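Park the saw's spacer and flange collar on the bent storage arm

TASK

Put the saw's two arbor parts away on the bent brass arm of the red stand: first the blue spacer, then the aluminium collar, each threaded over the upturned end and eased round the bend without dropping or forcing it. Leave them hanging on the straight part, the spacer fully home against the dark shoulder at the post and the collar up against the spacer, and do not disturb the other things on the table.

Things in the scene. Friction and masses are not known exactly. Their poses are not given: they have to be found in the camera images.
- stand: Red steel stand fixed to the table: base plate 120 x 100 x 12 mm, post 30 x 30 mm and 140 mm high in its middle. Origin: centre of the base's underside, on the post's axis; z up; yaw varies. A bent round brass rod, 16 mm diameter, sticks out of the post along the stand's -x, wholly in its plane y = 0: a straight level part, a 90 degree upward bend, a short upright end. Nothing on it moves.
- rod_root (a point): Point on the rod's centreline in the face of the dark round shoulder (44 mm diameter) beside the post, at stand x = -25 mm, 120 mm above the table. Axes as the stand's: from here the straight level part of the rod runs 85 mm along -x, away from the post, to the start of the bend. A ring left hanging there has its axis 5 mm below the rod's.
- rod_tip (a point): Very top (rounded) of the rod's upturned end, 174 mm above the table, at stand x = -146 mm (121 mm from rod_root). Axes as the stand's. The upright end is about 10 mm straight plus the rounding; below it the bend has 36 mm centreline radius, its centre at stand x = -110 mm, 156 mm above the table.
- spacer: Blue plastic spacer ring, 56 mm outside diameter, 26 mm bore, 30 mm long, about 90 g. Lies flat on the table at the start. Origin: centre of one end face (the lower one at the start), z along the bore.
- spacer_mid (a point): Centre of the spacer, halfway along its bore (15 mm from each face); z along the bore.
- collar: Bare aluminium flange collar, 64 mm outside diameter, 26 mm bore, 26 mm long, about 180 g. Lies flat on the table at the start. Origin: centre of one end face (the lower one at the start), z along the bore.
- collar_mid (a point): Centre of the collar, halfway along its bore (13 mm from each face); z along the bore.
- offcut: Bystander: pale wood offcut 50 x 130 x 30 mm lying flat. Origin: centre of the underside, long side along y.
- glue: Bystander: yellow bottle with red cap, 64 mm diameter, 170 mm high, upright. Origin: centre of the underside.
- hammer: Bystander: hammer about 260 mm long lying flat. Origin near the middle of its length, handle to -x.
- tape: Bystander: yellow and black tape measure case, 66 x 36 x 62 mm, standing. Origin: centre of the underside.
- tin: Bystander: open green tin, 76 mm diameter, 85 mm high. Origin: centre of the underside.
- pushstick: Bystander: flat plywood push stick, about 250 x 75 x 16 mm. Origin: near its middle on the underside.
Not all that is in view belongs to the job. Several things have the shape of the collar; the one meant has the colours described above.

How it is judged:
By the outcome, as a careful person would: the job done as asked, in the order asked, and still so for the second after the job is handed in, with the robot touching nothing.
It also fails if it takes over 72 s, if anything falls off the work surface, if the arm or the gripper's body presses on something with over 40 N, if the wrist force passes 120 N, or if a joint passes its speed limit or range.

ROBOT

A 6-joint arm with a two-finger parallel gripper is mounted at the origin on the work surface. World frame = base frame: x ahead of the robot, y to its left, z up, the work surface at z = 0. Lengths are in m, angles in rad, forces in N, time in s.
With the tool pointing down it reaches from about 0.3 to 0.775 m from the base axis. Payload 14.6 kg.
Tool frame: the origin (TCP) lies at the very end of the fingers, on their centre line; the grasp point (between the pads) lies 19 mm behind it; z points along the fingers, y is the direction in which the jaws open and shut (so a half turn about z gives the same grasp; the last joint's range is limited). The gripper opens to 85 mm and grips with 20 to 120 N. Pads are 22 mm wide; open, the fingers measure 114 mm over their backs; the gripper's body (76 mm by 85 mm) begins 54 mm behind the grasp point. The pads swing forward as they close: fully open they stand 13 mm farther back than shut.
Start: joints at [1.037, 0.3, 1.521, -0, 1.321, -0.067], TCP at [0.248, 0.491, 0.193] pointing down, gripper open.
Joint ranges: [-3.03, 3.03], [-0.79, 2.21], [0.23, 2.52], [-1.04, 4.18], [0, 3.07], [-2.55, 2.55]. Speed limits (rad/s): [2.22, 2.22, 2.57, 3.14, 3.14, 3.14].

INTERFACE

Orientations are given as a unit quaternion [x, y, z, w].
In Python, from rig import sensors, imaging, manip gives the robot as it stands. The module is installed in compiled form; this text tells all that it offers.
- The arm moves only by the tool carry_out, never from a script. Its argument "rows" is a list of rows, each an object of numbers: "x", "y", "z": the shift along the tool's x, y, z in m; "wx", "wy", "wz": the turn, a rotation vector about the tool's x, y, z in degrees; "jaw": the gripper command: -1 is shut, 1 is fully open, values between are in proportion. In form: [{"x": .., "y": .., "z": .., "wx": .., "wy": .., "wz": .., "jaw": ..}, ...]. A call has 1 to 20 rows; each row shifts and turns the pose as measured when the row begins, along the tool's axes as they then stand; what a row does not reach is not made up. A row lasts 1/8 s, in which the tool goes at most 62.5 mm and 10.7 degrees, less where a joint would pass 70% of its speed; a pose out of reach is approached as far as the arm can. A call with a gripper value outside its range is refused whole. The fingers move at their own pace and stop on an object; "force" is the grip in N (left out, the last holds). Time passes only in rows, so rows that do not move let the fingers close. It gives the time, the measured TCP pose, the force and the opening at its end, in the units of the state.
- sensors.get_obs(): the state, without advancing time (a new reading comes with each control period).
- imaging.capture(name): name is "scene" or "side" or "wrist"; returns a dict with "frame" (420x560x3 uint8, red, green, blue), "range_z" (420x560 float32, m along the optical axis (not along the pixel's ray), 0 where there is no reading), "fx", "fy", "cx", "cy" (pixels), "cam_to_world" (4x4, takes a point from camera to world coordinates). Camera axes: x right, y up, looking along -z (the intrinsics and any distortion apply to the point x, -y, -z); pixel columns grow to the right and rows downward; lengths in m; the calibration is good to about 2 mm. The wrist camera is an equidistant fisheye: a pixel r from the principal point sees the ray r / f radians off the axis. A picture is of the moment at which its call begins.
- manip.finish_job(): hands the job in, once; it reports no verdict.
The state is a dict: "time_s": time; "joints": joint angles; "dq": joint speeds; "joint_efforts": joint torques, N m; "ee_pos": TCP position; "eef_rot": TCP orientation; "ft_force": force on the tool from outside, world axes, zero at the start; "wrist_torque": the same for the moment, N m; "width": finger opening in m.
Only numpy, scipy, OpenCV 4.12 (cv2) and the standard library are available. Lean on these libraries where they do the work, as an engineer would, in place of code of your own. Each camera call takes 0.05 s, during which the arm holds its last target.

## Working session

There is one attempt and no reset: what is moved stays moved. The work goes in short steps, Python scripts to look and compute and a tool call to move; the robot and the scene stay as the last step left them, time stands still between calls to the robot, and variables do not carry over. Pictures are saved under pics/ and viewed, and the job is handed in when it is done.

Besides the shell and the picture viewer there is one more tool, called after "Emit:" as name(argument=value, ...), one argument or row to a line, values as JSON. carry_out: Moves the arm, as the interface text tells. Its arguments: {"type":"object","properties":{"rows":{"type":"array"},"force":{"type":"number"}},"required":["rows"]}

```bash
mkdir -p pics
cat > h.py <<'E'
import numpy as np, cv2
from rig import sensors, imaging, manip
from scipy.spatial.transform import Rotation as R
def cap(n,save=None):
    d=imaging.capture(n)
    if save: cv2.imwrite('pics/'+save,d['frame'][:,:,::-1])
    return d
def px2w(d,u,v,z=None):
    z=d['range_z'][int(v),int(u)] if z is None else z
    p=np.array([(u-d['cx'])/d['fx']*z,-(v-d['cy'])/d['fy']*z,-z,1])
    return (d['cam_to_world']@p)[:3]
def cloud(d):
    z=d['range_z'];v,u=np.mgrid[:z.shape[0],:z.shape[1]]
    p=np.stack([(u-d['cx'])/d['fx']*z,-(v-d['cy'])/d['fy']*z,-z,np.ones_like(z)],-1)
    return (p@d['cam_to_world'].T)[...,:3]
E
python3 - <<'E'
from h import *
import pickle
for n in ['scene','side','wrist']:
    d=cap(n,n+'0.png'); pickle.dump(d,open(n+'0.pkl','wb'))
    print(n,d['fx'],d['cx'],d['cy'],[k for k in d],np.round(d['cam_to_world'],3).tolist())
print(sensors.get_obs())
E
```

```text
scene 408.744702095195 278.17531492143485 216.22661368282218 ['frame', 'range_z', 'fx', 'fy', 'cx', 'cy', 'cam_to_world'] [[0.61, -0.562, 0.559, 1.148], [0.793, 0.418, -0.444, -0.454], [0.016, 0.714, 0.7, 0.817], [0.0, 0.0, 0.0, 1.0]]
side 405.99864437596074 280.3485074034656 200.03377169300364 ['frame', 'range_z', 'fx', 'fy', 'cx', 'cy', 'cam_to_world'] [[0.938, 0.203, -0.28, 0.321], [-0.346, 0.574, -0.742, -0.739], [0.01, 0.793, 0.609, 0.713], [0.0, 0.0, 0.0, 1.0]]
wrist 325.19226210127806 283.8337998554302 212.59515055213245 ['frame', 'range_z', 'fx', 'fy', 'cx', 'cy', 'cam_to_world'] [[0.449, -0.844, -0.293, 0.172], [0.894, 0.424, 0.147, 0.528], [0.0, -0.328, 0.945, 0.375], [0.0, 0.0, 0.0, 1.0]]
{'time_s': 0.15, 'joints': array([ 1.03736065e+00,  3.00339767e-01,  1.52141454e+00,  2.26853134e-05,
        1.32071124e+00, -6.66317043e-02]), 'dq': array([-0.00017133, -0.00116772, -0.00245394,  0.00166465, -0.00043414,
       -0.00227465]), 'joint_efforts': array([ 3.96264459e-04, -5.43666351e+01, -3.61886716e+01,  2.68914874e-05,
        3.09908952e-03, -1.69458866e-05]), 'ee_pos': array([0.24742725, 0.49097309, 0.19226384]), 'eef_rot': array([ 2.31291310e-01,  9.72884443e-01, -4.13698638e-04, -1.39489686e-04]), 'ft_force': array([-1.62523355,  0.33137642,  0.26710266]), 'wrist_torque': array([-0.02592456,  0.01258949,  0.00481982]), 'width': 0.0854406725279814}
```

View pics/scene0.png

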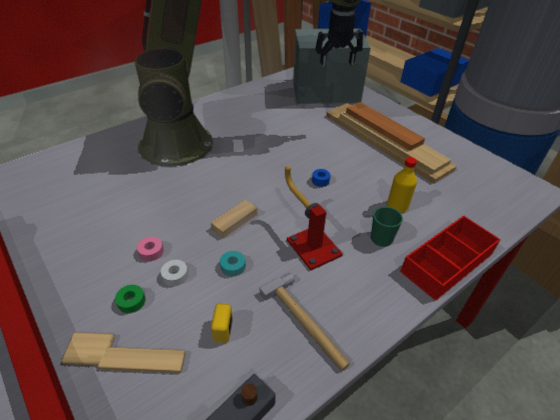

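View pics/side0.png

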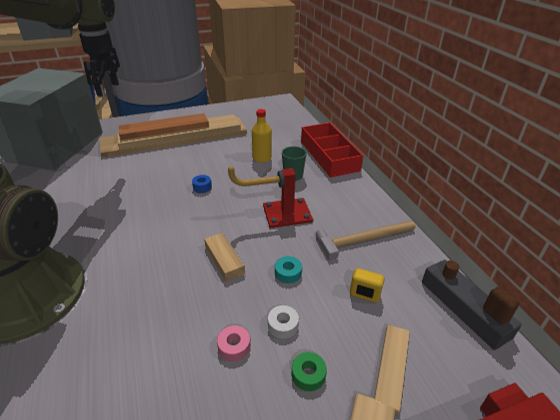

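View pics/wrist0.png

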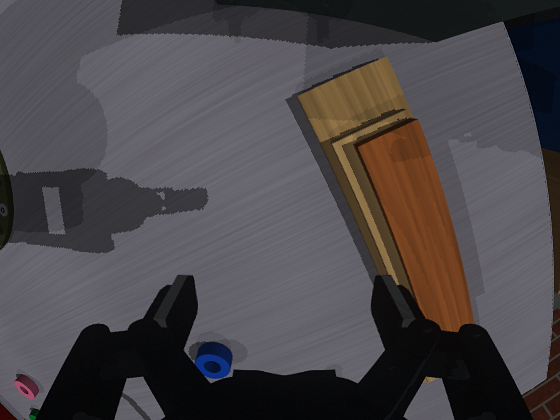

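Collar-shaped things in the scene picture are pink (150,249), silver-white (174,272), teal (233,263) and green (130,298). The silver-grey one fits "bare aluminium". The blue spacer is at (321,178) and the brass arm tip at (288,168). I'll confirm the collar in an enlarged crop and measure.

Run:
```python
from h import *
import pickle
s=pickle.load(open('scene0.pkl','rb'));e=pickle.load(open('side0.pkl','rb'))
a=cv2.resize(s['frame'][225:325,90:260],None,fx=4,fy=4,interpolation=cv2.INTER_CUBIC)
cv2.imwrite('pics/crop1.png',a[:,:,::-1])
b=cv2.resize(s['frame'][155:275,270:350],None,fx=5,fy=5,interpolation=cv2.INTER_CUBIC)
cc=cv2.resize(e['frame'][155:235,180:320],None,fx=5,fy=5,interpolation=cv2.INTER_CUBIC)
cv2.imwrite('pics/crop2.png',b[:,:,::-1]);cv2.imwrite('pics/crop3.png',cc[:,:,::-1])
def fitc(P):
    A=np.c_[2*P[:,:2],np.ones(len(P))];b=(P[:,:2]**2).sum(1)
    x=np.linalg.lstsq(A,b,rcond=None)[0];return x[:2],np.sqrt(x[2]+x[0]**2+x[1]**2)
for nm,d,pts in [('scene',s,{'spacer':(321,178),'collar':(174,272),'pink':(150,249),'teal':(233,263),'green':(130,298)}),('side',e,{'spacer':(202,184),'collar':(283,321),'pink':(234,343),'teal':(288,269),'green':(309,371)})]:
    C=cloud(d)
    print(nm,'table z',np.median(C[300:310,400:410,2]) , )
    for k,(u,v) in pts.items():
        W=C[v-22:v+23,u-22:u+23].reshape(-1,3); 
        f=d['frame'][v-22:v+23,u-22:u+23].reshape(-1,3)
        W_=W[(W[:,2]>.012)&(W[:,2]<.05)]
        top=np.percentile(W_[:,2],90)
        T=W_[W_[:,2]>top-.004]
        # outer circle by min enclosing
        c,r=cv2.minEnclosingCircle((T[:,:2]*1000).astype(np.float32))
        print(k,len(T),'top',round(top,4),'c',np.round(c,1),'r',round(r,1))
    # stand red
    C2=C.reshape(-1,3);F=d['frame'].reshape(-1,3).astype(int)
    m=(np.abs(C2[:,0]-.5)<.4)&(np.abs(C2[:,1]-.25)<.4)
    red=m&(F[:,0]>100)&(F[:,1]<40)&(F[:,2]<50)
    P=C2[red&(C2[:,2]>.005)&(C2[:,2]<.018)]
    v,u=np.where(red.reshape(420,560)); print('red',red.sum(),u.min(),u.max(),v.min(),v.max())
    br=m&(F[:,0]>110)&(F[:,1]>60)&(F[:,2]<70)&(C2[:,2]>.09)&(C2[:,2]<.185)
    print('brass',br.sum(),np.round(C2[br].min(0),3),np.round(C2[br].max(0),3))
```

```text
scene table z -0.0009111697302298105
spacer 131 top 0.0302 c [450.8 266.1] r 30.2
collar 385 top 0.0262 c [ 481.  -272.7] r 62.0
pink 384 top 0.0263 c [ 439.4 -283.4] r 67.0
teal 320 top 0.0262 c [ 571.3 -138.1] r 32.7
green 424 top 0.026 c [ 516.8 -385.1] r 32.4
red 1438 287 484 157 276
brass 357 [0.496 0.067 0.102] [0.702 0.391 0.173]
side table z -0.002025504072410811
spacer 143 top 0.0285 c [449.6 263.8] r 29.0
collar 549 top 0.0254 c [ 507.3 -269.6] r 32.3
pink 628 top 0.0256 c [ 400.2 -282.7] r 32.3
teal 368 top 0.0252 c [ 569.6 -140.1] r 32.7
green 760 top 0.0254 c [ 513.6 -385.7] r 32.4
red 1059 257 350 110 225
brass 363 [0.496 0.063 0.091] [0.698 0.387 0.173]
```

Run:
```python
from h import *
import pickle
```

```text
(no output)
```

View pics/crop1.png

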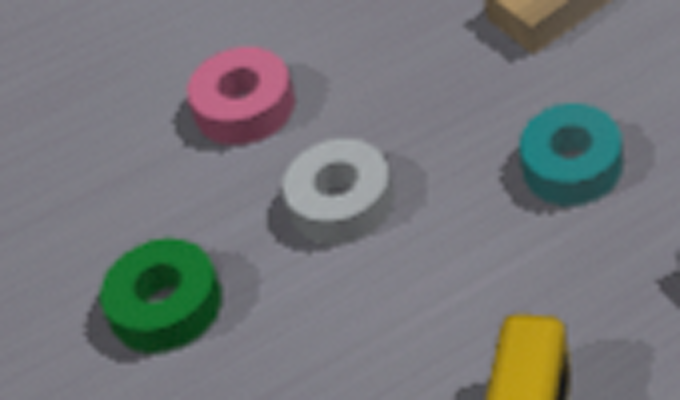

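View pics/crop2.png

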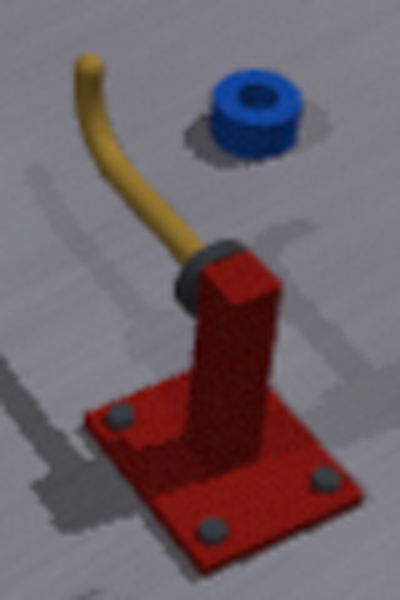

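View pics/crop3.png

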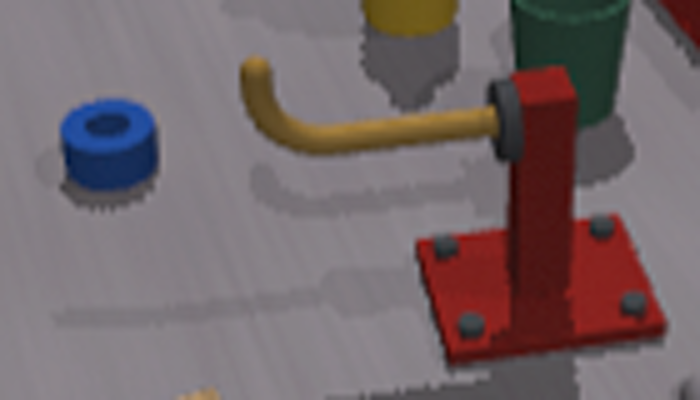

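The crops show that the only neutral grey, uncoloured ring is at crop (335,185), scene (174,272), so that is the collar. The blue spacer and the brass arm (tip at side (231,168)) are clear. Next I'll get the exact stand pose.

Run:
```python
from h import *
import pickle
from scipy.optimize import least_squares
s=pickle.load(open('scene0.pkl','rb'));e=pickle.load(open('side0.pkl','rb'))
allp=[]
for nm,d,box,cc,sp in [('scene',s,(270,350,150,280),(174,272),(321,178)),('side',e,(220,320,155,235),(283,321),(202,184))]:
    C=cloud(d);F=d['frame'].astype(int)
    u0,u1,v0,v1=box
    W=C[v0:v1,u0:u1].reshape(-1,3);f=F[v0:v1,u0:u1].reshape(-1,3)
    W=W+[0,0,0]
    br=(f[:,0]>f[:,2]*1.8)&(f[:,1]>f[:,0]*.5)&(W[:,2]>.095)&(W[:,2]<.185)
    B=W[br]
    red=(f[:,0]>f[:,1]*2.5)&(f[:,0]>60)
    base=W[red&(W[:,2]>.004)&(W[:,2]<.018)]
    top=W[red&(W[:,2]>.133)&(W[:,2]<.146)]
    print(nm,'brass',len(B),B[:,:].min(0).round(3),B.max(0).round(3),'posttop',top.mean(0).round(4),len(top))
    print(' base minrect',cv2.minAreaRect((base[:,:2]*1000).astype(np.float32)))
    print(' top minrect',cv2.minAreaRect((top[:,:2]*1000).astype(np.float32)))
    cam=d['cam_to_world'][:3,3]
    allp.append((nm,B,cam))
    u,v=cc
    W=C[v-17:v+18,u-20:u+21].reshape(-1,3);f=F[v-17:v+18,u-20:u+21].reshape(-1,3)
    m=(f.max(1)-f.min(1)<25)&(W[:,2]>.02)&(W[:,2]<.035)
    c,r=cv2.minEnclosingCircle((W[m][:,:2]*1000).astype(np.float32));print(' collar',c,r,m.sum())
# rod fit: centreline in stand frame
t=np.linspace(0,np.pi/2,60)
line=np.r_[np.c_[-np.linspace(25,110,86),np.full(86,120)],np.c_[-110-36*np.sin(t),156-36*np.cos(t)],np.c_[np.full(11,-146),np.linspace(156,166,11)]]
from scipy.spatial import cKDTree
def model(x,dz=0):
    c,sn=np.cos(x[2]),np.sin(x[2])
    return np.c_[x[0]+line[:,0]*c, x[1]+line[:,0]*sn, line[:,1]+x[3]]
for sel in (['scene'],['side'],['scene','side']):
    P=np.vstack([b for n,b,_ in allp if n in sel])*1000
    def res(x): return np.clip(cKDTree(model(x)).query(P)[0]-8,-15,15)
    best=None
    for yaw in np.arange(-3.1,3.2,.3):
        r=least_squares(res,[640,170,yaw,0],x_scale=[5,5,.05,2],diff_step=1e-4,loss='soft_l1')
        if best is None or r.cost<best.cost: best=r
    x=best.x;print(sel,x.round(3),np.abs(res(x)).mean(), 'tip',model(x)[-1].round(1),'root',model(x)[0].round(1))
```

```text
scene brass 242 [0.496 0.063 0.117] [0.609 0.089 0.173] posttop [0.6472 0.0647 0.1385] 115
 base minrect ((647.9615478515625, 65.35002136230469), (99.75529479980469, 120.23887634277344), 82.55549621582031)
 top minrect ((645.7366943359375, 65.75918579101562), (28.81488800048828, 31.070093154907227), 85.90130615234375)
 collar (509.83380126953125, -268.6731262207031) 33.20210266113281 391
side brass 315 [0.494 0.049 0.106] [0.659 0.091 0.173] posttop [0.6454 0.0623 0.1373] 83
 base minrect ((704.16552734375, 173.524169921875), (382.39495849609375, 139.59661865234375), 61.72630310058594)
 top minrect ((645.576171875, 64.91145324707031), (33.49254608154297, 27.153614044189453), 79.90949249267578)
 collar (507.2560729980469, -269.641845703125) 32.267738342285156 574
['scene'] [ 6.47034e+02  6.62540e+01 -1.40000e-01 -1.17000e+00] 1.0671641256847253 tip [502.5  86.7 164.8] root [622.3  69.8 118.8]
['side'] [ 6.46411e+02  6.56060e+01 -1.38000e-01 -2.20000e+00] 1.271237936327971 tip [501.8  85.7 163.8] root [621.6  69.1 117.8]
['scene', 'side'] [ 6.46645e+02  6.59790e+01 -1.38000e-01 -1.63700e+00] 1.2419119855628167 tip [502.   86.  164.4] root [621.9  69.4 118.4]
```

```bash
cat >> h.py <<'E'
import json
SY=-0.139; SO=np.array([.6467,.066,0.])
RS=R.from_euler('z',SY)
def stand(p): return SO+RS.apply(p)   # stand->world (m)
def tool(pitch_deg=0,jaw_yaw=SY+np.pi/2):
    # pitch 0: tool down; 90: tool z along horizontal dir (jaw_yaw-90deg). jaw y axis along jaw_yaw
    y=np.array([np.cos(jaw_yaw),np.sin(jaw_yaw),0]);f=np.array([y[1],-y[0],0])
    p=np.radians(pitch_deg);z=-np.array([0,0,1.])*np.cos(p)+f*np.sin(p)
    return R.from_matrix(np.c_[np.cross(y,z),y,z])
def log():
    o=sensors.get_obs()
    open('log.jsonl','a').write(json.dumps({k:np.asarray(o[k]).tolist() for k in('joints','ee_pos','eef_rot')})+'\n')
    return o
def plan(target,rot,n,o=None):
    o=o or log();p=o['ee_pos'];r=R.from_quat(o['eef_rot'])
    d=(r.inv()*rot).as_rotvec();dd=r.inv().apply(target-p)
    print('t',round(o['time_s'],2),'q',o['joints'].round(3),'p',p.round(4),'F',o['ft_force'].round(1),'w',round(float(o['width']),4))
    print('tool z',r.as_matrix()[:,2].round(3),'y',r.as_matrix()[:,1].round(3))
    print('total shift mm',(dd*1000).round(1),'turn deg',np.degrees(d).round(2))
    # split: straight line, constant-rate turn
    for i in range(n):
        ri=r*R.from_rotvec(d*i/n); s=ri.inv().apply((target-p)/n)
        print(i,(s*1000).round(1),np.degrees(d/n).round(2))
E
python3 - <<'E'
from h import *
plan(np.array([.450,.265,.10]),tool(),6)
E
```

```text
t 0.15 q [ 1.037  0.3    1.521  0.     1.321 -0.067] p [0.2474 0.491  0.1923] F [-1.6  0.3  0.3] w 0.0854
tool z [-0.    -0.001 -1.   ] y [ 0.45   0.893 -0.001]
total shift mm [-282.6 -110.5   92.3] turn deg [-5.000e-02 -1.000e-02 -1.878e+01]
0 [-47.1 -18.4  15.4] [-0.01 -0.   -3.13]
1 [-46.  -21.   15.4] [-0.01 -0.   -3.13]
2 [-44.8 -23.5  15.4] [-0.01 -0.   -3.13]
3 [-43.5 -25.9  15.4] [-0.01 -0.   -3.13]
4 [-42.  -28.2  15.4] [-0.01 -0.   -3.13]
5 [-40.4 -30.5  15.4] [-0.01 -0.   -3.13]
```

Emit:
carry_out(
  rows=[
    {"x": -0.047, "y": -0.018, "z": 0.015, "wz": -3.1, "jaw": 1},
    {"x": -0.046, "y": -0.021, "z": 0.015, "wz": -3.1, "jaw": 1},
    {"x": -0.045, "y": -0.0235, "z": 0.015, "wz": -3.1, "jaw": 1},
    {"x": -0.0435, "y": -0.026, "z": 0.015, "wz": -3.1, "jaw": 1},
    {"x": -0.042, "y": -0.028, "z": 0.015, "wz": -3.1, "jaw": 1},
    {"x": -0.04, "y": -0.03, "z": 0.015, "wz": -3.1, "jaw": 1},
    {"jaw": 1},
  ],
)

```text
$.rows[0]: bad value
```

Run:
```python
from h import *
d=cap('wrist','wrist1.png')
plan(np.array([.450,.265,.004]),tool(),3)
```

```text
t 0.2 q [ 1.037  0.3    1.521 -0.     1.321 -0.067] p [0.2474 0.491  0.1923] F [-0.1 -0.7 -0.1] w 0.0855
tool z [-0.    -0.001 -1.   ] y [ 0.45   0.893 -0.001]
total shift mm [-282.6 -110.5  188.4] turn deg [-4.000e-02 -1.000e-02 -1.878e+01]
0 [-94.2 -36.8  62.8] [-0.01 -0.   -6.26]
1 [-89.6 -46.9  62.8] [-0.01 -0.   -6.26]
2 [-84.  -56.4  62.8] [-0.01 -0.   -6.26]
```

View pics/wrist1.png

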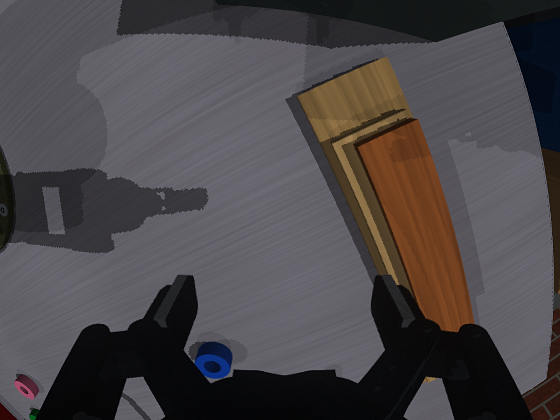

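The picture is unchanged because the call was refused. I'll give every key in each row.

Emit:
carry_out(
  rows=[
    {"x": -0.047, "y": -0.018, "z": 0.015, "wx": 0, "wy": 0, "wz": -3.1, "jaw": 1},
    {"x": -0.046, "y": -0.021, "z": 0.015, "wx": 0, "wy": 0, "wz": -3.1, "jaw": 1},
    {"x": -0.045, "y": -0.0235, "z": 0.015, "wx": 0, "wy": 0, "wz": -3.1, "jaw": 1},
    {"x": -0.0435, "y": -0.026, "z": 0.015, "wx": 0, "wy": 0, "wz": -3.1, "jaw": 1},
    {"x": -0.042, "y": -0.028, "z": 0.015, "wx": 0, "wy": 0, "wz": -3.1, "jaw": 1},
    {"x": -0.04, "y": -0.03, "z": 0.015, "wx": 0, "wy": 0, "wz": -3.1, "jaw": 1},
    {"x": 0, "y": 0, "z": 0, "wx": 0, "wy": 0, "wz": 0, "jaw": 1},
  ],
)

```text
time_s: 1.08
ee_pos: [0.4559, 0.2598, 0.0988]
eef_rot: [0.065, 0.998, -0.0, -0.001]
ft_force: [0.1, 0.9, -0.7]
width: 0.0854
```

Run:
```python
from h import *
d=cap('wrist','wrist1b.png')
plan(np.array([.450,.265,.004]),tool(),3)
```

```text
t 1.12 q [ 4.500e-01  3.420e-01  1.695e+00  1.000e-03  1.104e+00 -9.920e-01] p [0.4553 0.261  0.0995] F [ 0.8 -0.5  0.2] w 0.0854
tool z [-0.  0. -1.] y [0.128 0.992 0.   ]
total shift mm [ 5.7  3.2 95.5] turn deg [ 0.02 -0.03  0.59]
0 [ 1.9  1.1 31.8] [ 0.01 -0.01  0.2 ]
1 [ 1.9  1.1 31.8] [ 0.01 -0.01  0.2 ]
2 [ 1.9  1.1 31.8] [ 0.01 -0.01  0.2 ]
```

View pics/wrist1b.png

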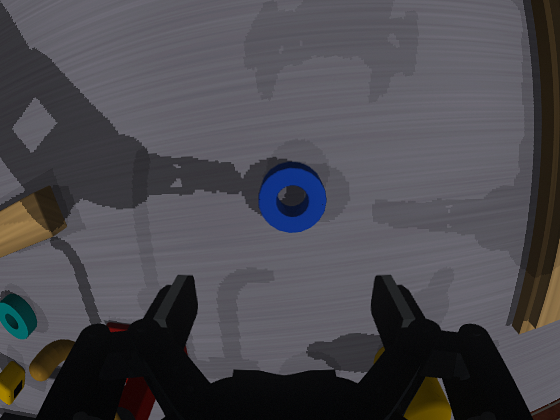

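Run:
```python
from h import *
C=cloud(cap('scene'))
for k,(u,v) in dict(glue=(402,195),tin=(386,225),offcut=(235,215),stack=(345,120),stack2=(440,165)).items(): print(k,C[v,u].round(3))
plan(np.array([.50,.195,.20]),tool(80),9)
```

```text
glue [0.69  0.346 0.071]
tin [0.718 0.263 0.025]
offcut [ 0.446 -0.048  0.031]
stack [0.465 0.321 0.207]
stack2 [0.646 0.593 0.036]
t 1.18 q [ 4.520e-01  3.410e-01  1.695e+00  1.000e-03  1.104e+00 -9.910e-01] p [0.4549 0.262  0.1   ] F [ 0.2 -1.  -0.7] w 0.0856
tool z [ 0.     0.001 -1.   ] y [0.127 0.992 0.001]
total shift mm [ -53.3  -60.6 -100.1] turn deg [  0.5  -79.99   0.5 ]
0 [ -5.9  -6.7 -11.1] [ 0.06 -8.89  0.06]
1 [ -7.6  -6.7 -10.1] [ 0.06 -8.89  0.06]
2 [-9.  -6.7 -8.8] [ 0.06 -8.89  0.06]
3 [-10.3  -6.7  -7.3] [ 0.06 -8.89  0.06]
4 [-11.3  -6.7  -5.6] [ 0.06 -8.89  0.06]
5 [-12.   -6.7  -3.8] [ 0.06 -8.89  0.06]
6 [-12.5  -6.7  -1.8] [ 0.06 -8.89  0.06]
7 [-12.6  -6.7   0.1] [ 0.06 -8.89  0.06]
8 [-12.5  -6.7   2.1] [ 0.06 -8.89  0.06]
```

Emit:
carry_out(
  rows=[
    {"x": -0.005, "y": -0.01, "z": -0.05, "wx": 0, "wy": 0, "wz": 0, "jaw": 1},
    {"x": -0.006, "y": -0.01, "z": -0.04, "wx": 0, "wy": -8.9, "wz": 0, "jaw": 1},
    {"x": -0.008, "y": -0.01, "z": -0.02, "wx": 0, "wy": -8.9, "wz": 0, "jaw": 1},
    {"x": -0.009, "y": -0.01, "z": 0, "wx": 0, "wy": -8.9, "wz": 0, "jaw": 1},
    {"x": -0.01, "y": -0.01, "z": 0, "wx": 0, "wy": -8.9, "wz": 0, "jaw": 1},
    {"x": -0.01, "y": -0.01, "z": 0, "wx": 0, "wy": -8.9, "wz": 0, "jaw": 1},
    {"x": -0.01, "y": -0.005, "z": 0, "wx": 0, "wy": -8.9, "wz": 0, "jaw": 1},
    {"x": 0, "y": 0, "z": 0, "wx": 0, "wy": -8.9, "wz": 0, "jaw": 1},
    {"x": 0, "y": 0, "z": 0, "wx": 0, "wy": -8.9, "wz": 0, "jaw": 1},
    {"x": 0, "y": 0, "z": 0, "wx": 0, "wy": -8.9, "wz": 0, "jaw": 1},
  ],
)

```text
time_s: 2.42
ee_pos: [0.4741, 0.1284, 0.3655]
eef_rot: [0.029, 0.831, 0.022, 0.556]
ft_force: [0.7, 0.1, -0.6]
width: 0.0854
```

Run:
```python
from h import *
plan(np.array([.53,.185,.12]),tool(90),4)
```

```text
t 2.42 q [ 0.391 -0.454  2.224 -1.04   0.416 -0.343] p [0.4741 0.1284 0.3655] F [ 0.7  0.1 -0.6] w 0.0854
tool z [ 0.924  0.004 -0.382] y [0.023 0.997 0.068]
total shift mm [209.   41.2 145.6] turn deg [  7.3  -22.69  -2.53]
0 [52.2 10.3 36.4] [ 1.82 -5.67 -0.63]
1 [55.4 12.  30.7] [ 1.82 -5.67 -0.63]
2 [58.1 13.5 24.7] [ 1.82 -5.67 -0.63]
3 [60.  14.8 18.4] [ 1.82 -5.67 -0.63]
```

Run:
```python
from h import *
plan(np.array([.45,.20,.30]),tool(0),8)
```

```text
t 2.42 q [ 0.391 -0.454  2.224 -1.04   0.416 -0.343] p [0.4741 0.1284 0.3655] F [ 0.7  0.1 -0.6] w 0.0854
tool z [ 0.924  0.004 -0.382] y [0.023 0.997 0.068]
total shift mm [74.6 66.4  3. ] turn deg [ 7.32 67.17  3.55]
0 [9.3 8.3 0.4] [0.91 8.4  0.44]
1 [9.2 8.2 1.6] [0.91 8.4  0.44]
2 [9.  8.2 2.8] [0.91 8.4  0.44]
3 [8.6 8.2 4. ] [0.91 8.4  0.44]
4 [8.  8.2 5.1] [0.91 8.4  0.44]
5 [7.2 8.2 6. ] [0.91 8.4  0.44]
6 [6.3 8.3 6.9] [0.91 8.4  0.44]
7 [5.3 8.4 7.6] [0.91 8.4  0.44]
```

Emit:
carry_out(
  rows=[
    {"x": 0.01, "y": 0.008, "z": 0, "wx": 0.9, "wy": 8.4, "wz": 0.4, "jaw": 1},
    {"x": 0.01, "y": 0.008, "z": 0, "wx": 0.9, "wy": 8.4, "wz": 0.4, "jaw": 1},
    {"x": 0.01, "y": 0.008, "z": 0, "wx": 0.9, "wy": 8.4, "wz": 0.4, "jaw": 1},
  ],
)

```text
time_s: 2.8
ee_pos: [0.4575, 0.1534, 0.346]
eef_rot: [0.045, 0.928, 0.016, 0.37]
ft_force: [-0.2, 0.4, -0.6]
width: 0.0852
```

Run:
```python
from h import *
plan(np.array([.45,.20,.30]),tool(0),5)
```

```text
t 2.8 q [ 0.411 -0.341  1.976 -0.387  0.83  -0.9  ] p [0.4575 0.1534 0.346 ] F [-0.2  0.4 -0.6] w 0.0852
tool z [ 0.689 -0.003 -0.725] y [0.072 0.995 0.064]
total shift mm [41.4 42.9 28.1] turn deg [ 4.92 43.25  2.28]
0 [8.3 8.6 5.6] [0.98 8.65 0.46]
1 [7.4 8.6 6.7] [0.98 8.65 0.46]
2 [6.4 8.7 7.6] [0.98 8.65 0.46]
3 [5.3 8.8 8.3] [0.98 8.65 0.46]
4 [4.1 8.9 8.8] [0.98 8.65 0.46]
```

Emit:
carry_out(
  rows=[
    {"x": 0.008, "y": 0.008, "z": 0.005, "wx": 0.9, "wy": 8.4, "wz": 0.4, "jaw": 1},
    {"x": 0.008, "y": 0.008, "z": 0.005, "wx": 0.9, "wy": 8.4, "wz": 0.4, "jaw": 1},
    {"x": 0.008, "y": 0.008, "z": 0.005, "wx": 0.9, "wy": 8.4, "wz": 0.4, "jaw": 1},
  ],
)

```text
time_s: 3.18
ee_pos: [0.4455, 0.1849, 0.3244]
eef_rot: [0.056, 0.987, 0.011, 0.153]
ft_force: [-0.6, 0.5, -0.1]
width: 0.0858
```

Run:
```python
from h import *
plan(np.array([.45,.20,.30]),tool(0),2)
from scipy.optimize import least_squares
L=[json.loads(l) for l in open('log.jsonl')]
def rot(a,t): return R.from_euler(a,t)
def fk(q,x):
    r0,h,lat,L1,a,L2,L3,lat2=x[:8]
    A=rot('z',q[0]); p=A.apply([r0,lat,h])
    A=A*rot('y',q[1]); p=p+A.apply([0,0,L1])
    A=A*rot('y',q[2]); p=p+A.apply([a,lat2,L2])
    A=A*rot('z',q[3])*rot('y',q[4]); p=p+A.apply([0,0,0])
    A=A*rot('z',q[5]); p=p+A.apply([0,0,L3])
    return p,A
# orientation check
for l in L:
    p,A=fk(l['joints'],np.zeros(8)); B=R.from_quat(l['eef_rot'])
    print(np.array(l['joints']).round(2),np.degrees((A.inv()*B).as_rotvec()).round(2))
f=lambda x:np.concatenate([fk(l['joints'],x)[0]-l['ee_pos'] for l in L]+[1e-4*(x-np.array([0,.4,.036,.4,0,.4,.25,0]))])
r=least_squares(f,[0,.4,.036,.4,0,.4,.25,0])
print(r.x.round(4),np.abs(r.fun[:-8]).max(), np.linalg.svd(r.jac)[1])
```

```text
t 3.17 q [ 0.381 -0.105  1.693 -0.114  1.267 -1.058] p [0.4455 0.1849 0.3244] F [-0.6  0.5 -0.1] w 0.0858
tool z [ 0.303  0.005 -0.953] y [0.107 0.993 0.039]
total shift mm [ 4.8 14.5 24.7] turn deg [ 2.49 17.44  1.46]
0 [ 2.4  7.2 12.3] [1.25 8.72 0.73]
1 [ 0.6  7.5 12.4] [1.25 8.72 0.73]
[ 1.04  0.3   1.52  0.    1.32 -0.07] [-0. -0. 90.]
[ 1.04  0.3   1.52 -0.    1.32 -0.07] [-0.  0. 90.]
[ 0.45  0.34  1.7   0.    1.1  -0.99] [-0.  0. 90.]
[ 0.45  0.34  1.7   0.    1.1  -0.99] [-0. -0. 90.]
[ 0.39 -0.45  2.22 -1.04  0.42 -0.34] [-0. -0. 90.]
[ 0.39 -0.45  2.22 -1.04  0.42 -0.34] [-0. -0. 90.]
[ 0.41 -0.34  1.98 -0.39  0.83 -0.9 ] [-0. -0. 90.]
[ 0.38 -0.11  1.69 -0.11  1.27 -1.06] [-0. -0. 90.]
[0.000e+00 2.212e-01 3.630e-02 4.242e-01 4.090e-02 4.475e-01 2.834e-01
 3.000e-04] 1.254337467226918e-09 [5.47327855e+00 4.06161825e+00 3.99806454e+00 1.09930578e+00
 4.62033971e-01 2.94082381e-01 2.31356971e-01 1.00000000e-04]
```

```bash
cat > kin.py <<'E'
from h import *
H,LAT,L1,A_,L2,L3=.2212,.0366,.4242,.0409,.4475,.2834
LF=np.hypot(A_,L2);FA=np.arctan2(A_,L2)
LO=np.array([-3.03,-.79,.23,-1.04,0,-2.55]);HI=np.array([3.03,2.21,2.52,4.18,3.07,2.55])
def ik(p,rot):
    M=rot.as_matrix();w=p-L3*M[:,2]
    rho=np.hypot(w[0],w[1])
    if rho<LAT: return None
    x=np.sqrt(rho**2-LAT**2);q1=np.arctan2(w[1],w[0])-np.arctan2(LAT,x)
    z=w[2]-H;D=np.hypot(x,z)
    c=(D*D-L1*L1-LF*LF)/(2*L1*LF)
    if abs(c)>1:return None
    e=np.arccos(c)              # bend between links
    q2=np.arctan2(x,z)-np.arctan2(LF*np.sin(e),L1+LF*np.cos(e))
    q3=e-FA
    T=rot*R.from_euler('z',-np.pi/2)
    B=(R.from_euler('z',q1)*R.from_euler('y',q2+q3)).inv()*T
    q4,q5,q6=B.as_euler('ZYZ')
    q4=(q4+1.04)%(2*np.pi)-1.04
    if q4>4.18: q4-=2*np.pi
    return np.array([q1,q2,q3,q4,q5,q6])
def margin(q): return np.minimum(q-LO,HI-q) if q is not None else np.full(6,-9.)
def rodpt(s):
    # s m along rod from root outward; returns center (stand frame), leading axis (towards root)
    if s<=.085: return np.array([-.025-s,0,.120]),np.array([1.,0,0])
    t=(s-.085)/.036
    if t<=np.pi/2: return np.array([-.110-.036*np.sin(t),0,.156-.036*np.cos(t)]),np.array([np.cos(t),0,-np.sin(t)])
    return np.array([-.146,0,.156+(s-.085-.036*np.pi/2)]),np.array([0,0,-1.])
E
python3 - <<'E'
from kin import *
o=sensors.get_obs();print(ik(o['ee_pos'],R.from_quat(o['eef_rot'])).round(3),o['joints'].round(3))
S=np.r_[.19,.17,np.linspace(.1415,.085,7),.075]
def toolrot(d,mode,ang,flip):
    d=np.asarray(d);y=np.array([0,1.,0])
    if mode=='A': # jaw along stand y ; z = d rotated about y
        z=R.from_rotvec(y*np.radians(ang)).apply(d);jy=y
    else: # jaw in plane, perpendicular to d
        jy=np.cross(y,d); z=R.from_rotvec(jy*np.radians(ang)).apply(d)
    if flip: jy=-jy
    return RS*R.from_matrix(np.c_[np.cross(jy,z),jy,z])
for mode,angs in (('A',(-45,-30,-15,0,15,30,45)),('B',(-60,-50,-40,-30,-20,20,30,40,50,60))):
  for ang in angs:
    for flip in (0,1):
      qs=[]
      for s in S:
        c,d=rodpt(s);rt=toolrot(d,mode,ang,flip)
        p=stand(c)+.011*rt.as_matrix()[:,2]
        qs.append(ik(p,rt))
      m=[margin(q).min() for q in qs]
      bad=sum(x<0 for x in m)
      dq=max([np.abs(a-b).max() for a,b in zip(qs,qs[1:]) if a is not None and b is not None]+[0])
      print(mode,ang,flip,'bad',bad,np.round(m,2),'dq',round(dq,2), 'zstart',rt.as_matrix()[:,2].round(2))
E
```

```text
[ 0.381 -0.105  1.693 -0.114  1.267 -1.058] [ 0.381 -0.105  1.693 -0.114  1.267 -1.058]
A -45 0 bad 0 [0.35 0.26 0.08 0.09 0.1  0.13 0.24 0.4  0.59 0.61] dq 5.05 zstart [ 0.7  -0.1   0.71]
A -45 1 bad 2 [ 0.06 -0.03 -0.23  0.09  0.1   0.13  0.24  0.4   0.59  0.61] dq 5.05 zstart [ 0.7  -0.1   0.71]
A -30 0 bad 0 [0.52 0.5  0.46 0.01 0.14 0.11 0.15 0.26 0.42 0.44] dq 5.07 zstart [ 0.86 -0.12  0.5 ]
A -30 1 bad 1 [ 0.51  0.49  0.45 -0.3   0.14  0.11  0.15  0.26  0.42  0.44] dq 5.07 zstart [ 0.86 -0.12  0.5 ]
A -15 0 bad 1 [ 0.7   0.68  0.64  0.45 -0.06  0.18  0.13  0.17  0.28  0.3 ] dq 5.09 zstart [ 0.96 -0.13  0.26]
A -15 1 bad 1 [ 0.67  0.66  0.64  0.44 -0.37  0.18  0.13  0.17  0.28  0.3 ] dq 5.09 zstart [ 0.96 -0.13  0.26]
A 0 0 bad 1 [ 0.89  0.86  0.83  0.63  0.45 -0.13  0.19  0.15  0.19  0.21] dq 5.12 zstart [ 0.99 -0.14  0.  ]
A 0 1 bad 1 [ 0.74  0.74  0.74  0.63  0.43 -0.44  0.19  0.15  0.19  0.21] dq 5.12 zstart [ 0.99 -0.14 -0.  ]
A 15 0 bad 1 [ 1.07  1.04  1.01  0.82  0.63  0.46 -0.17  0.21  0.17  0.19] dq 5.14 zstart [ 0.96 -0.13 -0.26]
A 15 1 bad 1 [ 0.78  0.78  0.78  0.74 
[... 1991 characters left out ...]
 -0.86] dq 0.45 zstart [ 0.79 -0.62 -0.  ]
B 40 0 bad 5 [ 0.04  0.06  0.09  0.32  0.13 -0.1  -0.33 -0.52 -0.66 -0.67] dq 0.38 zstart [ 0.67 -0.74  0.  ]
B 40 1 bad 5 [ 0.45  0.45  0.45  0.32  0.13 -0.1  -0.33 -0.52 -0.66 -0.67] dq 0.38 zstart [ 0.67 -0.74  0.  ]
B 50 0 bad 5 [ 0.09  0.11  0.15  0.24  0.09 -0.07 -0.24 -0.38 -0.5  -0.51] dq 0.33 zstart [ 0.53 -0.85  0.  ]
B 50 1 bad 5 [ 0.34  0.34  0.34  0.24  0.09 -0.07 -0.24 -0.38 -0.5  -0.51] dq 0.33 zstart [ 0.53 -0.85  0.  ]
B 60 0 bad 5 [ 0.13  0.15  0.19  0.16  0.06 -0.05 -0.17 -0.28 -0.37 -0.38] dq 0.3 zstart [ 0.38 -0.93 -0.  ]
B 60 1 bad 5 [ 0.23  0.23  0.24  0.16  0.06 -0.05 -0.17 -0.28 -0.37 -0.38] dq 0.3 zstart [ 0.38 -0.93  0.  ]
```

```bash
cat > search.py <<'E'
from kin import *
rodS=np.arange(0,.1535,.004)
ROD=np.array([rodpt(s)[0] for s in rodS])
def trot(d,b,psi,flip):
    e1=np.array([0,1.,0]);e2=np.cross(d,e1)
    n=np.cos(psi)*e1+np.sin(psi)*e2
    z=R.from_rotvec(n*b).apply(d)
    y=-n if flip else n
    return R.from_matrix(np.c_[np.cross(y,z),y,z])   # stand frame
def boxd(P,lo,hi):
    q=np.maximum(np.maximum(lo-P,P-hi),0);return np.linalg.norm(q,axis=1)
POST=np.array([[x,y,z] for x in(-.015,.015) for y in(-.015,0,.015) for z in np.arange(.0,.141,.02)]+[[-.02,.02*np.cos(a),.12+.02*np.sin(a)] for a in np.arange(0,6.3,.5)]+[[x,y,.012] for x in np.linspace(-.06,.06,7) for y in np.linspace(-.05,.05,6)])
def clear(c,rt,g,half=.028,open_=.003):
    M=rt.as_matrix();p=c+g*M[:,2]
    P=(ROD-p)@M; Q=(POST-p)@M
    i=half+open_
    boxes=[((-.043,-.043,-.16),(.043,.043,-.073)),((-.045,-.045,-.28),(.045,.045,-.16)),((-.014,i,-.073),(.014,.058,-.006)),((-.014,-.058,-.073),(.014,-i,-.006))]
    m=9
    for lo,hi in boxes:
        m=min(m,boxd(P,np.array(lo),np.array(hi)).min()-.008,boxd(Q,np.array(lo),np.array(hi)).min())
    # table
    K=np.array([[x,y,z] for x in(-.045,.045) for y in(-.045,.045) for z in(-.073,-.28)]+[[x,y,-.006] for x in(-.014,.014) for y in(-.058,.058)])
    W=p+K@M.T
    return m,W[:,2].min()
if __name__=='__main__':
    S=np.r_[.175,.155,np.linspace(.1415,.085,9),.078,.07]
    psis=np.radians(np.arange(0,360,10))
    for b in (20,25,30,35,40,45,50):
      for flip in (0,1):
        ok=np.zeros((len(S),len(psis)));
        for i,s in enumerate(S):
          c,d=rodpt(s)
          for j,ps in enumerate(psis):
            rt=trot(d,np.radians(b),ps,flip)
            q=ik(stand(c+.010*rt.as_matrix()[:,2]),RS*rt)
            mq=margin(q).min();m,t=clear(c,rt,.010)
            ok[i,j]=min(mq/.1,m/.003,t/.01)
        # DP
        V=ok[0].copy()
        for i in range(1,len(S)):
            V=np.minimum(ok[i],np.max([np.roll(V,k) for k in(-2,-1,0,1,2)],0))
        print(b,flip,'best',round(V.max(),2),'endpsi',np.degrees(psis[V.argmax()]),' per-s best',ok.max(1).round(1))
E
python3 search.py
```

```text
20 0 best 1.08 endpsi 239.99999999999997  per-s best [9.2 7.7 7.7 7.7 7.7 6.6 5.4 3.8 2.2 2.7 2.1 1.4 1.4]
20 1 best 1.11 endpsi 110.0  per-s best [9.2 7.7 7.7 7.7 7.3 6.6 5.4 2.6 2.2 2.7 2.1 1.4 1.7]
25 0 best 0.32 endpsi 239.99999999999997  per-s best [9.1 7.7 7.7 7.7 7.7 7.1 5.9 4.1 2.2 1.9 1.3 0.4 0.4]
25 1 best 0.91 endpsi 100.0  per-s best [9.1 7.7 7.7 7.7 7.5 7.  5.9 4.1 2.2 1.9 1.3 1.8 2.2]
30 0 best -1.22 endpsi 119.99999999999999  per-s best [ 8.9  7.7  7.7  7.7  7.7  7.7  5.9  4.1  2.6  1.3  0.7 -0.8 -1.1]
30 1 best 1.06 endpsi 90.0  per-s best [8.9 7.7 7.7 7.7 7.7 7.3 5.9 4.1 2.6 1.7 1.6 1.8 2.3]
35 0 best -1.48 endpsi 119.99999999999999  per-s best [ 8.8  7.7  7.7  7.7  7.7  7.7  6.   4.1  2.4  0.7  0.2 -1.1 -1.5]
35 1 best 1.21 endpsi 90.0  per-s best [8.8 7.7 7.7 7.7 7.7 7.5 6.  4.1 2.4 1.9 1.2 2.2 2.6]
40 0 best -2.3 endpsi 119.99999999999999  per-s best [ 8.6  7.7  7.7  7.7  7.7  7.7  6.2  4.2  2.4  1.1 -0.2 -2.  -2.3]
40 1 best 1.6 endpsi 90.0  per-s best [8.6 7.7 7.7 7.7 7.7 7.7 6.2 4.2 2.4 2.1 1.6 2.8 2.9]
45 0 best -2.46 endpsi 110.0  per-s best [ 8.5  7.7  7.7  7.7  7.7  7.7  6.4  4.4  2.5  1.1 -0.9 -2.3 -2.2]
45 1 best 2.2 endpsi 80.0  per-s best [8.5 7.7 7.7 7.7 7.7 7.7 6.4 4.4 2.5 2.6 2.2 3.2 3.4]
50 0 best -2.06 endpsi 320.0  per-s best [ 8.3  7.7  7.7  7.7  7.7  7.7  6.7  4.7  2.7  1.1 -0.5 -1.4 -2.1]
50 1 best 2.62 endpsi 80.0  per-s best [8.3 7.7 7.7 7.7 7.7 7.7 6.7 4.7 2.7 2.8 2.8 3.5 3.6]
```

```bash
cat > dp.py <<'E'
from search import *
def run(b,flip,half,send,g,verbose=False):
    S=np.r_[.185,.165,.15,np.linspace(.1415,.085,9),np.arange(.078,send,-.008),send]
    psis=np.radians(np.arange(0,360,5));ok=np.zeros((len(S),len(psis)));det={}
    for i,s in enumerate(S):
      c,d=rodpt(s)
      for j,ps in enumerate(psis):
        rt=trot(d,np.radians(b),ps,flip)
        q=ik(stand(c+g*rt.as_matrix()[:,2]),RS*rt)
        mq=margin(q).min();m,t=clear(c,rt,g,half)
        ok[i,j]=min(mq/.1,m/.003,t/.01,3);det[i,j]=(q,mq,m,t)
    V=ok[0].copy();bp=[]
    ks=(-2,-1,0,1,2)
    for i in range(1,len(S)):
        st=np.array([np.roll(V,k)-.01*abs(k) for k in ks]);a=st.argmax(0)
        bp.append(a);V=np.minimum(ok[i],st.max(0))-1e-9
    j=int(V.argmax());path=[j]
    for a in bp[::-1]:
        j=(j-ks[a[j]])%len(psis);path.append(j)
    path=path[::-1]
    print(b,flip,half,'best',V.max().round(2))
    if verbose:
        for i,j in enumerate(path):
            q,mq,m,t=det[i,j];print(round(S[i],4),'psi',round(np.degrees(psis[j])),'q',q.round(2),'mq %.2f clr %.1f tab %.0f'%(mq,m*1e3,t*1e3))
if __name__=='__main__':
    for b in (35,40,45,50):
        run(b,1,.028,.015,.010);run(b,1,.032,.043,.010)
    run(45,1,.028,.015,.010,True)
E
python3 dp.py
```

```text
35 1 0.028 best -2.19
35 1 0.032 best -0.08
40 1 0.028 best -0.05
40 1 0.032 best 1.45
45 1 0.028 best 2.1
45 1 0.032 best 2.21
50 1 0.028 best 2.66
50 1 0.032 best 2.76
45 1 0.028 best 2.1
0.185 psi 40 q [-0.15  0.56  1.35  0.49  1.85  2.24] mq 0.31 clr 29.7 tab 187
0.165 psi 40 q [-0.15  0.58  1.37  0.48  1.82  2.23] mq 0.32 clr 23.4 tab 167
0.15 psi 40 q [-0.15  0.6   1.38  0.48  1.79  2.21] mq 0.34 clr 23.0 tab 152
0.1415 psi 50 q [-0.19  0.56  1.47  0.55  1.69  2.3 ] mq 0.25 clr 17.6 tab 143
0.1344 psi 60 q [-0.23  0.41  1.66  0.64  1.43  2.25] mq 0.30 clr 16.0 tab 127
0.1274 psi 70 q [-0.27  0.3   1.86  0.8   1.18  2.12] mq 0.43 clr 14.9 tab 110
0.1203 psi 80 q [-0.31  0.23  2.04  1.08  0.99  1.86] mq 0.48 clr 11.9 tab 94
0.1132 psi 90 q [-0.35  0.24  2.2   1.49  0.92  1.46] mq 0.32 clr 8.0 tab 80
0.1062 psi 100 q [-0.36  0.35  2.3   1.91  1.06  1.03] mq 0.22 clr 7.8 tab 70
0.0991 psi 100 q [-0.37  0.48  2.3   2.05  1.23  0.73] mq 0.22 clr 6.9 tab 64
0.0921 psi 100 q [-0.36  0.61  2.27  2.13  1.41  0.48] mq 0.25 clr 6.6 tab 61
0.085 psi 100 q [-0.36  0.74  2.22  2.16  1.59  0.28] mq 0.30 clr 6.7 tab 37
0.078 psi 100 q [-0.35  0.74  2.2   2.16  1.58  0.29] mq 0.32 clr 11.4 tab 37
0.07 psi 100 q [-0.35  0.75  2.18  2.17  1.58  0.3 ] mq 0.34 clr 16.6 tab 37
0.062 psi 100 q [-0.34  0.75  2.16  2.17  1.57  0.31] mq 0.36 clr 17.4 tab 37
0.054 psi 100 q [-0.34  0.75  2.14  2.17  1.56  0.33] mq 0.38 clr 12.9 tab 37
0.046 psi 100 q [-0.33  0.76  2.12  2.18  1.55  0.34] mq 0.40 clr 10.0 tab 37
0.038 psi 100 q [-0.33  0.76  2.11  2.18  1.54  0.35] mq 0.41 clr 8.2 tab 37
0.03 psi 100 q [-0.33  0.77  2.09  2.19  1.53  0.36] mq 0.43 clr 7.1 tab 37
0.022 psi 100 q [-0.32  0.77  2.07  2.19  1.52  0.37] mq 0.45 clr 6.5 tab 37
0.015 psi 100 q [-0.32  0.77  2.05  2.19  1.51  0.38] mq 0.47 clr 6.3 tab 37
```

Run:
```python
from search import *
b=np.radians(45);g=.010
for s in (.185,.1415,.127,.113,.099,.085,.05,.015):
    c,d=rodpt(s);r=[]
    for ps in range(0,181,10):
        rt=trot(d,b,np.radians(ps),1);q=ik(stand(c+g*rt.as_matrix()[:,2]),RS*rt)
        m,t=clear(c,rt,g); r.append('%.1f/%.0f/%.0f'%(margin(q).min(),m*1e3,t*1e3))
    print(s,r)
print('pick')
for nm,w,g2 in (('spacer',[.450,.265,.015],.010),('collar',[.5085,-.269,.013],.008)):
    w=np.array(w);c=RS.inv().apply(w-SO)
    for flip in(0,1):
        r=[]
        for ps in range(0,360,15):
            rt=trot(np.array([0,0,-1.]),b,np.radians(ps),flip);q=ik(w+g2*(RS*rt).as_matrix()[:,2],RS*rt)
            z=(RS*rt).as_matrix()[:,2]
            m,t=clear(c,rt,g2);
            r.append((ps,round(np.degrees(np.arctan2(z[1],z[0]))),round(margin(q).min(),2),round(m*1e3),round(t*1e3)))
        print(nm,flip,[x for x in r if x[2]>.1])
```

```text
0.185 ['0.8/30/187', '0.7/30/187', '0.5/30/187', '0.4/30/187', '0.3/30/187', '0.2/30/187', '0.1/30/187', '0.0/30/187', '-0.1/30/187', '-0.1/30/187', '-0.2/30/187', '-0.3/30/187', '-0.5/30/187', '-0.6/30/187', '-0.4/30/187', '-0.1/30/187', '0.3/30/187', '0.3/30/187', '0.3/30/187']
0.1415 ['0.8/23/143', '0.7/23/143', '0.6/22/143', '0.4/21/143', '0.3/19/143', '0.3/18/143', '0.2/16/143', '0.1/15/143', '0.0/15/143', '-0.1/15/143', '-0.2/17/143', '-0.2/19/143', '-0.3/20/143', '-0.5/21/143', '-0.6/22/143', '-0.3/23/143', '0.2/23/143', '0.2/23/143', '0.1/23/143']
0.127 ['0.8/23/133', '0.7/22/129', '0.7/21/125', '0.6/19/121', '0.5/18/118', '0.5/18/114', '0.5/16/112', '0.4/15/110', '0.4/15/108', '0.4/15/107', '0.4/16/107', '0.3/17/108', '0.2/17/109', '0.2/18/111', '0.1/19/113', '0.1/20/116', '0.1/21/119', '0.1/22/121', '0.1/23/124']
0.113 ['0.7/19/126', '0.7/19/119', '0.8/17/112', '0.7/14/105', '0.6/11/99', '0.6/9/93', '0.5/8/88', '0.5/7/84', '0.4/7/82', '0.3/8/80', '0.3/9/80', '0.2/12/81', '0.1/14/83', '0.1/16/80', '0.1/18/77', '0.1/20/76', '0.1/21/77', '0.1/22/80', '0.1/23/83']
0.099 ['0.6/6
[... 3191 characters left out ...]
37), 199, 2), (345, -173, np.float64(0.51), 234, 2)]
collar 1 [(0, 172, np.float64(0.71), 243, 2), (15, 157, np.float64(0.67), 244, 2), (30, 142, np.float64(0.68), 245, 2), (45, 127, np.float64(0.71), 252, 2), (60, 112, np.float64(0.55), 262, 2), (75, 97, np.float64(0.41), 275, 2), (90, 82, np.float64(0.29), 290, 2), (105, 67, np.float64(0.19), 287, 2), (120, 52, np.float64(0.11), 273, 2), (180, -8, np.float64(0.12), 244, 2), (195, -23, np.float64(0.26), 241, 2), (210, -38, np.float64(0.24), 223, 2), (285, -113, np.float64(0.19), 124, 2), (300, -128, np.float64(0.32), 124, 2), (315, -143, np.float64(0.44), 151, 2), (330, -158, np.float64(0.56), 199, 2), (345, -173, np.float64(0.68), 234, 2)]
```

```bash
cat > mv.py <<'E'
from search import *
def fk(q):
    A=R.from_euler('z',q[0]);p=A.apply([0,LAT,H]);A=A*R.from_euler('y',q[1]);p=p+A.apply([0,0,L1])
    A=A*R.from_euler('y',q[2]);p=p+A.apply([A_,0,L2]);A=A*R.from_euler('ZYZ',q[3:6]);p=p+A.apply([0,0,L3])
    return p,A*R.from_euler('z',np.pi/2)
def fmt(rows,jaw):
    out=[]
    for s,w in rows:
        out.append('{"x":%.4f,"y":%.4f,"z":%.4f,"wx":%.1f,"wy":%.1f,"wz":%.1f,"jaw":%g}'%(*np.round(s,4),*np.degrees(w),jaw))
    print('['+',\n'.join(out)+']')
def rows_of(poses):
    return [(a[1].inv().apply(b[0]-a[0]),(a[1].inv()*b[1]).as_rotvec()) for a,b in zip(poses,poses[1:])]
def stat():
    o=log();print('t %.2f'%o['time_s'],'q',o['joints'].round(3),'p',o['ee_pos'].round(4),'F',o['ft_force'].round(1),'M',o['wrist_torque'].round(2),'w %.4f'%o['width']);return o
def jmove(p,rt,jaw,n=None,show=True):
    o=stat();q0=o['joints'];q1=ik(p,rt);print('goal q',q1.round(3),'margin',margin(q1).min().round(2))
    n0=n
    if n is None: n=int(np.ceil(max(np.abs(q1-q0)/np.array([.17,.17,.2,.25,.25,.25]))))
    while True:
        P=[(o['ee_pos'],R.from_quat(o['eef_rot']))]+[fk(q0+(q1-q0)*i/n) for i in range(1,n+1)]
        rr=rows_of(P)
        if n0 or max(np.linalg.norm(w) for s,w in rr)<np.radians(10.3) and max(np.linalg.norm(s) for s,w in rr)<.058:break
        n+=1
    print('n',n,'min z tcp',min(p[2] for p,_ in P).round(3));fmt(rr,jaw)
def lmove(poses,jaw):
    o=stat();P=[(o['ee_pos'],R.from_quat(o['eef_rot']))]+poses
    for p,r in poses:
        q=ik(p,r)
        if margin(q).min()<.1: print('MARGIN',q.round(2),margin(q).min())
    fmt(rows_of(P),jaw)
B45=np.radians(45)
def ringpose(c,d,psi,g,b=B45):  # stand frame ring centre/axis -> world TCP pose
    rt=trot(np.asarray(d,float),b,np.radians(psi),1)
    return stand(np.asarray(c))+g*(RS*rt).as_matrix()[:,2],RS*rt
E
python3 - <<'E'
from mv import *
c=RS.inv().apply(np.array([.450,.265,.015])-SO)
p,r=ringpose(c,[0,0,-1],15,.010)
print(p)
jmove(p+[0,0,.10],r,1)
E
```

```text
[0.44348932 0.26775881 0.00792893]
t 3.17 q [ 0.381 -0.105  1.693 -0.114  1.267 -1.058] p [0.4455 0.1849 0.3244] F [-0.6  0.5 -0.1] M [-0.04  0.19  0.03] w 0.0858
goal q [0.237 0.7   1.336 0.443 1.762 2.144] margin 0.41
n 21 min z tcp 0.108
[{"x":0.0029,"y":0.0041,"z":0.0120,"wx":0.3,"wy":2.9,"wz":9.4,"jaw":1},
{"x":0.0031,"y":0.0036,"z":0.0119,"wx":0.7,"wy":2.9,"wz":9.4,"jaw":1},
{"x":0.0033,"y":0.0032,"z":0.0118,"wx":1.1,"wy":2.7,"wz":9.4,"jaw":1},
{"x":0.0034,"y":0.0027,"z":0.0117,"wx":1.5,"wy":2.5,"wz":9.4,"jaw":1},
{"x":0.0034,"y":0.0024,"z":0.0116,"wx":1.9,"wy":2.3,"wz":9.4,"jaw":1},
{"x":0.0034,"y":0.0020,"z":0.0115,"wx":2.2,"wy":2.0,"wz":9.4,"jaw":1},
{"x":0.0034,"y":0.0018,"z":0.0113,"wx":2.4,"wy":1.7,"wz":9.4,"jaw":1},
{"x":0.0033,"y":0.0015,"z":0.0112,"wx":2.7,"wy":1.3,"wz":9.4,"jaw":1},
{"x":0.0033,"y":0.0014,"z":0.0110,"wx":2.8,"wy":0.9,"wz":9.4,"jaw":1},
{"x":0.0033,"y":0.0012,"z":0.0108,"wx":2.9,"wy":0.5,"wz":9.4,"jaw":1},
{"x":0.0034,"y":0.0011,"z":0.0105,"wx":3.0,"wy":0.1,"wz":9.4,"jaw":1},
{"x":0.0034,"y":0.0010,"z":0.0103,"wx":2.9,"wy":-0.4,"wz":9.4,"jaw":1},
{"x":0.0036,"y":0.0009,"z":0.0100,"wx":2.9,"wy":-0.8,"wz":9.4,"jaw":1},
{"x":0.0037,"y":0.0007,"z":0.0097,"wx":2.7,"wy":-1.2,"wz":9.4,"jaw":1},
{"x":0.0039,"y":0.0005,"z":0.0094,"wx":2.5,"wy":-1.5,"wz":9.4,"jaw":1},
{"x":0.0041,"y":0.0003,"z":0.0091,"wx":2.3,"wy":-1.9,"wz":9.3,"jaw":1},
{"x":0.0043,"y":0.0000,"z":0.0088,"wx":2.0,"wy":-2.2,"wz":9.3,"jaw":1},
{"x":0.0045,"y":-0.0003,"z":0.0084,"wx":1.6,"wy":-2.4,"wz":9.3,"jaw":1},
{"x":0.0047,"y":-0.0007,"z":0.0081,"wx":1.3,"wy":-2.7,"wz":9.3,"jaw":1},
{"x":0.0048,"y":-0.0012,"z":0.0077,"wx":0.9,"wy":-2.8,"wz":9.3,"jaw":1},
{"x":0.0049,"y":-0.0017,"z":0.0073,"wx":0.5,"wy":-2.9,"wz":9.2,"jaw":1}]
```

Emit:
carry_out(
  rows=[
    {"x": 0.003, "y": 0.004, "z": 0.012, "wx": 0.3, "wy": 2.9, "wz": 9.4, "jaw": 1},
    {"x": 0.003, "y": 0.0035, "z": 0.012, "wx": 0.7, "wy": 2.9, "wz": 9.4, "jaw": 1},
    {"x": 0.003, "y": 0.003, "z": 0.012, "wx": 1.1, "wy": 2.7, "wz": 9.4, "jaw": 1},
    {"x": 0.0035, "y": 0.0025, "z": 0.0115, "wx": 1.5, "wy": 2.5, "wz": 9.4, "jaw": 1},
    {"x": 0.0035, "y": 0.0025, "z": 0.0115, "wx": 1.9, "wy": 2.3, "wz": 9.4, "jaw": 1},
    {"x": 0.0035, "y": 0.002, "z": 0.0115, "wx": 2.2, "wy": 2.0, "wz": 9.4, "jaw": 1},
    {"x": 0.0035, "y": 0.002, "z": 0.0115, "wx": 2.4, "wy": 1.7, "wz": 9.4, "jaw": 1},
    {"x": 0.0035, "y": 0.0015, "z": 0.011, "wx": 2.7, "wy": 1.3, "wz": 9.4, "jaw": 1},
    {"x": 0.0035, "y": 0.0015, "z": 0.011, "wx": 2.8, "wy": 0.9, "wz": 9.4, "jaw": 1},
    {"x": 0.0035, "y": 0.001, "z": 0.011, "wx": 2.9, "wy": 0.5, "wz": 9.4, "jaw": 1},
    {"x": 0.0035, "y": 0.001, "z": 0.0105, "wx": 3.0, "wy": 0.1, "wz": 9.4, "jaw": 1},
    {"x": 0.0035, "y": 0.001, "z": 0.0105, "wx": 2.9, "wy": -0.4, "wz": 9.4, "jaw": 1},
    {"x": 0.0035, "y": 0.001, "z": 0.01, "wx": 2.9, "wy": -0.8, "wz": 9.4, "jaw": 1},
    {"x": 0.0035, "y": 0.0005, "z": 0.01, "wx": 2.7, "wy": -1.2, "wz": 9.4, "jaw": 1},
    {"x": 0.004, "y": 0.0005, "z": 0.0095, "wx": 2.5, "wy": -1.5, "wz": 9.4, "jaw": 1},
    {"x": 0.004, "y": 0, "z": 0.009, "wx": 2.3, "wy": -1.9, "wz": 9.3, "jaw": 1},
    {"x": 0.0045, "y": 0, "z": 0.009, "wx": 2.0, "wy": -2.2, "wz": 9.3, "jaw": 1},
    {"x": 0.0045, "y": 0, "z": 0.0085, "wx": 1.6, "wy": -2.4, "wz": 9.3, "jaw": 1},
    {"x": 0.005, "y": -0.001, "z": 0.008, "wx": 1.3, "wy": -2.7, "wz": 9.3, "jaw": 1},
    {"x": 0.005, "y": -0.001, "z": 0.0075, "wx": 0.9, "wy": -2.8, "wz": 9.3, "jaw": 1},
  ],
)

```text
time_s: 5.68
ee_pos: [0.4296, 0.2944, 0.1202]
eef_rot: [0.917, -0.144, -0.358, -0.101]
ft_force: [-0.1, 0.5, -0.9]
width: 0.085
```

Run:
```python
from mv import *
c=RS.inv().apply(np.array([.450,.265,.015])-SO)
p,r=ringpose(c,[0,0,-1],15,.010)
jmove(p+[0,0,.06],r,1)
cap('wrist','w3.png')
```

```text
t 5.67 q [0.28  0.655 1.37  0.474 1.726 2.087] p [0.4296 0.2944 0.1202] F [-0.1  0.5 -0.9] M [-0.12 -0.29 -0.02] w 0.0850
goal q [0.237 0.753 1.35  0.439 1.702 2.115] margin 0.44
n 2 min z tcp 0.068
[{"x":0.0258,"y":0.0118,"z":0.0102,"wx":-0.6,"wy":-0.6,"wz":2.8,"jaw":1},
{"x":0.0256,"y":0.0115,"z":0.0110,"wx":-0.6,"wy":-0.7,"wz":2.8,"jaw":1}]
```

View pics/w3.png

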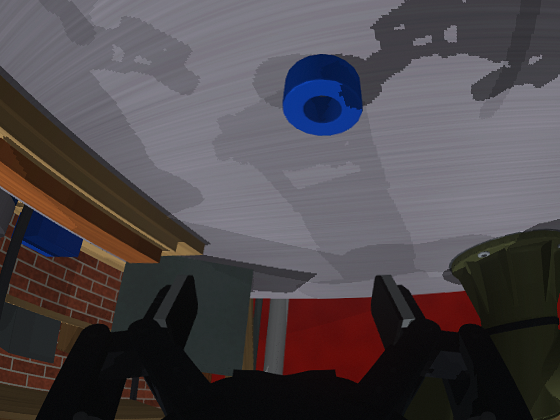

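The wrist view shows the spacer at (322,95), ahead of the open fingers, with the arm tilted 45° as planned. Closing in.

Emit:
carry_out(
  rows=[
    {"x": 0.026, "y": 0.012, "z": 0.01, "wx": -0.6, "wy": -0.6, "wz": 2.8, "jaw": 1},
    {"x": 0.0255, "y": 0.0115, "z": 0.011, "wx": -0.6, "wy": -0.7, "wz": 2.8, "jaw": 1},
    {"x": 0, "y": 0, "z": 0, "wx": 0, "wy": 0, "wz": 0, "jaw": 1},
  ],
)

```text
time_s: 6.1
ee_pos: [0.4416, 0.2691, 0.0665]
eef_rot: [0.905, -0.184, -0.376, -0.073]
ft_force: [0.2, -1.0, 1.0]
width: 0.0854
```

Run:
```python
from mv import *
d=cap('wrist','w4.png')
# spacer centre from wrist fisheye depth: blue pixels
v,u=np.where((d['frame'][...,2]>90)&(d['frame'][...,0]<60)&(d['range_z']>0)&(d['range_z']<.6))
z=d['range_z'][v,u];dx=u-d['cx'];dy=v-d['cy'];r=np.hypot(dx,dy);th=r/d['fx']
rr=np.tan(th)/np.maximum(r,1e-9)
P=np.c_[dx*rr*z,-dy*rr*z,-z,np.ones(len(z))]@d['cam_to_world'].T
P=P[:,:3];T=P[(np.abs(P[:,2]-.03)<.004)&(np.hypot(P[:,0]-.45,P[:,1]-.265)<.06)]
print(len(T),cv2.minEnclosingCircle((T[:,:2]*1000).astype(np.float32)),np.median(T[:,2]))
c=RS.inv().apply(np.array([.450,.265,.015])-SO)
p,r=ringpose(c,[0,0,-1],15,.010)
jmove(p+[0,0,.0],r,1)
```

```text
2267 ((449.5205993652344, 265.9724426269531), 27.926671981811523) 0.03138053477492775
t 6.15 q [0.243 0.753 1.35  0.438 1.702 2.119] p [0.4419 0.2698 0.0677] F [-0.5  0.2  1.3] M [-0.11 -0.27 -0.02] w 0.0853
goal q [0.237 0.842 1.355 0.435 1.616 2.075] margin 0.47
n 2 min z tcp 0.008
[{"x":0.0222,"y":-0.0000,"z":0.0200,"wx":0.2,"wy":-0.0,"wz":-0.0,"jaw":1},
{"x":0.0216,"y":0.0011,"z":0.0207,"wx":0.1,"wy":0.0,"wz":-0.0,"jaw":1}]
```

View pics/w4.png

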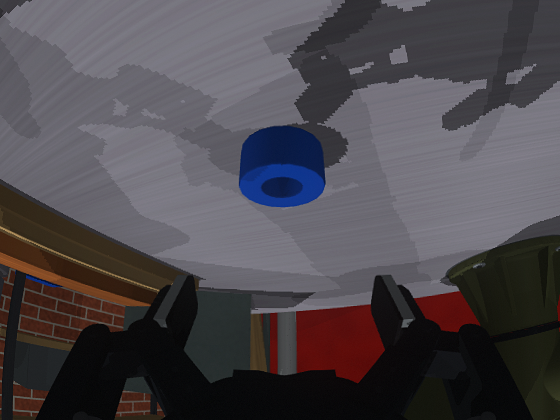

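Wrist depth gives the spacer's centre as (449.5, 266.0) mm with radius 27.9 mm and top at 31 mm, which agrees with the other two cameras. Going down to grip.

Emit:
carry_out(
  rows=[
    {"x": 0.02, "y": 0, "z": 0.018, "wx": 0.2, "wy": 0, "wz": 0, "jaw": 1},
    {"x": 0.014, "y": 0, "z": 0.014, "wx": 0.1, "wy": 0, "wz": 0, "jaw": 1},
    {"x": 0.007, "y": 0, "z": 0.007, "wx": 0, "wy": 0, "wz": 0, "jaw": 1},
    {"x": 0, "y": 0, "z": 0, "wx": 0, "wy": 0, "wz": 0, "jaw": 1},
  ],
)

```text
time_s: 6.65
ee_pos: [0.4442, 0.2724, 0.0143]
eef_rot: [0.908, -0.18, -0.371, -0.078]
ft_force: [0.1, 0.2, 0.7]
width: 0.0857
```

Run:
```python
from mv import *
c=RS.inv().apply(np.array([.450,.2655,.015])-SO)
p,r=ringpose(c,[0,0,-1],15,.010)
jmove(p+[0,0,.002],r,1,n=1)
cap('scene','s5.png');cap('wrist','w5.png')
```

```text
t 6.65 q [0.245 0.831 1.353 0.438 1.619 2.075] p [0.4442 0.2724 0.0143] F [0.1 0.2 0.7] M [-0.12 -0.28 -0.05] w 0.0857
goal q [0.238 0.839 1.355 0.436 1.619 2.077] margin 0.47
n 1 min z tcp 0.01
[{"x":0.0037,"y":0.0041,"z":0.0024,"wx":-0.1,"wy":-0.4,"wz":0.6,"jaw":1}]
```

View pics/w5.png

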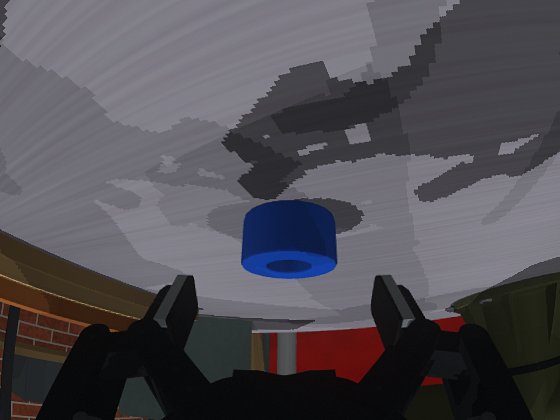

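Run:
```python
from mv import *
d=cap('wrist');o=sensors.get_obs();Rt=R.from_quat(o['eef_rot']);p=o['ee_pos']
ci=np.linalg.inv(d['cam_to_world'])
def proj(w):
    c=(ci@np.r_[w,1])[:3];x,y,z=c[0],-c[1],-c[2];th=np.arctan2(np.hypot(x,y),z);a=np.arctan2(y,x)
    return d['cx']+d['fx']*th*np.cos(a),d['cy']+d['fx']*th*np.sin(a)
for z in (0,-.006,-.013,-.019,-.032,-.045,-.06):
    print(z,[np.round(proj(p+Rt.apply([x,.0427,z])),0) for x in(-.011,.011)])
# depth of finger pad pixels in tool frame
for (u,v) in [(380,280),(376,290),(388,285),(400,315),(180,285),(190,280),(192,290),(175,310)]:
    z=d['range_z'][v,u];dx=u-d['cx'];dy=v-d['cy'];r=np.hypot(dx,dy);k=np.tan(r/d['fx'])/r
    w=(d['cam_to_world']@[dx*k*z,-dy*k*z,-z,1])[:3];print((u,v),z.round(3),(Rt.inv().apply(w-p)*1000).round(1))
w=np.array([.4497,.2655,.015]);print('spacer in tool',(Rt.inv().apply(w-p)*1000).round(1))
```

```text
0 [array([348., 259.]), array([351., 227.])]
-0.006 [array([350., 264.]), array([353., 231.])]
-0.013 [array([352., 269.]), array([356., 236.])]
-0.019 [array([354., 274.]), array([358., 240.])]
-0.032 [array([359., 286.]), array([363., 250.])]
-0.045 [array([364., 299.]), array([369., 262.])]
-0.06 [array([370., 316.]), array([376., 277.])]
(380, 280) 0.139 [ 10.   44.4 -61. ]
(376, 290) 0.144 [  3.2  44.  -58.8]
(388, 285) 0.134 [ 10.6  46.5 -66.5]
(400, 315) 0.114 [  9.8  45.6 -87.4]
(180, 285) 0.132 [ 11.3 -43.3 -67.8]
(190, 280) 0.143 [  7.8 -41.9 -57.6]
(192, 290) 0.145 [  2.5 -41.5 -58. ]
(175, 310) 0.119 [  8.6 -41.6 -82.4]
spacer in tool [ 5.   4.3 -5.1]
```

Run:
```python
from mv import *
import pickle
d=cap('wrist');o=sensors.get_obs();Rt=R.from_quat(o['eef_rot']);p=o['ee_pos']
print('cam in tool',(Rt.inv().apply(d['cam_to_world'][:3,3]-p)*1000).round(1), 'axes',(Rt.inv().as_matrix()@d['cam_to_world'][:3,:3]).round(2).tolist())
v,u=np.mgrid[:420,:560];z=d['range_z'];dx=u-d['cx'];dy=v-d['cy'];r=np.hypot(dx,dy)+1e-9;k=np.tan(np.minimum(r/d['fx'],1.5))/r
P=np.stack([dx*k*z,-dy*k*z,-z,np.ones_like(z)],-1)@d['cam_to_world'].T
Q=(Rt.inv().apply((P[...,:3]-p).reshape(-1,3))*1000).reshape(420,560,3)
for vv in (265,270,275,280,290,300,320,340,360):
    print(vv,[(uu,)+tuple(Q[vv,uu].round(0)) for uu in (165,175,185,192,378,385,392,400,410)])
a=cv2.resize(d['frame'][230:400,130:440],None,fx=2.5,fy=2.5,interpolation=cv2.INTER_CUBIC);cv2.imwrite('pics/w5c.png',a[:,:,::-1])
s=cap('scene');cv2.imwrite('pics/s5c.png',cv2.resize(s['frame'][60:230,240:450],None,fx=3.5,fy=3.5,interpolation=cv2.INTER_CUBIC)[:,:,::-1])
```

```text
cam in tool [  84.3    1.1 -182.7] axes [[0.0, 0.94, 0.33], [1.0, -0.0, -0.0], [-0.0, 0.33, -0.94]]
265 [(165, np.float64(-61.0), np.float64(-113.0), np.float64(80.0)), (175, np.float64(-60.0), np.float64(-102.0), np.float64(78.0)), (185, np.float64(-59.0), np.float64(-91.0), np.float64(78.0)), (192, np.float64(-58.0), np.float64(-84.0), np.float64(77.0)), (378, np.float64(-55.0), np.float64(88.0), np.float64(72.0)), (385, np.float64(-55.0), np.float64(94.0), np.float64(72.0)), (392, np.float64(-56.0), np.float64(101.0), np.float64(72.0)), (400, np.float64(-57.0), np.float64(110.0), np.float64(73.0)), (410, np.float64(-57.0), np.float64(120.0), np.float64(72.0))]
270 [(165, np.float64(-73.0), np.float64(-118.0), np.float64(91.0)), (175, np.float64(-73.0), np.float64(-108.0), np.float64(92.0)), (185, np.float64(-70.0), np.float64(-95.0), np.float64(87.0)), (192, np.float64(-70.0), np.float64(-89.0), np.float64(89.0)), (378, np.float64(-67.0), np.float64(92.0), np.float64(83.0)), (385, np.float64(-67.0), np.float64(99.0), np.float64(83.0)), (392, np.float64(-68.0), np.float64(107.0), n
[... 3441 characters left out ...]
0, np.float64(11.0), np.float64(41.0), np.float64(-103.0)), (410, np.float64(12.0), np.float64(43.0), np.float64(-105.0))]
360 [(165, np.float64(16.0), np.float64(-33.0), np.float64(-118.0)), (175, np.float64(16.0), np.float64(-30.0), np.float64(-118.0)), (185, np.float64(16.0), np.float64(-27.0), np.float64(-117.0)), (192, np.float64(-377.0), np.float64(-177.0), np.float64(264.0)), (378, np.float64(17.0), np.float64(28.0), np.float64(-117.0)), (385, np.float64(16.0), np.float64(30.0), np.float64(-117.0)), (392, np.float64(17.0), np.float64(32.0), np.float64(-118.0)), (400, np.float64(16.0), np.float64(35.0), np.float64(-117.0)), (410, np.float64(16.0), np.float64(38.0), np.float64(-118.0))]
```

View pics/w5c.png

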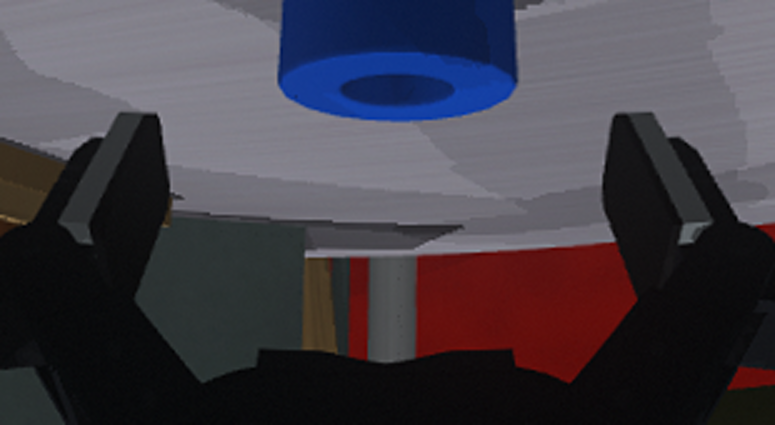

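View pics/s5c.png

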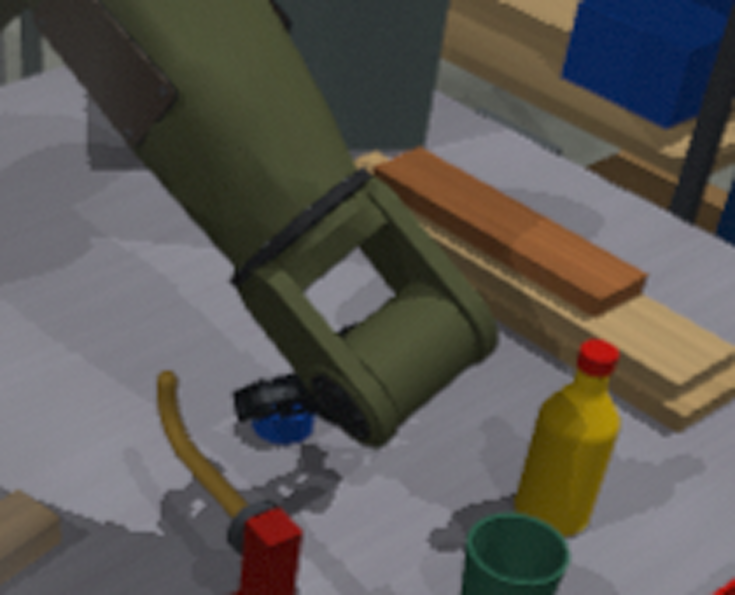

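Run:
```python
from mv import *
import pickle
for n,(u0,u1,v0,v1) in (('scene',(310,370,0,75)),('side',(70,130,0,100))):
    s=pickle.load(open(n+'0.pkl','rb'));C=cloud(s)
    W=C[v0:v1,u0:u1].reshape(-1,3);m=(np.hypot(W[:,0]-.2474,W[:,1]-.491)<.075)&(W[:,2]>.1)&(W[:,2]<.6)
    W=W[m];print(n,len(W),np.percentile(W[:,2],[0,1,5,20]).round(3))
    Wl=W[W[:,2]<W[:,2].min()+.03];print((Wl-[.2474,.491,.1923])[::max(1,len(Wl)//10)].round(3).tolist())
s=pickle.load(open('scene0.pkl','rb'))
cv2.imwrite('pics/s0c.png',cv2.resize(s['frame'][0:90,290:400],None,fx=6,fy=6,interpolation=cv2.INTER_CUBIC)[:,:,::-1])
```

```text
scene 1708 [0.241 0.252 0.271 0.309]
[[0.013, 0.041, 0.077], [0.03, 0.037, 0.077], [0.032, 0.045, 0.073], [0.03, 0.044, 0.069], [0.011, 0.042, 0.06], [-0.017, -0.053, 0.07], [0.027, 0.043, 0.062], [0.013, 0.04, 0.054], [-0.018, -0.046, 0.062], [-0.019, -0.05, 0.059], [-0.016, -0.047, 0.056]]
side 2337 [0.241 0.247 0.264 0.311]
[[0.032, 0.039, 0.078], [0.031, 0.038, 0.073], [0.03, 0.035, 0.068], [0.028, 0.038, 0.061], [0.03, 0.031, 0.057], [-0.024, -0.045, 0.078], [-0.023, -0.054, 0.075], [-0.027, -0.048, 0.068], [-0.01, -0.043, 0.06], [-0.011, -0.047, 0.057], [-0.015, -0.049, 0.052]]
```

View pics/s0c.png

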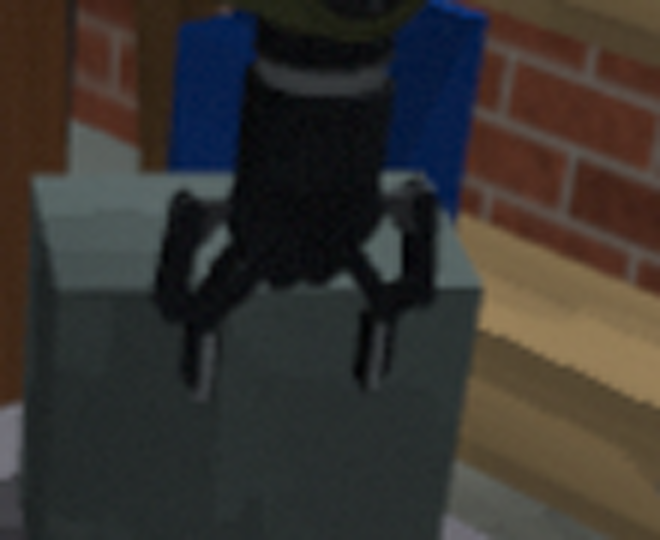

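Both fixed cameras and the wrist depth agree that the open finger ends sit about 56 mm behind the reported TCP, not the 13 mm expected. So the reported TCP lies about 43 mm beyond the real fingertips. I'll replan with this measured offset.

```bash
python3 - <<'E'
s=open('search.py').read()
s=s.replace("boxes=[((-.043,-.043,-.16),(.043,.043,-.073)),((-.045,-.045,-.28),(.045,.045,-.16)),((-.014,i,-.073),(.014,.058,-.006)),((-.014,-.058,-.073),(.014,-i,-.006))]",
"boxes=[((-.043,-.043,-.2),(.043,.043,-.116)),((-.055,-.055,-.29),(.055,.055,-.2)),((-.014,i,-.116),(.014,.060,-.049)),((-.014,-.060,-.116),(.014,-i,-.049))]")
s=s.replace("for z in(-.073,-.28)]+[[x,y,-.006]","for z in(-.116,-.2)]+[[x,y,-.049]")
s=s.replace("return m,W[:,2].min()","return m,min(W[:,2].min(),(p-.2834*M[:,2])[2]-.065)")
open('search.py','w').write(s)
E
cat > t.py <<'E'
from dp import *
for b in (35,40,45,50,55):
    for f in (0,1):
        run(b,f,.028,.015,.053);
run(45,1,.028,.015,.053,True);run(45,1,.032,.043,.053)
for nm,w,g2 in (('spacer',[.450,.2655,.015],.053),('collar',[.5085,-.269,.013],.052)):
    w=np.array(w);c=RS.inv().apply(w-SO)
    for flip in(0,1):
        r=[]
        for ps in range(0,360,15):
            rt=trot(np.array([0,0,-1.]),np.radians(45),np.radians(ps),flip);q=ik(w+g2*(RS*rt).as_matrix()[:,2],RS*rt)
            z=(RS*rt).as_matrix()[:,2]
            m,t=clear(c,rt,g2);
            r.append((ps,round(np.degrees(np.arctan2(z[1],z[0]))),float(round(margin(q).min(),2)),round(m*1e3),round(t*1e3)))
        print(nm,flip,[x for x in r if x[2]>.1])
E
python3 t.py
```

```text
35 0 0.028 best -2.18
35 1 0.028 best -2.18
40 0 0.028 best -1.48
40 1 0.028 best -0.05
45 0 0.028 best -1.46
45 1 0.028 best 2.1
50 0 0.028 best -1.81
50 1 0.028 best 2.44
55 0 0.028 best -1.69
55 1 0.028 best 2.81
45 1 0.028 best 2.1
0.185 psi 40 q [-0.12  0.55  1.45  0.5   1.77  2.23] mq 0.32 clr 29.7 tab 187
0.165 psi 40 q [-0.12  0.57  1.46  0.49  1.73  2.21] mq 0.34 clr 23.4 tab 167
0.15 psi 45 q [-0.13  0.57  1.51  0.53  1.67  2.25] mq 0.30 clr 23.0 tab 152
0.1415 psi 50 q [-0.15  0.56  1.54  0.57  1.61  2.28] mq 0.27 clr 17.6 tab 143
0.1344 psi 60 q [-0.18  0.44  1.71  0.67  1.35  2.23] mq 0.32 clr 16.0 tab 127
0.1274 psi 70 q [-0.21  0.35  1.88  0.84  1.1   2.1 ] mq 0.45 clr 14.9 tab 110
0.1203 psi 80 q [-0.24  0.31  2.03  1.15  0.91  1.82] mq 0.49 clr 11.9 tab 94
0.1132 psi 90 q [-0.26  0.32  2.15  1.59  0.86  1.41] mq 0.37 clr 8.0 tab 80
0.1062 psi 100 q [-0.26  0.43  2.23  2.01  1.02  1.  ] mq 0.29 clr 7.8 tab 70
0.0991 psi 105 q [-0.25  0.56  2.23  2.21  1.25  0.74] mq 0.29 clr 8.4 tab 64
0.0921 psi 105 q [-0.25  0.67  2.2   2.27  1.44  0.53] mq 0.32 clr 8.4 tab 46
0.085
[... 2039 characters left out ...]
(135, 37, 0.77, 258, 1), (150, 22, 0.65, 248, 1), (165, 7, 0.55, 242, 1), (180, -8, 0.42, 242, 1), (195, -23, 0.29, 239, 1), (210, -38, 0.27, 214, 1), (300, -128, 0.17, 127, 1), (315, -143, 0.27, 151, 1), (330, -158, 0.39, 190, 1), (345, -173, 0.53, 221, 1)]
collar 1 [(0, 172, 0.81, 241, 1), (15, 157, 0.8, 241, 1), (30, 142, 0.81, 243, 1), (45, 127, 0.72, 250, 1), (60, 112, 0.56, 261, 1), (75, 97, 0.42, 274, 1), (90, 82, 0.3, 289, 1), (105, 67, 0.21, 287, 1), (120, 52, 0.13, 272, 1), (180, -8, 0.22, 242, 1), (195, -23, 0.29, 239, 1), (210, -38, 0.27, 214, 1), (285, -113, 0.15, 130, 1), (300, -128, 0.29, 127, 1), (315, -143, 0.42, 151, 1), (330, -158, 0.54, 190, 1), (345, -173, 0.67, 221, 1)]
```

Run:
```python
from mv import *
import pickle
s=pickle.load(open('scene0.pkl','rb'));C=cloud(s)
W=C[195:240,205:265].reshape(-1,3);f=s['frame'][195:240,205:265].reshape(-1,3).astype(int)
m=(W[:,2]>.024)&(W[:,2]<.036)&(f[:,0]>f[:,2]*1.3)
print('offcut',cv2.minAreaRect((W[m][:,:2]*1000).astype(np.float32)))
c=RS.inv().apply(np.array([.4497,.2657,.015])-SO)
p,r=ringpose(c,[0,0,-1],15,.053)
o=sensors.get_obs();n=3
d=p-o['ee_pos'];print(p,d)
lmove([(o['ee_pos']+d*i/n,r) for i in(1,2,3)],1)
```

```text
offcut ((441.6874694824219, -48.932167053222656), (52.96303176879883, 129.2471160888672), 10.365078926086426)
[ 0.41519339  0.28032169 -0.02247666] [-0.02947642  0.00817473 -0.03722847]
t 6.90 q [0.244 0.83  1.353 0.438 1.619 2.075] p [0.4447 0.2721 0.0148] F [-0.3 -0.3 -0. ] M [-0.09 -0.32  0.02] w 0.0854
[{"x":0.0015,"y":0.0014,"z":0.0159,"wx":-0.1,"wy":-0.5,"wz":0.6,"jaw":1},
{"x":0.0016,"y":0.0013,"z":0.0159,"wx":0.0,"wy":0.0,"wz":0.0,"jaw":1},
{"x":0.0016,"y":0.0013,"z":0.0159,"wx":0.0,"wy":0.0,"wz":0.0,"jaw":1}]
```

Emit:
carry_out(
  rows=[
    {"x": 0.0015, "y": 0.0015, "z": 0.016, "wx": -0.1, "wy": -0.5, "wz": 0.6, "jaw": 1},
    {"x": 0.0015, "y": 0.0015, "z": 0.016, "wx": 0, "wy": 0, "wz": 0, "jaw": 1},
    {"x": 0.0015, "y": 0.0015, "z": 0.015, "wx": 0, "wy": 0, "wz": 0, "jaw": 1},
    {"x": 0, "y": 0, "z": 0, "wx": 0, "wy": 0, "wz": 0, "jaw": 1},
  ],
)

```text
time_s: 7.4
ee_pos: [0.4123, 0.2802, -0.0247]
eef_rot: [0.905, -0.184, -0.376, -0.076]
ft_force: [0.6, 0.2, 0.2]
width: 0.0855
```

Run:
```python
from mv import *
c=RS.inv().apply(np.array([.4497,.2657,.015])-SO)
p,r=ringpose(c,[0,0,-1],15,.053)
lmove([(p,r)],1)
cap('wrist','w6.png')
```

```text
t 7.40 q [0.268 0.852 1.436 0.455 1.526 2.059] p [ 0.4123  0.2802 -0.0247] F [0.6 0.2 0.2] M [-0.15 -0.33  0.03] w 0.0855
[{"x":0.0003,"y":-0.0012,"z":-0.0034,"wx":0.0,"wy":0.1,"wz":-0.1,"jaw":1}]
```

View pics/w6.png

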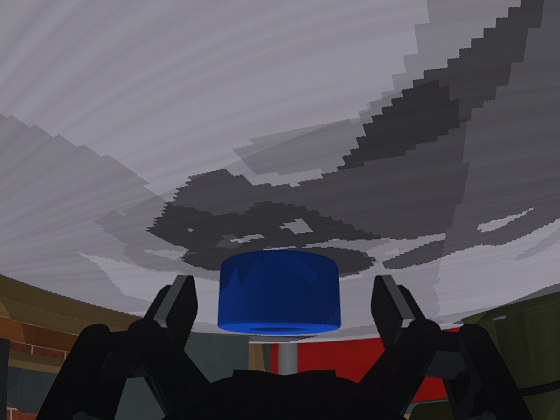

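The spacer (280,290) now sits between the pads. I'll back off 3 mm and close.

Emit:
carry_out(
  rows=[
    {"x": 0, "y": -0.001, "z": -0.003, "wx": 0, "wy": 0, "wz": 0, "jaw": 1},
    {"x": 0, "y": 0, "z": 0, "wx": 0, "wy": 0, "wz": 0, "jaw": -1},
    {"x": 0, "y": 0, "z": 0, "wx": 0, "wy": 0, "wz": 0, "jaw": -1},
    {"x": 0, "y": 0, "z": 0, "wx": 0, "wy": 0, "wz": 0, "jaw": -1},
    {"x": 0, "y": 0, "z": 0, "wx": 0, "wy": 0, "wz": 0, "jaw": -1},
  ],
  force=40,
)

```text
time_s: 8.07
ee_pos: [0.4171, 0.2803, -0.0207]
eef_rot: [0.905, -0.184, -0.374, -0.077]
ft_force: [0.1, -0.5, -0.6]
width: 0.0545
```

Run:
```python
from mv import *
stat()
cap('wrist','w7.png')
```

```text
t 8.07 q [0.266 0.851 1.425 0.454 1.534 2.061] p [ 0.4171  0.2803 -0.0207] F [ 0.1 -0.5 -0.6] M [-0.17 -0.37  0.02] w 0.0545
```

View pics/w7.png

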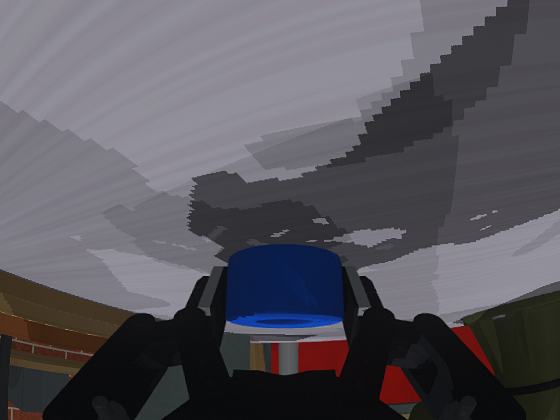

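```bash
cat >> mv.py <<'E'
import os
if os.path.exists('grasp.json'): GR=json.load(open('grasp.json'))
def setgrasp(w,axis_world=(0,0,-1)):
    o=sensors.get_obs();Rt=R.from_quat(o['eef_rot'])
    t=Rt.inv().apply(np.array(w)-o['ee_pos']);a=Rt.inv().apply(axis_world)
    t[1]=0;print('grasp c',(t*1000).round(1),'axis',a.round(3));json.dump(dict(c=t.tolist(),a=a.tolist()),open('grasp.json','w'))
def gpose(c,d,psi,frame='stand'):
    """tool pose that puts held ring centre at c (stand frame), leading axis d; psi = jaw phase"""
    a=np.array(GR['a']);b=np.arctan2(np.hypot(a[0],a[1]),a[2])
    rt=trot(np.asarray(d,float),b,np.radians(psi),1)
    # fine: correct so that a maps to d exactly
    e=rt.apply(a/np.linalg.norm(a));ax=np.cross(e,d);
    if np.linalg.norm(ax)>1e-6: rt=R.from_rotvec(ax/np.linalg.norm(ax)*np.arcsin(min(1,np.linalg.norm(ax))))*rt
    W=RS*rt
    return stand(np.asarray(c))-W.apply(GR['c']),W
def ringnow():
    o=sensors.get_obs();Rt=R.from_quat(o['eef_rot'])
    c=RS.inv().apply(o['ee_pos']+Rt.apply(GR['c'])-SO);d=RS.inv().apply(Rt.apply(GR['a']))
    print('ring stand mm',(c*1000).round(1),'axis',d.round(3));return c,d
E
python3 - <<'E'
from mv import *
setgrasp([.4497,.2657,.015])
E
python3 - <<'E'
from mv import *
c,d=ringnow()
p,r=gpose(c+[0,0,.21],d,15)
jmove(p,r,-1)
p2,r2=gpose([-.146,0,.22],[0,0,-1],40)
q=ik(p,r);q2=ik(p2,r2);print(q.round(2),q2.round(2),p2)
E
```

```text
grasp c [  0.    0.  -50.6] axis [0.707 0.001 0.708]
ring stand mm [-222.6  171.1   15. ] axis [ 0.  0. -1.]
t 8.12 q [0.266 0.851 1.425 0.454 1.534 2.061] p [ 0.4171  0.2803 -0.0208] F [-0.7  0.3 -1.4] M [-0.17 -0.38  0.01] w 0.0545
goal q [0.266 0.562 1.355 0.474 1.856 2.222] margin 0.33
n 4 min z tcp -0.021
[{"x":-0.0336,"y":-0.0053,"z":-0.0402,"wx":0.2,"wy":-0.1,"wz":0.0,"jaw":-1},
{"x":-0.0362,"y":-0.0020,"z":-0.0383,"wx":0.1,"wy":-0.1,"wz":-0.0,"jaw":-1},
{"x":-0.0385,"y":0.0015,"z":-0.0361,"wx":-0.1,"wy":0.0,"wz":-0.0,"jaw":-1},
{"x":-0.0404,"y":0.0051,"z":-0.0337,"wx":-0.3,"wy":0.1,"wz":-0.0,"jaw":-1}]
[0.27 0.56 1.35 0.47 1.86 2.22] [-0.12  0.52  1.43  0.5   1.8   2.25] [0.47822133 0.11279661 0.18423523]
```

The grip is on the upper half of the ring. I'll re-seat it 5 mm deeper for a firmer hold.

Emit:
carry_out(
  rows=[
    {"x": 0, "y": 0, "z": 0, "wx": 0, "wy": 0, "wz": 0, "jaw": 1},
    {"x": 0, "y": 0, "z": 0, "wx": 0, "wy": 0, "wz": 0, "jaw": 1},
    {"x": 0, "y": 0, "z": 0.005, "wx": 0, "wy": 0, "wz": 0, "jaw": 1},
    {"x": 0, "y": 0, "z": 0.0005, "wx": 0, "wy": 0, "wz": 0, "jaw": -1},
    {"x": 0, "y": 0, "z": 0, "wx": 0, "wy": 0, "wz": 0, "jaw": -1},
    {"x": 0, "y": 0, "z": 0, "wx": 0, "wy": 0, "wz": 0, "jaw": -1},
    {"x": 0, "y": 0, "z": 0, "wx": 0, "wy": 0, "wz": 0, "jaw": -1},
  ],
  force=40,
)

```text
time_s: 9.0
ee_pos: [0.4135, 0.282, -0.0242]
eef_rot: [0.905, -0.184, -0.375, -0.077]
ft_force: [-0.9, -0.5, -0.4]
width: 0.0547
```

```bash
python3 - <<'E'
from mv import *
d=cap('wrist','w8.png')
v,u=np.where((d['frame'][...,2]>90)&(d['frame'][...,0]<60)&(d['range_z']>0)&(d['range_z']<.6))
z=d['range_z'][v,u];dx=u-d['cx'];dy=v-d['cy'];r=np.hypot(dx,dy);rr=np.tan(r/d['fx'])/np.maximum(r,1e-9)
P=(np.c_[dx*rr*z,-dy*rr*z,-z,np.ones(len(z))]@d['cam_to_world'].T)[:,:3]
print('blue z range',np.percentile(P[:,2],[2,50,98]),P.mean(0))
setgrasp([.4497,.2657,.015])
E
python3 - <<'E'
from mv import *
c,d=ringnow()
p,r=gpose(c+[0,0,.205],d,15)
jmove(p,r,-1,n=5)
E
```

```text
blue z range [0.02973229 0.03176781 0.03209354] [0.45142103 0.26227112 0.03157656]
grasp c [  0.4   0.  -55.8] axis [0.707 0.002 0.707]
ring stand mm [-222.6  171.2   15. ] axis [ 0.  0. -1.]
t 9.05 q [0.27  0.852 1.434 0.457 1.524 2.059] p [ 0.4134  0.282  -0.0242] F [ 0.1 -0.5  1. ] M [-0.22 -0.3   0.03] w 0.0546
goal q [0.27  0.565 1.372 0.474 1.837 2.216] margin 0.33
n 5 min z tcp -0.024
[{"x":-0.0261,"y":-0.0044,"z":-0.0315,"wx":0.2,"wy":-0.1,"wz":0.0,"jaw":-1},
{"x":-0.0277,"y":-0.0023,"z":-0.0303,"wx":0.1,"wy":-0.1,"wz":-0.0,"jaw":-1},
{"x":-0.0292,"y":-0.0002,"z":-0.0291,"wx":-0.0,"wy":-0.0,"wz":-0.0,"jaw":-1},
{"x":-0.0305,"y":0.0020,"z":-0.0277,"wx":-0.1,"wy":0.1,"wz":-0.0,"jaw":-1},
{"x":-0.0316,"y":0.0042,"z":-0.0262,"wx":-0.2,"wy":0.1,"wz":-0.0,"jaw":-1}]
```

Good: the ring's centre is now about 7 mm inside the fingertips. Lifting.

Emit:
carry_out(
  rows=[
    {"x": -0.014, "y": -0.002, "z": -0.016, "wx": 0.1, "wy": 0, "wz": 0, "jaw": -1},
    {"x": -0.026, "y": -0.004, "z": -0.031, "wx": 0.1, "wy": 0, "wz": 0, "jaw": -1},
    {"x": -0.028, "y": -0.002, "z": -0.03, "wx": 0, "wy": 0, "wz": 0, "jaw": -1},
    {"x": -0.029, "y": 0, "z": -0.029, "wx": 0, "wy": 0, "wz": 0, "jaw": -1},
    {"x": -0.03, "y": 0.002, "z": -0.027, "wx": -0.1, "wy": 0.1, "wz": 0, "jaw": -1},
    {"x": -0.018, "y": 0.002, "z": -0.013, "wx": -0.1, "wy": 0, "wz": 0, "jaw": -1},
    {"x": 0, "y": 0, "z": 0, "wx": 0, "wy": 0, "wz": 0, "jaw": -1},
  ],
)

```text
time_s: 9.93
ee_pos: [0.4152, 0.285, 0.1943]
eef_rot: [0.907, -0.184, -0.372, -0.078]
ft_force: [0.6, -0.8, -1.3]
width: 0.0548
```

Run:
```python
from mv import *
ringnow()
p,r=gpose([-.146,0,.225],[0,0,-1],40)
jmove(p,r,-1)
s=cap('scene','s9.png');e=cap('side','e9.png');cap('wrist','w9.png')
```

```text
ring stand mm [-221.5  174.4  233.7] axis [ 0.006  0.001 -1.   ]
t 9.93 q [0.274 0.553 1.354 0.479 1.856 2.232] p [0.4152 0.285  0.1943] F [ 0.6 -0.8 -1.3] M [-0.24 -0.38 -0.02] w 0.0548
goal q [-0.114  0.515  1.436  0.502  1.802  2.253] margin 0.3
n 4 min z tcp 0.186
[{"x":0.0265,"y":0.0291,"z":-0.0234,"wx":4.4,"wy":-0.1,"wz":4.4,"jaw":-1},
{"x":0.0266,"y":0.0283,"z":-0.0235,"wx":4.4,"wy":-0.1,"wz":4.4,"jaw":-1},
{"x":0.0267,"y":0.0274,"z":-0.0237,"wx":4.4,"wy":-0.1,"wz":4.4,"jaw":-1},
{"x":0.0268,"y":0.0266,"z":-0.0238,"wx":4.4,"wy":-0.1,"wz":4.5,"jaw":-1}]
```

View pics/e9.png

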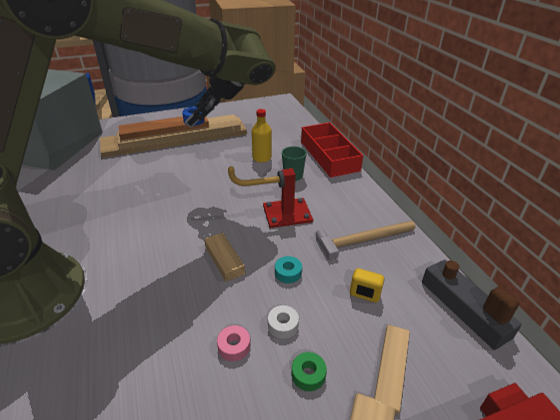

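View pics/w9.png

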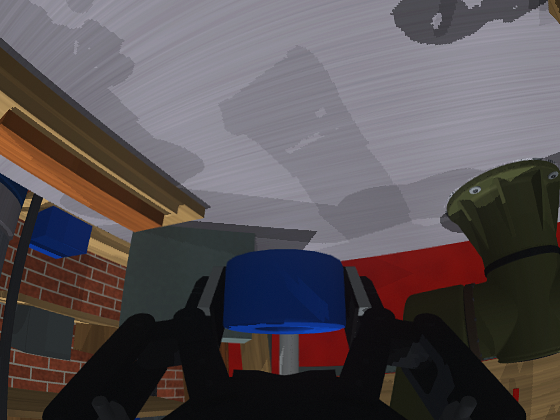

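The spacer is held, at side (193,116), and clear of everything. Moving it over the rod tip.

Emit:
carry_out(
  rows=[
    {"x": 0.0265, "y": 0.029, "z": -0.0235, "wx": 4.4, "wy": -0.1, "wz": 4.4, "jaw": -1},
    {"x": 0.0265, "y": 0.0285, "z": -0.0235, "wx": 4.4, "wy": -0.1, "wz": 4.4, "jaw": -1},
    {"x": 0.0265, "y": 0.0275, "z": -0.0235, "wx": 4.4, "wy": -0.1, "wz": 4.4, "jaw": -1},
    {"x": 0.02, "y": 0.02, "z": -0.019, "wx": 3.4, "wy": -0.1, "wz": 3.4, "jaw": -1},
    {"x": 0.004, "y": 0.004, "z": -0.004, "wx": 0.5, "wy": 0, "wz": 0.5, "jaw": -1},
    {"x": 0, "y": 0, "z": 0, "wx": 0, "wy": 0, "wz": 0, "jaw": -1},
  ],
)

```text
time_s: 10.82
ee_pos: [0.4727, 0.1147, 0.1755]
eef_rot: [0.841, -0.376, -0.358, -0.154]
ft_force: [0.1, 0.6, -1.6]
width: 0.0546
```

Run:
```python
from mv import *
ringnow()
p,r=gpose([-.146,0,.205],[0,0,-1],40)
jmove(p,r,-1,n=2)
for n in('scene','side'):
    s=cap(n)
    x=dict(scene=(255,100,365,220),side=(170,90,320,200))[n]
    cv2.imwrite('pics/%s10.png'%n,cv2.resize(s['frame'][x[1]:x[3],x[0]:x[2]],None,fx=5,fy=5,interpolation=cv2.INTER_CUBIC)[:,:,::-1])
```

```text
ring stand mm [-147.8   -1.4  214.1] axis [-0.02   0.001 -1.   ]
t 10.82 q [-0.117  0.533  1.443  0.5    1.8    2.247] p [0.4727 0.1147 0.1755] F [ 0.1  0.6 -1.6] M [-0.26 -0.26  0.02] w 0.0546
goal q [-0.114  0.537  1.453  0.498  1.768  2.234] margin 0.32
n 2 min z tcp 0.166
[{"x":0.0039,"y":-0.0015,"z":0.0030,"wx":0.3,"wy":0.5,"wz":-0.2,"jaw":-1},
{"x":0.0039,"y":-0.0014,"z":0.0030,"wx":0.3,"wy":0.5,"wz":-0.2,"jaw":-1}]
```

View pics/scene10.png

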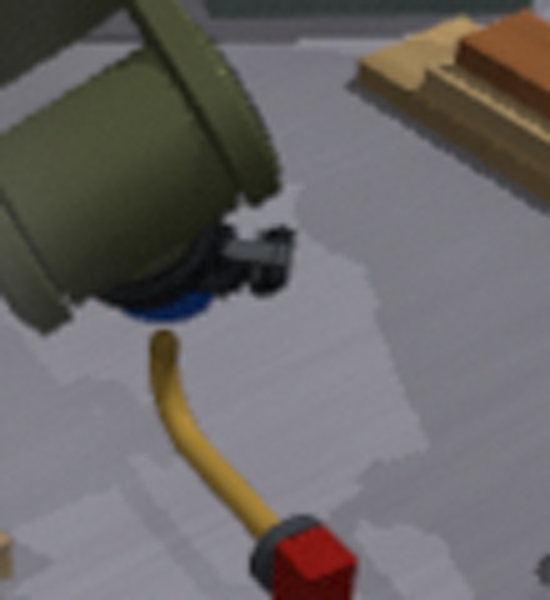

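View pics/side10.png

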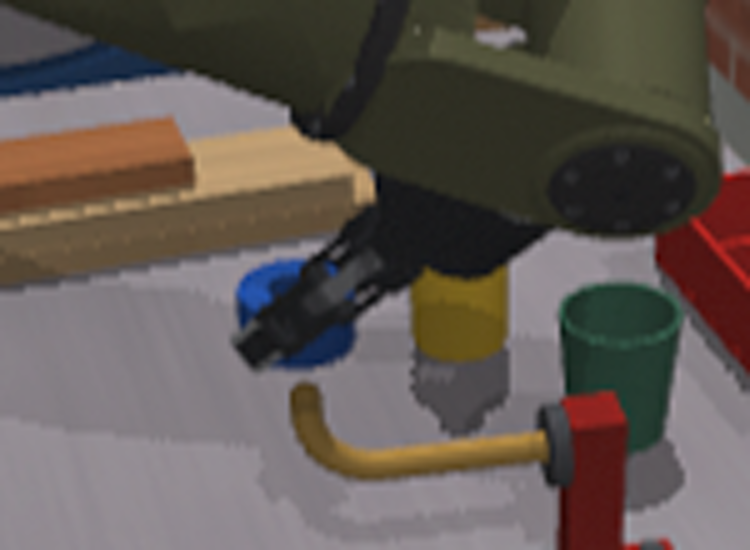

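```bash
cat >> mv.py <<'E'
def overlay(n,fn,box,ring=True,L=.030,OD=.056,fx=5,extra=()):
    s=cap(n);M=np.linalg.inv(s['cam_to_world'])
    im=cv2.resize(s['frame'][box[1]:box[3],box[0]:box[2]],None,fx=fx,fy=fx,interpolation=cv2.INTER_CUBIC)[:,:,::-1].copy()
    def pr(P):
        c=(np.c_[P,np.ones(len(P))]@M.T)[:,:3]
        u=s['cx']+s['fx']*c[:,0]/-c[:,2];v=s['cy']-s['fy']*c[:,1]/-c[:,2]
        return np.round((np.c_[u-box[0],v-box[1]]+.5)*fx).astype(int)
    cv2.polylines(im,[pr(stand(ROD))],False,(255,255,255),1)
    rs=list(extra)
    if ring:
        c,d=ringnow();rs.append((c,d,L,OD))
    for c,d,L_,OD_ in rs:
        e1=np.cross(d,[.3,.5,.2]);e1/=np.linalg.norm(e1);e2=np.cross(d,e1);t=np.linspace(0,2*np.pi,40)
        for k,col in((-1,(0,255,255)),(1,(0,255,0))):
            for D in (OD_,.026):
                cv2.polylines(im,[pr(stand(c+k*L_/2*d+D/2*(np.outer(np.cos(t),e1)+np.outer(np.sin(t),e2))))],True,col,1)
    cv2.imwrite('pics/'+fn,im)
E
python3 - <<'E'
from mv import *
overlay('side','o11.png',(200,130,320,210),fx=6)
overlay('scene','o12.png',(255,130,355,215),fx=6)
E
```

```text
ring stand mm [-148.    -0.4  214.6] axis [-0.019  0.001 -1.   ]
ring stand mm [-148.    -0.4  214.8] axis [-0.019  0.001 -1.   ]
```

View pics/o11.png

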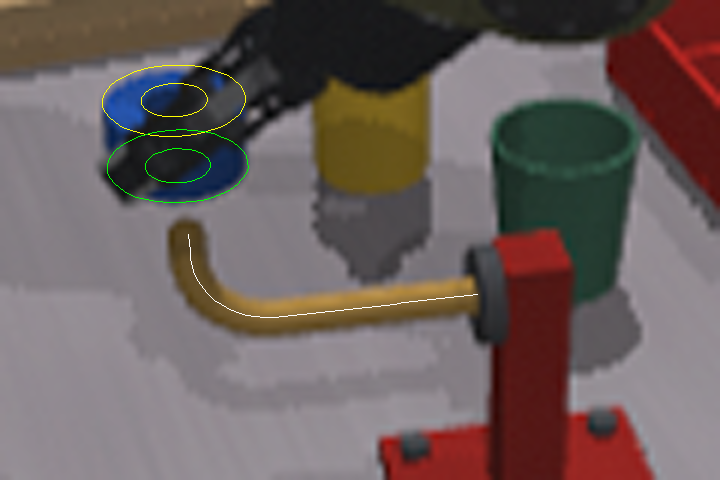

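View pics/o12.png

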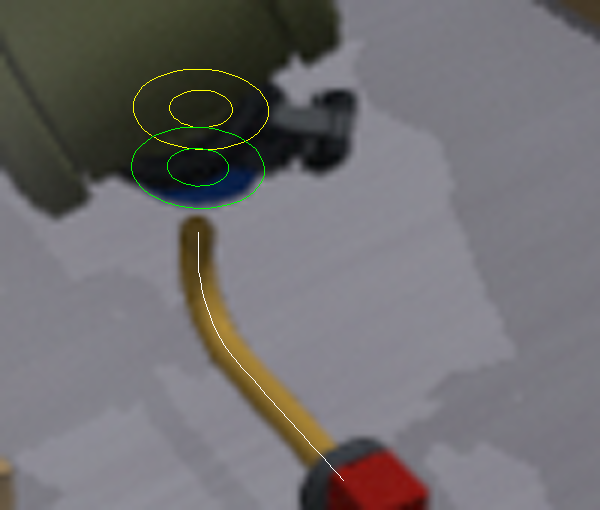

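The overlays agree: predicted ring and rod lie on the real ones to about 1–2 mm, with the green lower face right above the tip at side (186,225) in the crop. Lowering onto the tip.

```bash
sed -i 's/SO=np.array(\[.6467,.066,0.\])/SO=np.array([.6461,.0653,0.])/' h.py
cat >> mv.py <<'E'
def psi_of(s,end=97):
    return float(np.interp(s,[.106,.1415],[end,50])) if s<.1415 else float(np.interp(s,[.1415,.165],[50,40]))
def ringpath(s,off=.0015,lower=0.):
    c,d=rodpt(s)
    if .085<s<.1415:
        n=np.array([-.110,0,.156])-c;n/=np.linalg.norm(n)
        w=np.sin(np.clip((s-.085)/(.1415-.085),0,1)*np.pi)
        c=c+n*off*min(1,2*w)
    return c-[0,0,lower],d
def follow(ss,jaw=-1,end=97,lower=0.):
    ringnow();P=[]
    for s in ss:
        c,d=ringpath(s,lower=lower);P.append(gpose(c,d,psi_of(s,end)))
    lmove(P,jaw)
E
python3 - <<'E'
from mv import *
follow([.195,.187,.179,.171])
E
```

```text
ring stand mm [-147.5    0.4  214.8] axis [-0.019  0.001 -1.   ]
t 11.03 q [-0.115  0.532  1.442  0.5    1.8    2.247] p [0.4727 0.1157 0.1762] F [-0.9 -0.7 -1.2] M [-0.27 -0.3  -0.05] w 0.0548
[{"x":0.0057,"y":-0.0013,"z":0.0027,"wx":0.6,"wy":0.9,"wz":-0.3,"jaw":-1},
{"x":0.0057,"y":0.0000,"z":0.0057,"wx":0.0,"wy":0.0,"wz":0.0,"jaw":-1},
{"x":0.0057,"y":0.0000,"z":0.0057,"wx":0.0,"wy":0.0,"wz":0.0,"jaw":-1},
{"x":0.0057,"y":0.0000,"z":0.0057,"wx":0.0,"wy":0.0,"wz":0.0,"jaw":-1}]
```

Emit:
carry_out(
  rows=[
    {"x": 0.0055, "y": -0.0015, "z": 0.0025, "wx": 0.6, "wy": 0.9, "wz": -0.3, "jaw": -1},
    {"x": 0.003, "y": 0, "z": 0.003, "wx": 0, "wy": 0, "wz": 0, "jaw": -1},
    {"x": 0, "y": 0, "z": 0, "wx": 0, "wy": 0, "wz": 0, "jaw": -1},
  ],
)

```text
time_s: 11.4
ee_pos: [0.475, 0.1166, 0.1655]
eef_rot: [0.845, -0.374, -0.348, -0.156]
ft_force: [-0.2, -0.7, -1.3]
width: 0.0543
```

Run:
```python
from mv import *
follow([.187,.179,.171,.163])
```

```text
ring stand mm [-146.1    1.6  204.8] axis [ 0.002 -0.001 -1.   ]
t 11.40 q [-0.112  0.536  1.454  0.497  1.766  2.233] p [0.475  0.1166 0.1655] F [-0.2 -0.7 -1.3] M [-0.33 -0.31 -0.02] w 0.0543
[{"x":0.0030,"y":0.0011,"z":0.0016,"wx":0.1,"wy":-0.1,"wz":0.1,"jaw":-1},
{"x":0.0057,"y":0.0000,"z":0.0057,"wx":0.0,"wy":0.0,"wz":0.0,"jaw":-1},
{"x":0.0057,"y":0.0000,"z":0.0057,"wx":0.0,"wy":0.0,"wz":0.0,"jaw":-1},
{"x":0.0057,"y":-0.0006,"z":0.0057,"wx":0.6,"wy":0.0,"wz":0.6,"jaw":-1}]
```

Emit:
carry_out(
  rows=[
    {"x": 0.003, "y": 0.001, "z": 0.0015, "wx": 0.1, "wy": -0.1, "wz": 0.1, "jaw": -1},
    {"x": 0.005, "y": 0, "z": 0.005, "wx": 0, "wy": 0, "wz": 0, "jaw": -1},
    {"x": 0.005, "y": 0, "z": 0.005, "wx": 0, "wy": 0, "wz": 0, "jaw": -1},
    {"x": 0, "y": 0, "z": 0, "wx": 0, "wy": 0, "wz": 0, "jaw": -1},
  ],
)

```text
time_s: 11.9
ee_pos: [0.4749, 0.115, 0.1467]
eef_rot: [0.844, -0.375, -0.349, -0.156]
ft_force: [-0.9, -0.5, -1.2]
width: 0.0541
```

Run:
```python
from mv import *
follow([.165,.158,.151,.1445,.1415])
overlay('side','o13.png',(200,130,320,210),fx=6)
overlay('scene','o14.png',(255,130,355,215),fx=6)
```

```text
ring stand mm [-1.460e+02 -1.000e-01  1.859e+02] axis [-0.  0. -1.]
t 11.90 q [-0.116  0.559  1.468  0.494  1.736  2.215] p [0.4749 0.115  0.1467] F [-0.9 -0.5 -1.2] M [-0.33 -0.27  0.01] w 0.0541
[{"x":0.0045,"y":-0.0001,"z":0.0046,"wx":-0.0,"wy":0.0,"wz":0.0,"jaw":-1},
{"x":0.0050,"y":-0.0021,"z":0.0049,"wx":2.1,"wy":0.0,"wz":2.1,"jaw":-1},
{"x":0.0050,"y":-0.0021,"z":0.0049,"wx":2.1,"wy":0.0,"wz":2.1,"jaw":-1},
{"x":0.0046,"y":-0.0019,"z":0.0046,"wx":2.0,"wy":0.0,"wz":2.0,"jaw":-1},
{"x":0.0022,"y":-0.0009,"z":0.0021,"wx":0.9,"wy":0.1,"wz":0.9,"jaw":-1}]
ring stand mm [-1.459e+02 -1.000e-01  1.863e+02] axis [ 0.  0. -1.]
ring stand mm [-145.8   -0.   186.5] axis [ 0.001  0.    -1.   ]
```

View pics/o13.png

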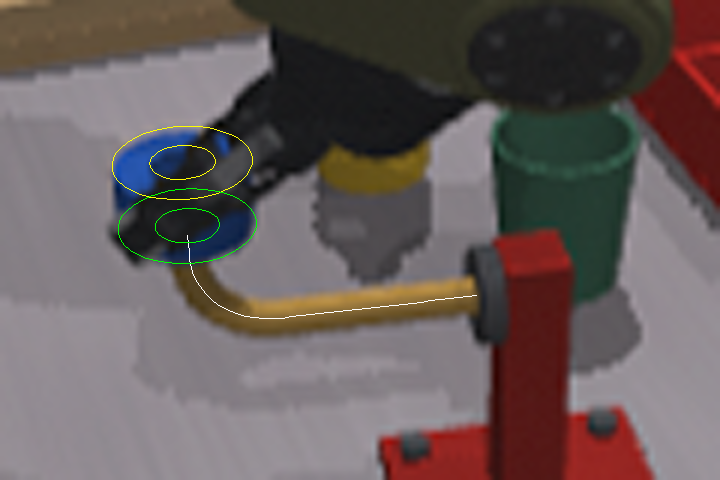

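View pics/o14.png

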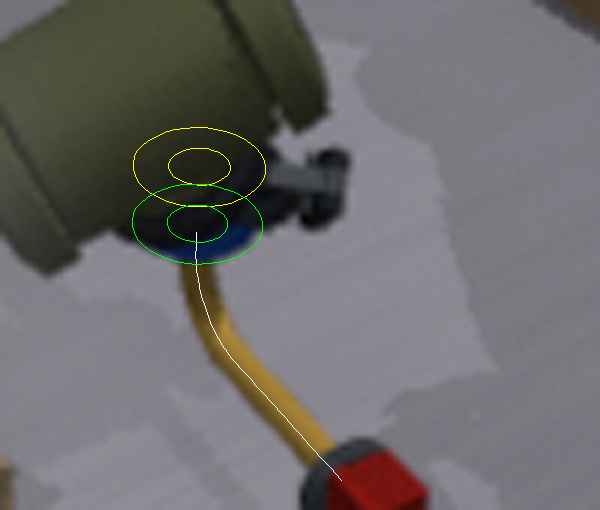

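No contact force; the tip is inside the bore (side crop (188,235)). Continuing down the upright end.

Emit:
carry_out(
  rows=[
    {"x": 0.0045, "y": 0, "z": 0.0045, "wx": 0, "wy": 0, "wz": 0, "jaw": -1},
    {"x": 0.005, "y": -0.002, "z": 0.005, "wx": 2.1, "wy": 0, "wz": 2.1, "jaw": -1},
    {"x": 0.005, "y": -0.002, "z": 0.005, "wx": 2.1, "wy": 0, "wz": 2.1, "jaw": -1},
    {"x": 0.0045, "y": -0.002, "z": 0.0045, "wx": 2.0, "wy": 0, "wz": 2.0, "jaw": -1},
    {"x": 0, "y": 0, "z": 0, "wx": 0, "wy": 0, "wz": 0, "jaw": -1},
  ],
)

```text
time_s: 12.62
ee_pos: [0.4801, 0.1189, 0.1184]
eef_rot: [0.81, -0.444, -0.335, -0.185]
ft_force: [-0.0, 0.6, 0.0]
width: 0.0545
```

Run:
```python
from mv import *
follow([.1415,.138,.1345,.131,.1275,.124])
```

```text
ring stand mm [-1.460e+02 -1.000e-01  1.576e+02] axis [-0.  0. -1.]
t 12.62 q [-0.147  0.556  1.548  0.564  1.61   2.278] p [0.4801 0.1189 0.1184] F [-0.   0.6  0. ] M [-0.34 -0.23  0.  ] w 0.0545
[{"x":0.0012,"y":-0.0005,"z":0.0012,"wx":0.4,"wy":0.1,"wz":0.3,"jaw":-1},
{"x":0.0061,"y":-0.0068,"z":0.0017,"wx":6.4,"wy":3.4,"wz":0.2,"jaw":-1},
{"x":0.0056,"y":-0.0070,"z":0.0017,"wx":6.6,"wy":3.0,"wz":-0.0,"jaw":-1},
{"x":0.0051,"y":-0.0070,"z":0.0018,"wx":6.7,"wy":2.7,"wz":-0.2,"jaw":-1},
{"x":0.0046,"y":-0.0068,"z":0.0019,"wx":6.9,"wy":2.3,"wz":-0.3,"jaw":-1},
{"x":0.0042,"y":-0.0069,"z":0.0019,"wx":7.0,"wy":1.8,"wz":-0.4,"jaw":-1}]
```

Emit:
carry_out(
  rows=[
    {"x": 0.001, "y": -0.0005, "z": 0.001, "wx": 0.4, "wy": 0.1, "wz": 0.3, "jaw": -1},
    {"x": 0.006, "y": -0.007, "z": 0.0015, "wx": 6.4, "wy": 3.4, "wz": 0.2, "jaw": -1},
    {"x": 0.0055, "y": -0.007, "z": 0.0015, "wx": 6.6, "wy": 3.0, "wz": 0, "jaw": -1},
    {"x": 0.005, "y": -0.007, "z": 0.002, "wx": 6.7, "wy": 2.7, "wz": -0.2, "jaw": -1},
    {"x": 0, "y": 0, "z": 0, "wx": 0, "wy": 0, "wz": 0, "jaw": -1},
  ],
)

```text
time_s: 13.25
ee_pos: [0.5056, 0.1214, 0.1042]
eef_rot: [0.789, -0.512, -0.182, -0.288]
ft_force: [-0.1, -0.1, 0.0]
width: 0.0547
```

Run:
```python
from mv import *
follow([.128,.1245,.121,.1175,.114])
overlay('side','o15.png',(200,130,320,210),fx=6)
```

```text
ring stand mm [-142.2    0.4  146.8] axis [ 0.298 -0.002 -0.955]
t 13.25 q [-0.191  0.395  1.789  0.738  1.214  2.171] p [0.5056 0.1214 0.1042] F [-0.1 -0.1  0. ] M [-0.4   0.01  0.02] w 0.0547
[{"x":0.0039,"y":-0.0042,"z":0.0022,"wx":5.3,"wy":1.6,"wz":-0.3,"jaw":-1},
{"x":0.0042,"y":-0.0069,"z":0.0019,"wx":7.0,"wy":1.9,"wz":-0.4,"jaw":-1},
{"x":0.0038,"y":-0.0070,"z":0.0019,"wx":7.1,"wy":1.5,"wz":-0.5,"jaw":-1},
{"x":0.0034,"y":-0.0071,"z":0.0019,"wx":7.1,"wy":1.0,"wz":-0.6,"jaw":-1},
{"x":0.0029,"y":-0.0071,"z":0.0019,"wx":7.2,"wy":0.6,"wz":-0.6,"jaw":-1}]
ring stand mm [-141.7    0.4  147.1] axis [ 0.297 -0.002 -0.955]
```

View pics/o15.png

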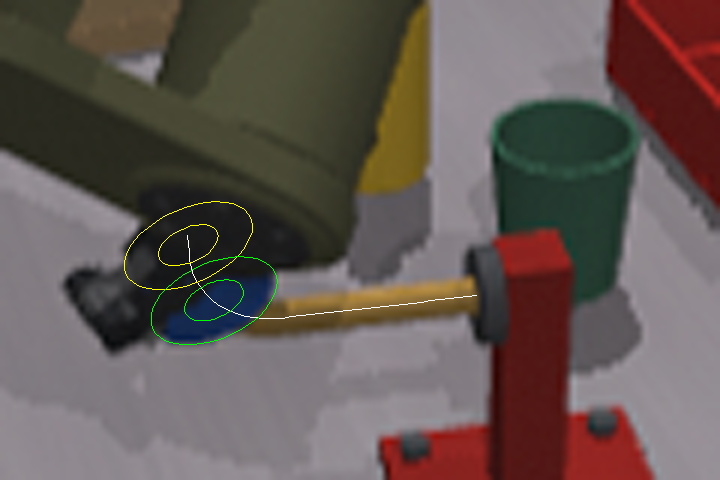

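The ring follows the bend, with its lower face tipping towards the post and forces near 0. Continuing.

Emit:
carry_out(
  rows=[
    {"x": 0.004, "y": -0.004, "z": 0.002, "wx": 5.3, "wy": 1.6, "wz": -0.3, "jaw": -1},
    {"x": 0.004, "y": -0.007, "z": 0.002, "wx": 7.0, "wy": 1.9, "wz": -0.4, "jaw": -1},
    {"x": 0.004, "y": -0.007, "z": 0.002, "wx": 7.1, "wy": 1.5, "wz": -0.5, "jaw": -1},
    {"x": 0.0035, "y": -0.007, "z": 0.002, "wx": 7.1, "wy": 1.0, "wz": -0.6, "jaw": -1},
    {"x": 0, "y": 0, "z": 0, "wx": 0, "wy": 0, "wz": 0, "jaw": -1},
  ],
)

```text
time_s: 13.92
ee_pos: [0.5387, 0.1219, 0.1017]
eef_rot: [0.72, -0.537, -0.014, -0.44]
ft_force: [0.1, 0.7, -1.0]
width: 0.0547
```

Run:
```python
from mv import *
follow([.1145,.111,.1075,.104,.1005])
```

```text
ring stand mm [-134.     1.5  135.7] axis [ 0.623  0.008 -0.782]
t 13.93 q [-0.238  0.314  2.057  1.28   0.878  1.677] p [0.5387 0.1219 0.1017] F [ 0.1  0.7 -1. ] M [-0.43  0.23 -0.06] w 0.0547
[{"x":0.0029,"y":-0.0027,"z":0.0002,"wx":6.0,"wy":1.0,"wz":-0.3,"jaw":-1},
{"x":0.0025,"y":-0.0072,"z":0.0019,"wx":7.2,"wy":0.2,"wz":-0.7,"jaw":-1},
{"x":0.0021,"y":-0.0072,"z":0.0019,"wx":7.2,"wy":-0.3,"wz":-0.7,"jaw":-1},
{"x":0.0017,"y":-0.0053,"z":0.0021,"wx":5.3,"wy":-0.6,"wz":-2.5,"jaw":-1},
{"x":0.0016,"y":-0.0039,"z":0.0022,"wx":3.9,"wy":-0.7,"wz":-3.9,"jaw":-1}]
```

Emit:
carry_out(
  rows=[
    {"x": 0.003, "y": -0.0025, "z": 0, "wx": 6.0, "wy": 1.0, "wz": -0.3, "jaw": -1},
    {"x": 0.0025, "y": -0.007, "z": 0.002, "wx": 7.2, "wy": 0.2, "wz": -0.7, "jaw": -1},
    {"x": 0.002, "y": -0.007, "z": 0.002, "wx": 7.2, "wy": -0.3, "wz": -0.7, "jaw": -1},
    {"x": 0, "y": 0, "z": 0, "wx": 0, "wy": 0, "wz": 0, "jaw": -1},
  ],
)

```text
time_s: 14.42
ee_pos: [0.5589, 0.1208, 0.1106]
eef_rot: [0.64, -0.517, 0.091, -0.561]
ft_force: [-0.9, -1.2, -1.0]
width: 0.0546
```

Run:
```python
from mv import *
follow([.1045,.101,.0975,.094,.0905,.087])
overlay('side','o16.png',(180,120,300,210),fx=6)
overlay('scene','o17.png',(255,130,355,225),fx=6)
```

```text
ring stand mm [-127.5    2.7  130.2] axis [ 0.815  0.015 -0.579]
t 14.43 q [-0.254  0.395  2.192  1.885  0.961  1.083] p [0.5589 0.1208 0.1106] F [-0.9 -1.2 -1. ] M [-0.48  0.64  0.07] w 0.0546
[{"x":0.0038,"y":-0.0015,"z":-0.0009,"wx":4.6,"wy":0.4,"wz":-1.6,"jaw":-1},
{"x":0.0016,"y":-0.0039,"z":0.0022,"wx":3.9,"wy":-0.7,"wz":-3.9,"jaw":-1},
{"x":0.0016,"y":-0.0039,"z":0.0022,"wx":3.9,"wy":-0.7,"wz":-3.9,"jaw":-1},
{"x":0.0016,"y":-0.0039,"z":0.0022,"wx":3.9,"wy":-0.7,"wz":-3.9,"jaw":-1},
{"x":0.0017,"y":-0.0034,"z":0.0022,"wx":3.9,"wy":-0.7,"wz":-3.9,"jaw":-1},
{"x":0.0017,"y":-0.0033,"z":0.0023,"wx":3.9,"wy":-0.7,"wz":-3.9,"jaw":-1}]
ring stand mm [-127.4    2.7  130.3] axis [ 0.815  0.015 -0.58 ]
ring stand mm [-127.5    2.6  130.4] axis [ 0.815  0.014 -0.58 ]
```

View pics/o16.png

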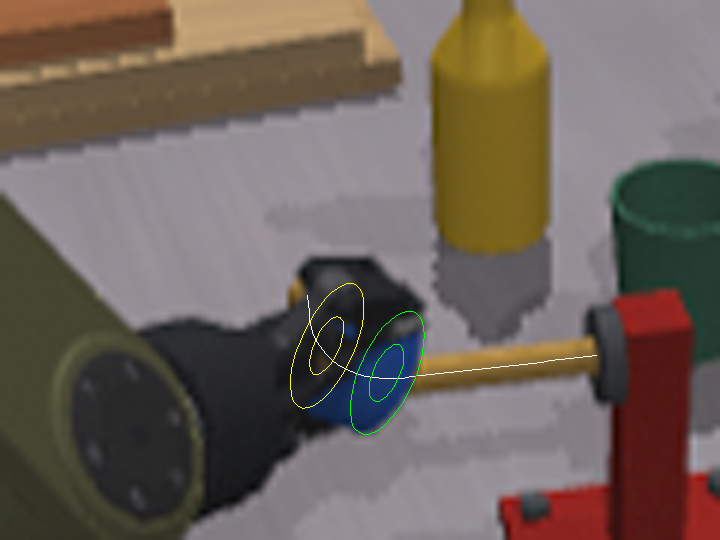

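View pics/o17.png

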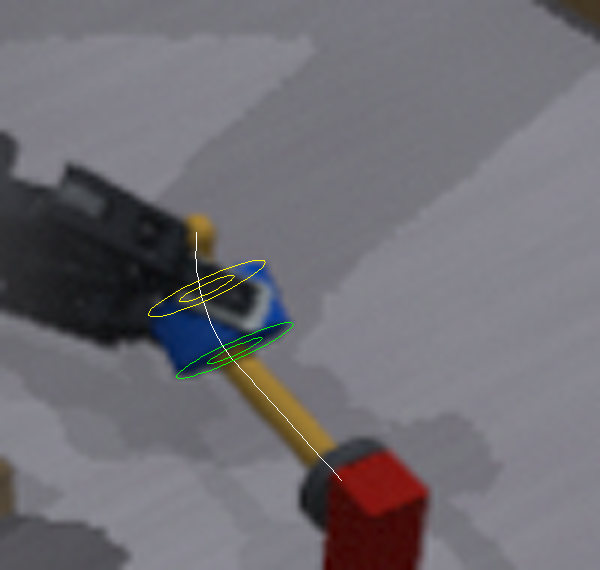

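```bash
sed -i 's/SO=np.array(\[.6461,.0653,0.\])/SO=np.array([.6465,.0657,0.])/' h.py
python3 - <<'E'
from mv import *
follow([.1045,.101,.0975,.094,.0905,.087])
E
```

```text
ring stand mm [-127.8    2.1  130.4] axis [ 0.815  0.014 -0.58 ]
t 14.53 q [-0.254  0.393  2.192  1.882  0.958  1.085] p [0.5589 0.1207 0.1107] F [ -2.1   4.5 -10.5] M [-0.97  1.42  0.55] w 0.0543
[{"x":0.0036,"y":-0.0016,"z":-0.0003,"wx":4.7,"wy":0.4,"wz":-1.5,"jaw":-1},
{"x":0.0016,"y":-0.0039,"z":0.0022,"wx":3.9,"wy":-0.7,"wz":-3.9,"jaw":-1},
{"x":0.0016,"y":-0.0039,"z":0.0022,"wx":3.9,"wy":-0.7,"wz":-3.9,"jaw":-1},
{"x":0.0016,"y":-0.0039,"z":0.0022,"wx":3.9,"wy":-0.7,"wz":-3.9,"jaw":-1},
{"x":0.0017,"y":-0.0034,"z":0.0022,"wx":3.9,"wy":-0.7,"wz":-3.9,"jaw":-1},
{"x":0.0017,"y":-0.0033,"z":0.0023,"wx":3.9,"wy":-0.7,"wz":-3.9,"jaw":-1}]
```

A 10 N contact shows: the ring has lagged to the inside of the bend, 4.8 mm off the centreline. I'll correct gently first.

Emit:
carry_out(
  rows=[
    {"x": 0.0035, "y": -0.001, "z": -0.0005, "wx": 0, "wy": 0.2, "wz": 0, "jaw": -1},
    {"x": 0.001, "y": -0.001, "z": 0, "wx": 3, "wy": 0.2, "wz": -1, "jaw": -1},
    {"x": 0, "y": 0, "z": 0, "wx": 0, "wy": 0, "wz": 0, "jaw": -1},
  ],
)

```text
time_s: 14.9
ee_pos: [0.5619, 0.1188, 0.1116]
eef_rot: [0.633, -0.508, 0.108, -0.574]
ft_force: [-7.3, -0.9, -7.7]
width: 0.0545
```

Run:
```python
from mv import *
follow([.1025,.0995,.0965,.0935,.0905,.087])
```

```text
ring stand mm [-125.9    0.9  129.2] axis [ 0.841  0.012 -0.541]
t 14.90 q [-0.257  0.416  2.2    1.945  0.994  1.005] p [0.5619 0.1188 0.1116] F [-7.3 -0.9 -7.7] M [-1.15  1.62  0.65] w 0.0545
[{"x":0.0021,"y":-0.0011,"z":0.0003,"wx":4.4,"wy":0.1,"wz":-2.7,"jaw":-1},
{"x":0.0014,"y":-0.0033,"z":0.0019,"wx":3.4,"wy":-0.6,"wz":-3.3,"jaw":-1},
{"x":0.0014,"y":-0.0033,"z":0.0019,"wx":3.4,"wy":-0.6,"wz":-3.3,"jaw":-1},
{"x":0.0014,"y":-0.0032,"z":0.0019,"wx":3.4,"wy":-0.6,"wz":-3.3,"jaw":-1},
{"x":0.0014,"y":-0.0029,"z":0.0019,"wx":3.4,"wy":-0.6,"wz":-3.3,"jaw":-1},
{"x":0.0017,"y":-0.0033,"z":0.0023,"wx":3.9,"wy":-0.7,"wz":-3.9,"jaw":-1}]
```

Run:
```python
from mv import *
c,d=ringnow();o=stat();Rt=R.from_quat(o['eef_rot'])
print(RS.inv().as_matrix()@Rt.as_matrix())
n=c-np.array([-.110,0,.156]);n[1]=0;r=np.linalg.norm(n);n/=r
dv=RS.apply(n*(.0348-r)-[0,.0005,0])
print(r,'tool shift for outward',(Rt.inv().apply(dv)*1000).round(2))
ang=np.degrees(np.arctan2(-n[0]*1,-n[2]));print('bend angle pos',ang,'axis ang',np.degrees(np.arctan2(-d[2],d[0])))
overlay('side','o18.png',(180,120,300,210),fx=6)
w=cap('wrist','w18.png')
```

```text
ring stand mm [-125.9    0.9  129.2] axis [ 0.841  0.012 -0.541]
t 14.90 q [-0.257  0.416  2.2    1.945  0.994  1.005] p [0.5619 0.1188 0.1116] F [-7.3 -0.9 -7.7] M [-1.15  1.62  0.65] w 0.0545
[[ 0.56323253 -0.53822741  0.62696122]
 [-0.69565419  0.10059287  0.71129903]
 [-0.44590847 -0.83677495 -0.31776298]]
0.03117312431078621 tool shift for outward [ 0.7   3.56 -0.52]
bend angle pos 30.62360253268878 axis ang 32.7818609906447
ring stand mm [-125.9    0.8  129.1] axis [ 0.84   0.012 -0.542]
```

View pics/w18.png

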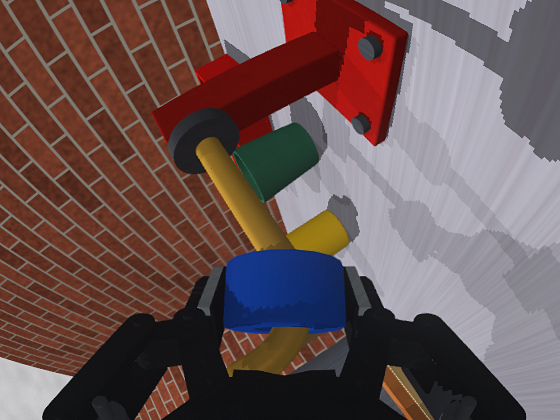

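View pics/o18.png

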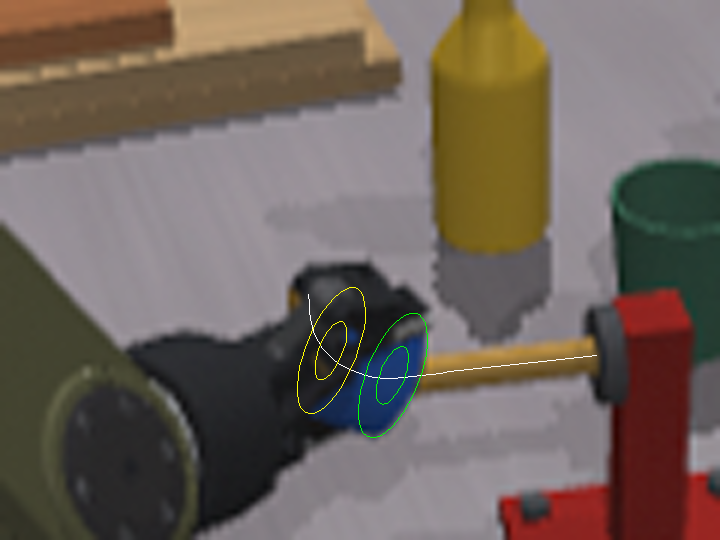

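Emit:
carry_out(
  rows=[
    {"x": 0.0005, "y": 0.0025, "z": -0.0005, "wx": 0, "wy": 0, "wz": 0, "jaw": -1},
    {"x": 0, "y": 0.0015, "z": 0, "wx": 0, "wy": 0, "wz": 0, "jaw": -1},
    {"x": 0, "y": 0, "z": 0, "wx": 0, "wy": 0, "wz": 0, "jaw": -1},
  ],
)

```text
time_s: 15.38
ee_pos: [0.5609, 0.1184, 0.1099]
eef_rot: [0.634, -0.507, 0.109, -0.574]
ft_force: [0.1, 0.2, -0.8]
width: 0.0545
```

```bash
cat >> mv.py <<'E'
def where():
    c,d=ringnow();o=stat();Rt=R.from_quat(o['eef_rot'])
    n=c-np.array([-.110,0,.156]);n[1]=0;r=np.linalg.norm(n);n/=r
    print('bend: r %.1f pos %.1f axis %.1f (deg)'%(r*1e3,np.degrees(np.arctan2(-n[0],-n[2])),np.degrees(np.arctan2(-d[2],d[0]))),'y %.1f axis_y %.3f'%(c[1]*1e3,d[1]),
      'F stand',RS.inv().apply(o['ft_force']).round(1))
    print('outward/mm in tool',Rt.inv().apply(RS.apply(n)).round(2),' along',Rt.inv().apply(RS.apply(d)).round(2))
E
python3 - <<'E'
from mv import *
where()
follow([.1025,.0995,.0965,.0935,.0905,.087])
E
```

```text
ring stand mm [-126.9    0.4  127.4] axis [ 0.842  0.012 -0.54 ]
t 15.38 q [-0.259  0.42   2.202  1.948  0.998  0.996] p [0.5609 0.1184 0.1099] F [ 0.1  0.2 -0.8] M [-0.36  0.44  0.  ] w 0.0545
bend: r 33.2 pos 30.5 axis 32.7 (deg) y 0.4 axis_y 0.012 F stand [ 0.1  0.3 -0.8]
outward/mm in tool [ 0.1   0.99 -0.04]  along [0.71 0.   0.71]
ring stand mm [-126.9    0.4  127.4] axis [ 0.842  0.012 -0.54 ]
t 15.38 q [-0.259  0.42   2.202  1.948  0.998  0.996] p [0.5609 0.1184 0.1099] F [ 0.1  0.2 -0.8] M [-0.36  0.44  0.  ] w 0.0545
[{"x":0.0016,"y":-0.0031,"z":0.0006,"wx":4.3,"wy":0.2,"wz":-2.6,"jaw":-1},
{"x":0.0014,"y":-0.0033,"z":0.0019,"wx":3.4,"wy":-0.6,"wz":-3.3,"jaw":-1},
{"x":0.0014,"y":-0.0033,"z":0.0019,"wx":3.4,"wy":-0.6,"wz":-3.3,"jaw":-1},
{"x":0.0014,"y":-0.0032,"z":0.0019,"wx":3.4,"wy":-0.6,"wz":-3.3,"jaw":-1},
{"x":0.0014,"y":-0.0029,"z":0.0019,"wx":3.4,"wy":-0.6,"wz":-3.3,"jaw":-1},
{"x":0.0017,"y":-0.0033,"z":0.0023,"wx":3.9,"wy":-0.7,"wz":-3.9,"jaw":-1}]
```

Emit:
carry_out(
  rows=[
    {"x": 0.0015, "y": -0.002, "z": 0.0005, "wx": 4.4, "wy": 0.2, "wz": -2.7, "jaw": -1},
    {"x": 0.0015, "y": -0.003, "z": 0.002, "wx": 3.6, "wy": -0.6, "wz": -3.4, "jaw": -1},
    {"x": 0.0015, "y": -0.003, "z": 0.002, "wx": 3.6, "wy": -0.6, "wz": -3.4, "jaw": -1},
    {"x": 0, "y": 0, "z": 0, "wx": 0, "wy": 0, "wz": 0, "jaw": -1},
  ],
)

```text
time_s: 15.88
ee_pos: [0.5712, 0.1157, 0.1156]
eef_rot: [-0.613, 0.432, -0.205, 0.63]
ft_force: [0.0, 0.3, -1.0]
width: 0.0546
```

Run:
```python
from mv import *
where()
follow([.0945,.0915,.0885,.085,.082])
```

```text
ring stand mm [-120.6   -0.2  122.3] axis [ 0.955 -0.003 -0.295]
t 15.88 q [-0.256  0.554  2.215  2.17   1.224  0.607] p [0.5712 0.1157 0.1156] F [ 0.   0.3 -1. ] M [-0.37  0.49 -0.07] w 0.0546
bend: r 35.3 pos 17.4 axis 17.2 (deg) y -0.2 axis_y -0.003 F stand [-0.   0.3 -1. ]
outward/mm in tool [ 0.09  0.99 -0.09]  along [0.71 0.   0.71]
ring stand mm [-120.6   -0.2  122.3] axis [ 0.955 -0.003 -0.295]
t 15.88 q [-0.256  0.554  2.215  2.17   1.224  0.607] p [0.5712 0.1157 0.1156] F [ 0.   0.3 -1. ] M [-0.37  0.49 -0.07] w 0.0546
[{"x":0.0003,"y":-0.0020,"z":0.0012,"wx":1.2,"wy":-0.4,"wz":-1.6,"jaw":-1},
{"x":0.0014,"y":-0.0029,"z":0.0019,"wx":3.4,"wy":-0.6,"wz":-3.3,"jaw":-1},
{"x":0.0015,"y":-0.0029,"z":0.0020,"wx":3.4,"wy":-0.6,"wz":-3.3,"jaw":-1},
{"x":0.0017,"y":-0.0033,"z":0.0023,"wx":3.9,"wy":-0.7,"wz":-3.9,"jaw":-1},
{"x":0.0021,"y":0.0000,"z":0.0021,"wx":0.0,"wy":0.0,"wz":0.0,"jaw":-1}]
```

Forces are near zero and the ring is on the centreline. Continuing.

Emit:
carry_out(
  rows=[
    {"x": 0.0005, "y": -0.002, "z": 0.001, "wx": 1.3, "wy": -0.4, "wz": -1.7, "jaw": -1},
    {"x": 0.0015, "y": -0.003, "z": 0.002, "wx": 3.6, "wy": -0.6, "wz": -3.4, "jaw": -1},
    {"x": 0.0015, "y": -0.003, "z": 0.002, "wx": 3.6, "wy": -0.6, "wz": -3.4, "jaw": -1},
    {"x": 0.0015, "y": -0.0025, "z": 0.002, "wx": 3.0, "wy": -0.6, "wz": -3.0, "jaw": -1},
    {"x": 0, "y": 0, "z": 0, "wx": 0, "wy": 0, "wz": 0, "jaw": -1},
  ],
)

```text
time_s: 16.5
ee_pos: [0.5827, 0.1146, 0.1264]
eef_rot: [-0.591, 0.332, -0.296, 0.673]
ft_force: [0.0, -0.0, -0.2]
width: 0.0547
```

Run:
```python
from mv import *
where()
follow([.083,.076,.069,.062,.055])
overlay('side','o19.png',(180,120,300,210),fx=6)
```

```text
ring stand mm [-1.090e+02  1.000e-01  1.218e+02] axis [ 1.     0.004 -0.013]
t 16.50 q [-0.255  0.704  2.157  2.241  1.477  0.318] p [0.5827 0.1146 0.1264] F [ 0.  -0.  -0.2] M [-0.34  0.47  0.04] w 0.0547
bend: r 34.2 pos -1.6 axis 0.8 (deg) y 0.1 axis_y 0.004 F stand [ 0.  -0.  -0.2]
outward/mm in tool [ 0.12  0.99 -0.06]  along [0.71 0.   0.71]
ring stand mm [-1.090e+02  1.000e-01  1.218e+02] axis [ 1.     0.004 -0.013]
t 16.50 q [-0.255  0.704  2.157  2.241  1.477  0.318] p [0.5827 0.1146 0.1264] F [ 0.  -0.  -0.2] M [-0.34  0.47  0.04] w 0.0547
[{"x":0.0011,"y":0.0014,"z":0.0005,"wx":0.3,"wy":0.1,"wz":-0.8,"jaw":-1},
{"x":0.0049,"y":0.0000,"z":0.0050,"wx":0.0,"wy":0.0,"wz":0.0,"jaw":-1},
{"x":0.0049,"y":0.0000,"z":0.0050,"wx":0.0,"wy":0.0,"wz":0.0,"jaw":-1},
{"x":0.0049,"y":0.0000,"z":0.0050,"wx":0.0,"wy":0.0,"wz":0.0,"jaw":-1},
{"x":0.0049,"y":0.0000,"z":0.0050,"wx":0.0,"wy":0.0,"wz":0.0,"jaw":-1}]
ring stand mm [-1.091e+02  1.000e-01  1.221e+02] axis [ 1.     0.004 -0.014]
```

View pics/o19.png

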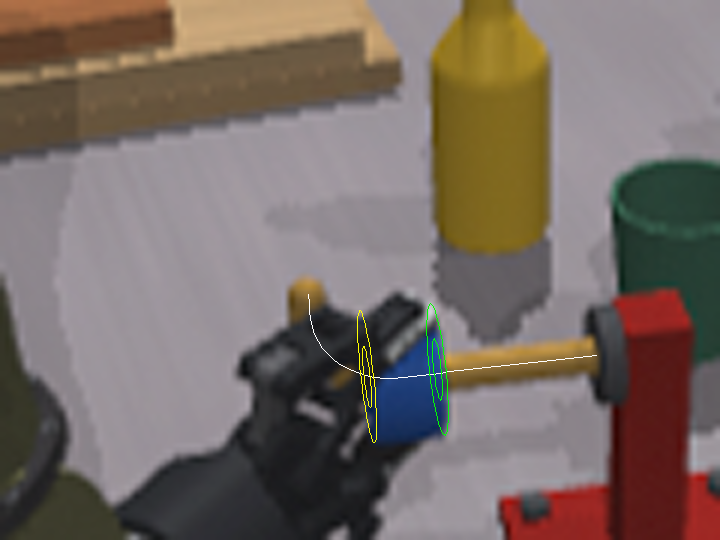

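The ring is round the bend and level on the straight part. Sliding it towards the shoulder.

Emit:
carry_out(
  rows=[
    {"x": 0.001, "y": 0.0015, "z": 0.0005, "wx": 0.3, "wy": 0.1, "wz": -0.8, "jaw": -1},
    {"x": 0.005, "y": 0, "z": 0.005, "wx": 0, "wy": 0, "wz": 0, "jaw": -1},
    {"x": 0.005, "y": 0, "z": 0.005, "wx": 0, "wy": 0, "wz": 0, "jaw": -1},
    {"x": 0.005, "y": 0, "z": 0.005, "wx": 0, "wy": 0, "wz": 0, "jaw": -1},
    {"x": 0.005, "y": 0, "z": 0.005, "wx": 0, "wy": 0, "wz": 0, "jaw": -1},
    {"x": 0, "y": 0, "z": 0, "wx": 0, "wy": 0, "wz": 0, "jaw": -1},
  ],
)

```text
time_s: 17.3
ee_pos: [0.6142, 0.1102, 0.1263]
eef_rot: [-0.591, 0.328, -0.301, 0.672]
ft_force: [0.1, -1.2, -0.8]
width: 0.0548
```

Run:
```python
from mv import *
where()
follow([.045,.038,.031,.024,.019],lower=.002)
EE=0
```

```text
ring stand mm [-7.730e+01  1.000e-01  1.215e+02] axis [ 1.     0.001 -0.001]
t 17.30 q [-0.244  0.727  2.078  2.249  1.444  0.346] p [0.6142 0.1102 0.1263] F [ 0.1 -1.2 -0.8] M [-0.38  0.49  0.02] w 0.0548
bend: r 47.5 pos -43.5 axis 0.1 (deg) y 0.1 axis_y 0.001 F stand [ 0.2 -1.1 -0.8]
outward/mm in tool [0.55 0.72 0.42]  along [0.71 0.   0.71]
ring stand mm [-7.730e+01  1.000e-01  1.215e+02] axis [ 1.     0.001 -0.001]
t 17.30 q [-0.244  0.727  2.078  2.249  1.444  0.346] p [0.6142 0.1102 0.1263] F [ 0.1 -1.2 -0.8] M [-0.38  0.49  0.02] w 0.0548
[{"x":0.0055,"y":0.0034,"z":0.0048,"wx":0.1,"wy":0.0,"wz":-0.0,"jaw":-1},
{"x":0.0049,"y":0.0000,"z":0.0050,"wx":0.0,"wy":0.0,"wz":0.0,"jaw":-1},
{"x":0.0049,"y":0.0000,"z":0.0050,"wx":0.0,"wy":0.0,"wz":0.0,"jaw":-1},
{"x":0.0049,"y":0.0000,"z":0.0050,"wx":0.0,"wy":0.0,"wz":0.0,"jaw":-1},
{"x":0.0035,"y":0.0000,"z":0.0035,"wx":0.0,"wy":0.0,"wz":0.0,"jaw":-1}]
```

Emit:
carry_out(
  rows=[
    {"x": 0.0055, "y": 0.003, "z": 0.005, "wx": 0, "wy": 0, "wz": 0, "jaw": -1},
    {"x": 0.005, "y": 0, "z": 0.005, "wx": 0, "wy": 0, "wz": 0, "jaw": -1},
    {"x": 0.005, "y": 0, "z": 0.005, "wx": 0, "wy": 0, "wz": 0, "jaw": -1},
    {"x": 0.005, "y": 0, "z": 0.005, "wx": 0, "wy": 0, "wz": 0, "jaw": -1},
    {"x": 0, "y": 0, "z": 0, "wx": 0, "wy": 0, "wz": 0, "jaw": -1},
  ],
)

```text
time_s: 17.92
ee_pos: [0.6446, 0.1059, 0.1228]
eef_rot: [-0.591, 0.328, -0.301, 0.672]
ft_force: [-0.3, -0.4, -0.5]
width: 0.0545
```

Run:
```python
from mv import *
where()
overlay('side','o20.png',(200,130,320,210),fx=6)
overlay('scene','o21.png',(255,140,355,225),fx=6)
```

```text
ring stand mm [-4.67e+01  1.00e-01  1.18e+02] axis [ 1.     0.001 -0.002]
t 17.93 q [-0.237  0.759  1.998  2.251  1.411  0.382] p [0.6446 0.1059 0.1228] F [-0.3 -0.4 -0.5] M [-0.38  0.5  -0.01] w 0.0545
bend: r 73.9 pos -59.0 axis 0.1 (deg) y 0.1 axis_y 0.001 F stand [-0.3 -0.4 -0.5]
outward/mm in tool [0.65 0.51 0.56]  along [0.71 0.   0.71]
ring stand mm [-4.690e+01  1.000e-01  1.179e+02] axis [ 1.     0.001 -0.002]
ring stand mm [-47.1   0.2 117.9] axis [ 1.     0.001 -0.003]
```

View pics/o20.png

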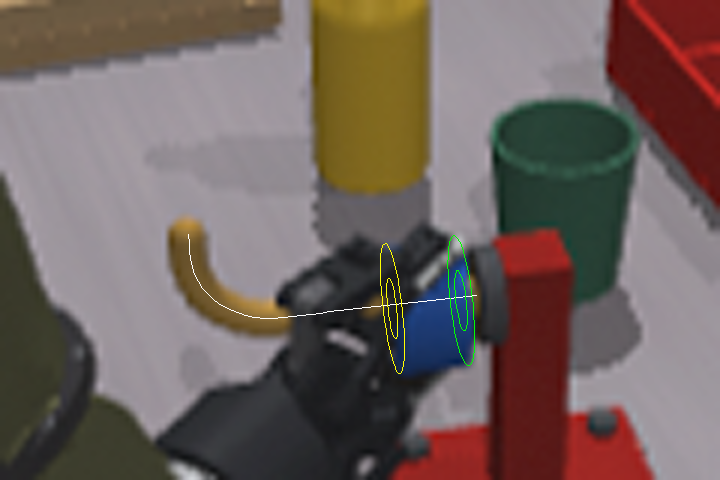

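View pics/o21.png

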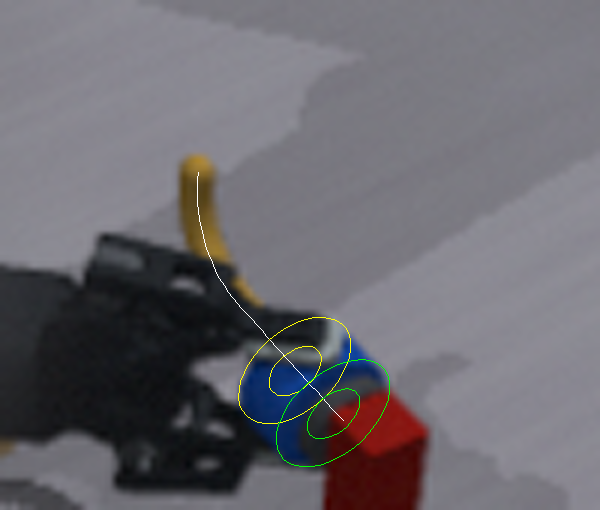

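Emit:
carry_out(
  rows=[
    {"x": 0.0025, "y": 0, "z": 0.0025, "wx": 0, "wy": 0, "wz": 0, "jaw": -1},
    {"x": 0.0015, "y": 0, "z": 0.0015, "wx": 0, "wy": 0, "wz": 0, "jaw": -1},
    {"x": 0, "y": 0, "z": 0, "wx": 0, "wy": 0, "wz": 0, "jaw": -1},
  ],
)

```text
time_s: 18.4
ee_pos: [0.6498, 0.1053, 0.1226]
eef_rot: [-0.591, 0.329, -0.301, 0.672]
ft_force: [-0.4, -0.2, -1.0]
width: 0.0548
```

Run:
```python
from mv import *
where()
```

```text
ring stand mm [-41.4   0.2 117.8] axis [ 1.     0.001 -0.003]
t 18.40 q [-0.235  0.764  1.985  2.251  1.404  0.39 ] p [0.6498 0.1053 0.1226] F [-0.4 -0.2 -1. ] M [-0.37  0.5   0.03] w 0.0548
bend: r 78.5 pos -60.9 axis 0.2 (deg) y 0.2 axis_y 0.001 F stand [-0.4 -0.2 -1. ]
outward/mm in tool [0.66 0.48 0.58]  along [0.71 0.   0.71]
```

Emit:
carry_out(
  rows=[
    {"x": 0.0012, "y": 0, "z": 0.0012, "wx": 0, "wy": 0, "wz": 0, "jaw": -1},
    {"x": 0.0008, "y": 0, "z": 0.0008, "wx": 0, "wy": 0, "wz": 0, "jaw": -1},
  ],
)

```text
time_s: 18.65
ee_pos: [0.6506, 0.1054, 0.1223]
eef_rot: [-0.591, 0.329, -0.299, 0.673]
ft_force: [-22.9, -6.2, 4.8]
width: 0.0545
```

Run:
```python
from mv import *
where()
```

```text
ring stand mm [-40.6   0.4 117.5] axis [ 1.     0.003 -0.004]
t 18.65 q [-0.236  0.766  1.981  2.249  1.405  0.394] p [0.6506 0.1054 0.1223] F [-22.9  -6.2   4.8] M [ 0.2  -0.87  1.37] w 0.0545
bend: r 79.4 pos -61.0 axis 0.2 (deg) y 0.4 axis_y 0.003 F stand [-21.8  -9.4   4.8]
outward/mm in tool [0.66 0.48 0.58]  along [0.71 0.   0.71]
```

Contact with the shoulder at ring centre x = −40.6 mm (−40 expected), 22 N along the rod, so it is home. Now lower it onto the rod and release gently.

Emit:
carry_out(
  rows=[
    {"x": 0, "y": 0.001, "z": 0, "wx": 0, "wy": 0, "wz": 0, "jaw": -1},
    {"x": 0, "y": 0.0015, "z": 0, "wx": 0, "wy": 0, "wz": 0, "jaw": -1},
    {"x": 0, "y": 0, "z": 0, "wx": 0, "wy": 0, "wz": 0, "jaw": -1},
  ],
)

```text
time_s: 19.02
ee_pos: [0.6505, 0.1058, 0.1199]
eef_rot: [-0.591, 0.328, -0.299, 0.673]
ft_force: [-0.8, 0.4, -0.2]
width: 0.0544
```

Run:
```python
from mv import *
where()
```

```text
ring stand mm [-40.7   0.7 115.1] axis [ 1.     0.003 -0.004]
t 19.02 q [-0.235  0.772  1.98   2.25   1.408  0.39 ] p [0.6505 0.1058 0.1199] F [-0.8  0.4 -0.2] M [-0.23  0.33  0.08] w 0.0544
bend: r 80.5 pos -59.4 axis 0.2 (deg) y 0.7 axis_y 0.003 F stand [-0.9  0.2 -0.2]
outward/mm in tool [0.66 0.5  0.56]  along [0.71 0.   0.71]
```

Emit:
carry_out(
  rows=[
    {"x": 0.0003, "y": 0.001, "z": 0.0003, "wx": 0, "wy": 0, "wz": 0, "jaw": -1},
    {"x": 0, "y": 0, "z": 0, "wx": 0, "wy": 0, "wz": 0, "jaw": -1},
  ],
)

```text
time_s: 19.27
ee_pos: [0.6505, 0.1058, 0.1201]
eef_rot: [-0.59, 0.328, -0.3, 0.674]
ft_force: [-1.0, -0.4, -1.2]
width: 0.0547
```

Run:
```python
from mv import *
where()
```

```text
ring stand mm [-40.7   0.7 115.1] axis [ 1.     0.004 -0.001]
t 19.27 q [-0.235  0.774  1.979  2.25   1.412  0.389] p [0.6505 0.1058 0.1201] F [-1.  -0.4 -1.2] M [-0.33  0.52  0.08] w 0.0547
bend: r 80.5 pos -59.5 axis 0.1 (deg) y 0.7 axis_y 0.004 F stand [-0.9 -0.5 -1.2]
outward/mm in tool [0.66 0.5  0.56]  along [0.71 0.   0.71]
```

Emit:
carry_out(
  rows=[
    {"x": 0, "y": 0, "z": 0, "wx": 0, "wy": 0, "wz": 0, "jaw": -0.1},
    {"x": 0, "y": 0, "z": 0, "wx": 0, "wy": 0, "wz": 0, "jaw": 0.6},
    {"x": 0, "y": 0, "z": 0, "wx": 0, "wy": 0, "wz": 0, "jaw": 0.6},
    {"x": 0, "y": 0, "z": 0, "wx": 0, "wy": 0, "wz": 0, "jaw": 0.6},
  ],
)

```text
time_s: 19.77
ee_pos: [0.6508, 0.1058, 0.1201]
eef_rot: [-0.59, 0.327, -0.3, 0.674]
ft_force: [-0.4, -0.8, -0.3]
width: 0.068
```

Run:
```python
from mv import *
where();cap('wrist','w22.png')
overlay('side','o22.png',(200,130,320,210),fx=6,ring=False)
overlay('scene','o23.png',(255,140,355,225),fx=6,ring=False)
```

```text
ring stand mm [-40.4   0.7 115.1] axis [ 1.     0.004 -0.001]
t 19.77 q [-0.235  0.774  1.978  2.25   1.411  0.389] p [0.6508 0.1058 0.1201] F [-0.4 -0.8 -0.3] M [-0.3   0.39  0.05] w 0.0680
bend: r 80.7 pos -59.6 axis 0.1 (deg) y 0.7 axis_y 0.004 F stand [-0.3 -0.9 -0.3]
outward/mm in tool [0.66 0.5  0.56]  along [0.71 0.   0.71]
```

View pics/w22.png

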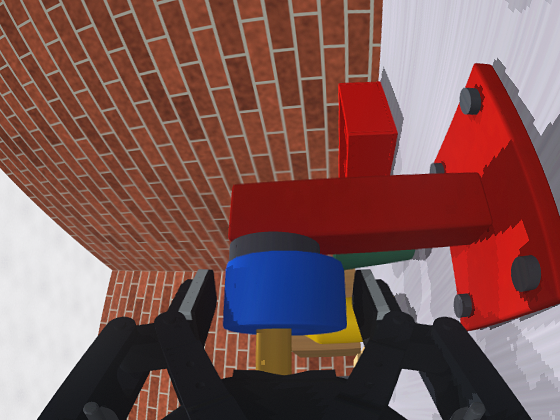

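View pics/o22.png

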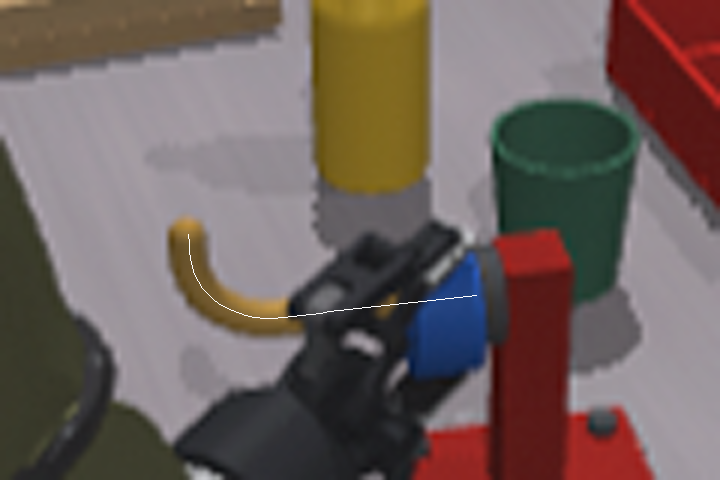

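The spacer hangs against the shoulder (wrist (285,290), side crop (447,315)) and the fingers are clear of it. Retreating straight back along the tool.

Emit:
carry_out(
  rows=[
    {"x": 0, "y": 0, "z": -0.01, "wx": 0, "wy": 0, "wz": 0, "jaw": 0.6},
    {"x": 0, "y": 0, "z": -0.02, "wx": 0, "wy": 0, "wz": 0, "jaw": 0.6},
    {"x": 0, "y": 0, "z": -0.025, "wx": 0, "wy": 0, "wz": 0, "jaw": 0.6},
    {"x": 0, "y": 0, "z": -0.025, "wx": 0, "wy": 0, "wz": 0, "jaw": 0.6},
  ],
)

```text
time_s: 20.42
ee_pos: [0.5842, 0.057, 0.1131]
eef_rot: [-0.59, 0.327, -0.299, 0.675]
ft_force: [-0.3, 0.4, -1.3]
width: 0.0679
```

Run:
```python
from mv import *
import pickle
s=pickle.load(open('scene0.pkl','rb'));C=cloud(s)
for k,(u,v) in dict(tape=(222,308),tape2=(222,325),hammer=(278,283),push=(140,358),collar=(168,266)).items(): print(k,C[v,u].round(3))
s=pickle.load(open('side0.pkl','rb'));C=cloud(s)
for k,(u,v) in dict(tape=(368,276),hammer=(326,243),push=(380,395),handle=(360,238)).items(): print(k,C[v,u].round(3))
o=stat()
w=np.array([.5083,-.2692,.013]);c=RS.inv().apply(w-SO)
for ps in (0,15,30,45,60,75):
    rt=trot(np.array([0,0,-1.]),B45,np.radians(ps),1);W=RS*rt;z=W.as_matrix()[:,2]
    p=w+.055*z;q=ik(p,W);print(ps,'z',z.round(2),'y',W.as_matrix()[:,1].round(2),'wrist',(p-.2834*z).round(3),'q',q.round(2),margin(q).min().round(2))
cap('side','e24.png')
```

```text
tape [ 0.695 -0.242  0.061]
tape2 [ 0.729 -0.264  0.06 ]
hammer [ 0.693 -0.089  0.024]
push [ 0.667 -0.428  0.014]
collar [ 0.491 -0.274  0.023]
tape [ 0.705 -0.256  0.061]
hammer [ 0.684 -0.1    0.024]
push [ 0.613 -0.47   0.014]
handle [ 0.775 -0.107  0.018]
t 20.43 q [-0.403  0.758  2.106  2.095  1.521  0.328] p [0.5842 0.057  0.1131] F [-0.3  0.4 -1.3] M [-0.3   0.41 -0.01] w 0.0679
0 z [-0.7   0.1  -0.71] y [-0.14 -0.99  0.  ] wrist [ 0.668 -0.292  0.175] q [-0.46  1.03  1.07 -0.23  1.79  1.29] 0.81
15 z [-0.65  0.28 -0.71] y [-0.39 -0.92  0.  ] wrist [ 0.657 -0.332  0.175] q [-0.52  1.05  1.04 -0.09  1.83  1.47] 0.81
30 z [-0.56  0.43 -0.71] y [-0.62 -0.79  0.  ] wrist [ 0.636 -0.369  0.175] q [-0.58  1.05  1.05  0.06  1.83  1.65] 0.82
45 z [-0.43  0.56 -0.71] y [-0.8 -0.6 -0. ] wrist [ 0.606 -0.398  0.175] q [-0.63  1.02  1.09  0.21  1.78  1.83] 0.72
60 z [-0.27  0.66 -0.71] y [-0.93 -0.38 -0.  ] wrist [ 0.569 -0.419  0.175] q [-0.69  0.99  1.16  0.35  1.7   1.99] 0.56
75 z [-0.09  0.7  -0.71] y [-0.99 -0.12  0.  ] wrist [ 0.528 -0.429  0.175] q [-0.74  0.94  1.26  0.48  1.59  2.13] 0.42
```

View pics/e24.png

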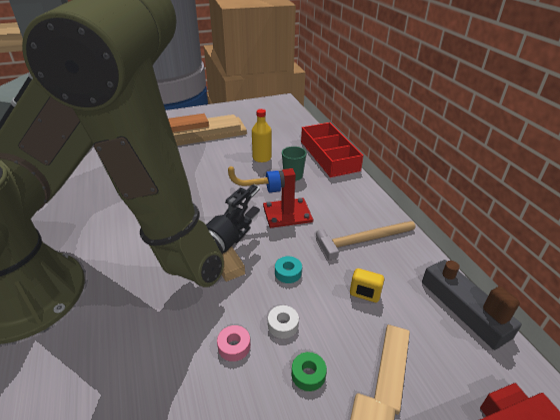

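The side picture shows the spacer on the rod at the post (274,181), the gripper clear of it, and the other things in place. Going up and over to the collar.

```bash
cat >> mv.py <<'E'
def jvia(goals,jaw,steps):
    o=stat();q0=o['joints'];P=[(o['ee_pos'],R.from_quat(o['eef_rot']))]
    for (p,r),n in zip(goals,steps):
        q1=ik(p,r);print('goal',q1.round(2),margin(q1).min().round(2))
        for i in range(1,n+1):
            q=q0+(q1-q0)*i/n;P.append(fk(q))
        q0=q1
    for p,r in P:
        z=r.as_matrix()[:,2];print('tip',(p-.05*z).round(3),'wrist',(p-.2834*z).round(3))
    rr=rows_of(P);print('max turn',max(np.degrees(np.linalg.norm(w)) for s,w in rr),'shift',max(np.linalg.norm(s) for s,w in rr));fmt(rr,jaw)
E
python3 - <<'E'
from mv import *
o=sensors.get_obs();r0=R.from_quat(o['eef_rot'])
w=np.array([.5083,-.2692,.013]);c=RS.inv().apply(w-SO)
p,r=ringpose(c,[0,0,-1],45,.055)
jvia([(o['ee_pos']+[-.04,-.05,.09],r0),(p+[0,0,.08],r)],1,[3,14])
E
```

```text
t 20.48 q [-0.407  0.758  2.11   2.093  1.523  0.327] p [0.5826 0.0559 0.1125] F [ 0.2  0.5 -1.7] M [-0.27  0.39  0.05] w 0.0683
goal [-0.58  0.48  2.21  1.92  1.5   0.52] 0.31
goal [-0.63  0.91  1.09  0.22  1.89  1.85] 0.7
tip [0.543 0.026 0.108] wrist [ 0.357 -0.114  0.087]
tip [0.532 0.007 0.141] wrist [ 0.347 -0.133  0.119]
tip [ 0.519 -0.01   0.171] wrist [ 0.334 -0.15   0.149]
tip [ 0.503 -0.024  0.198] wrist [ 0.317 -0.164  0.177]
tip [ 0.511 -0.021  0.196] wrist [ 0.343 -0.183  0.179]
tip [ 0.516 -0.021  0.192] wrist [ 0.368 -0.201  0.182]
tip [ 0.519 -0.023  0.186] wrist [ 0.393 -0.22   0.185]
tip [ 0.52  -0.029  0.178] wrist [ 0.417 -0.238  0.189]
tip [ 0.52  -0.038  0.168] wrist [ 0.44  -0.256  0.194]
tip [ 0.519 -0.051  0.157] wrist [ 0.462 -0.273  0.198]
tip [ 0.517 -0.067  0.145] wrist [ 0.483 -0.29   0.204]
tip [ 0.515 -0.087  0.133] wrist [ 0.504 -0.307  0.21 ]
tip [ 0.513 -0.111  0.122] wrist [ 0.523 -0.324  0.216]
tip [ 0.511 -0.137  0.111] wrist [ 0.542 -0.34   0.223]
tip [ 0.51  -0.166  0.102] wrist [ 0.559 -0.355  0.23 ]
tip [ 0.508 -0.198  0.095] wrist [ 0.576 -
[... 738 characters left out ...]
"wx":-5.1,"wy":-4.8,"wz":3.1,"jaw":1},
{"x":0.0035,"y":0.0156,"z":-0.0114,"wx":-5.7,"wy":-4.0,"wz":3.4,"jaw":1},
{"x":0.0049,"y":0.0178,"z":-0.0143,"wx":-6.3,"wy":-3.2,"wz":3.8,"jaw":1},
{"x":0.0064,"y":0.0199,"z":-0.0168,"wx":-6.7,"wy":-2.3,"wz":4.2,"jaw":1},
{"x":0.0080,"y":0.0219,"z":-0.0188,"wx":-6.9,"wy":-1.4,"wz":4.6,"jaw":1},
{"x":0.0099,"y":0.0237,"z":-0.0203,"wx":-7.1,"wy":-0.5,"wz":5.0,"jaw":1},
{"x":0.0119,"y":0.0252,"z":-0.0213,"wx":-7.0,"wy":0.4,"wz":5.5,"jaw":1},
{"x":0.0141,"y":0.0263,"z":-0.0219,"wx":-6.9,"wy":1.2,"wz":6.0,"jaw":1},
{"x":0.0164,"y":0.0270,"z":-0.0220,"wx":-6.6,"wy":2.0,"wz":6.5,"jaw":1},
{"x":0.0187,"y":0.0273,"z":-0.0218,"wx":-6.3,"wy":2.7,"wz":7.0,"jaw":1}]
```

Emit:
carry_out(
  rows=[
    {"x": 0.0055, "y": -0.0355, "z": -0.0165, "wx": 0.4, "wy": -0.1, "wz": 0.1, "jaw": 0.6},
    {"x": 0.0025, "y": -0.0325, "z": -0.018, "wx": 0, "wy": 0, "wz": 0, "jaw": 1},
    {"x": -0.0005, "y": -0.0285, "z": -0.019, "wx": -0.4, "wy": 0.1, "wz": -0.1, "jaw": 1},
    {"x": -0.0035, "y": 0.0035, "z": 0.0075, "wx": -1.6, "wy": -6.8, "wz": 2.4, "jaw": 1},
    {"x": -0.002, "y": 0.006, "z": 0.0035, "wx": -2.6, "wy": -6.5, "wz": 2.5, "jaw": 1},
    {"x": -0.0005, "y": 0.0085, "z": -0.0005, "wx": -3.5, "wy": -6.0, "wz": 2.7, "jaw": 1},
    {"x": 0.001, "y": 0.011, "z": -0.0045, "wx": -4.3, "wy": -5.5, "wz": 2.9, "jaw": 1},
    {"x": 0.002, "y": 0.0135, "z": -0.008, "wx": -5.1, "wy": -4.8, "wz": 3.1, "jaw": 1},
    {"x": 0.0035, "y": 0.0155, "z": -0.0115, "wx": -5.7, "wy": -4.0, "wz": 3.4, "jaw": 1},
    {"x": 0.005, "y": 0.018, "z": -0.0145, "wx": -6.3, "wy": -3.2, "wz": 3.8, "jaw": 1},
    {"x": 0.0065, "y": 0.02, "z": -0.017, "wx": -6.7, "wy": -2.3, "wz": 4.2, "jaw": 1},
    {"x": 0.008, "y": 0.022, "z": -0.019, "wx": -6.9, "wy": -1.4, "wz": 4.6, "jaw": 1},
    {"x": 0.01, "y": 0.0235, "z": -0.0205, "wx": -7.1, "wy": -0.5, "wz": 5.0, "jaw": 1},
    {"x": 0.012, "y": 0.025, "z": -0.0215, "wx": -7.0, "wy": 0.4, "wz": 5.5, "jaw": 1},
    {"x": 0.014, "y": 0.0265, "z": -0.022, "wx": -6.9, "wy": 1.2, "wz": 6.0, "jaw": 1},
    {"x": 0.0165, "y": 0.027, "z": -0.022, "wx": -6.6, "wy": 2.0, "wz": 6.5, "jaw": 1},
    {"x": 0.01, "y": 0.015, "z": -0.012, "wx": -4, "wy": 1.7, "wz": 4.5, "jaw": 1},
    {"x": 0, "y": 0, "z": 0, "wx": 0, "wy": 0, "wz": 0, "jaw": 1},
  ],
)

```text
time_s: 22.72
ee_pos: [0.4745, -0.2367, 0.0547]
eef_rot: [0.825, -0.401, -0.359, -0.174]
ft_force: [-0.0, 1.2, 0.2]
width: 0.0855
```

```bash
cat >> mv.py <<'E'
def wcloud(d):
    v,u=np.mgrid[:420,:560];z=d['range_z'];dx=u-d['cx'];dy=v-d['cy'];r=np.hypot(dx,dy)+1e-9;k=np.tan(np.minimum(r/d['fx'],1.5))/r
    return (np.stack([dx*k*z,-dy*k*z,-z,np.ones_like(z)],-1)@d['cam_to_world'].T)[...,:3]
E
python3 - <<'E'
from mv import *
d=cap('wrist','w25.png');C=wcloud(d).reshape(-1,3);F=d['frame'].reshape(-1,3).astype(int)
m=(np.abs(C[:,2]-.027)<.003)&(np.hypot(C[:,0]-.508,C[:,1]+.269)<.05)&(F.max(1)-F.min(1)<30)
print(m.sum(),cv2.minEnclosingCircle((C[m][:,:2]*1000).astype(np.float32)))
w=np.array([.5083,-.2692,.013]);c=RS.inv().apply(w-SO)
p,r=ringpose(c,[0,0,-1],45,.055)
jvia([(p+[0,0,.05],r)],1,[3])
cap('scene','s25.png')
E
```

```text
5874 ((507.7128601074219, -269.4720458984375), 32.55994415283203)
t 22.77 q [-0.636  0.917  1.104  0.209  1.916  1.828] p [ 0.4743 -0.2361  0.0545] F [-1.   0.7 -1.1] M [-0.28 -0.25  0.03] w 0.0855
goal [-0.63  0.95  1.1   0.21  1.85  1.84] 0.71
tip [ 0.497 -0.265  0.089] wrist [ 0.602 -0.399  0.248]
tip [ 0.5   -0.265  0.079] wrist [ 0.603 -0.399  0.24 ]
tip [ 0.503 -0.266  0.069] wrist [ 0.605 -0.399  0.232]
tip [ 0.506 -0.266  0.059] wrist [ 0.606 -0.398  0.225]
max turn 0.7729726575835493 shift 0.010782446252573076
[{"x":0.0093,"y":-0.0024,"z":0.0049,"wx":0.3,"wy":0.7,"wz":0.3,"jaw":1},
{"x":0.0092,"y":-0.0024,"z":0.0051,"wx":0.3,"wy":0.7,"wz":0.3,"jaw":1},
{"x":0.0091,"y":-0.0024,"z":0.0052,"wx":0.3,"wy":0.7,"wz":0.3,"jaw":1}]
```

View pics/w25.png

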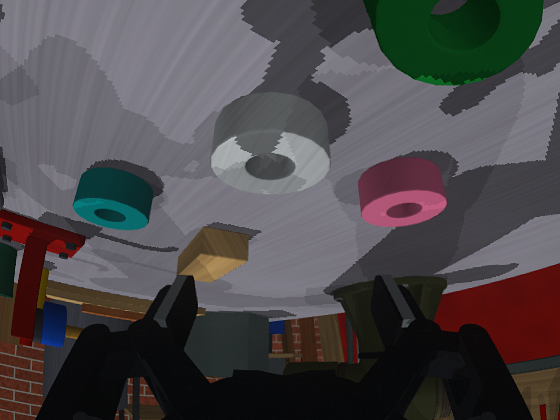

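View pics/s25.png

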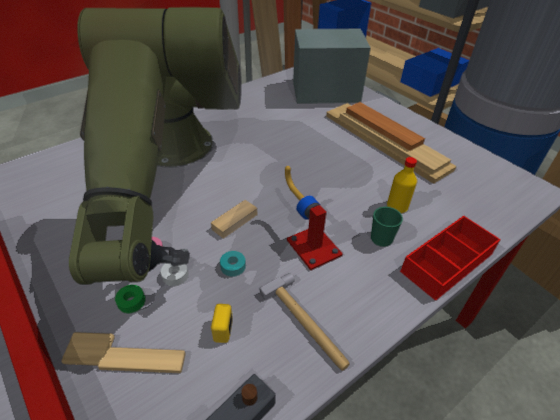

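The collar is neutral grey at wrist (270,145), with pink, teal and green around it. Wrist depth puts it at (507.7, −269.5) mm with r 32.6, which confirms it. Descending.

Run:
```python
from mv import *
w=np.array([.5078,-.2694,.013]);c=RS.inv().apply(w-SO)
p,r=ringpose(c,[0,0,-1],45,.056)
jvia([(p+[0,0,.025],r),(p,r)],1,[4,3])
```

```text
t 22.82 q [-0.636  0.917  1.105  0.209  1.916  1.828] p [ 0.4743 -0.2358  0.0545] F [-0.1 -0.2 -0.3] M [-0.28 -0.18  0.01] w 0.0856
goal [-0.63  0.99  1.1   0.21  1.81  1.83] 0.72
goal [-0.63  1.02  1.1   0.21  1.78  1.82] 0.73
tip [ 0.497 -0.265  0.089] wrist [ 0.602 -0.399  0.248]
tip [ 0.499 -0.265  0.075] wrist [ 0.603 -0.399  0.235]
tip [ 0.501 -0.266  0.061] wrist [ 0.604 -0.399  0.223]
tip [ 0.503 -0.266  0.047] wrist [ 0.604 -0.398  0.211]
tip [ 0.505 -0.266  0.034] wrist [ 0.605 -0.398  0.199]
tip [ 0.505 -0.266  0.025] wrist [ 0.605 -0.398  0.19 ]
tip [ 0.505 -0.266  0.017] wrist [ 0.605 -0.398  0.182]
tip [ 0.505 -0.266  0.009] wrist [ 0.605 -0.398  0.174]
max turn 0.5854179332790099 shift 0.014298682301633132
[{"x":0.0117,"y":-0.0017,"z":0.0080,"wx":0.2,"wy":0.5,"wz":0.2,"jaw":1},
{"x":0.0115,"y":-0.0016,"z":0.0082,"wx":0.2,"wy":0.5,"wz":0.2,"jaw":1},
{"x":0.0113,"y":-0.0016,"z":0.0085,"wx":0.2,"wy":0.5,"wz":0.2,"jaw":1},
{"x":0.0111,"y":-0.0015,"z":0.0087,"wx":0.2,"wy":0.5,"wz":0.2,"jaw":1},
{"x":0.0060,"y":-0.0000,"z":0.0058,"wx":0.0,"wy":-0.0,"wz":0.0,"jaw":1},
{"x":0.0059,"y":0.0000,"z":0.0059,"wx":-0.0,"wy":0.0,"wz":0.0,"jaw":1},
{"x":0.0058,"y":0.0000,"z":0.0060,"wx":-0.0,"wy":0.0,"wz":-0.0,"jaw":1}]
```

Emit:
carry_out(
  rows=[
    {"x": 0.0115, "y": -0.0015, "z": 0.008, "wx": 0.2, "wy": 0.5, "wz": 0.2, "jaw": 1},
    {"x": 0.0115, "y": -0.0015, "z": 0.008, "wx": 0.2, "wy": 0.5, "wz": 0.2, "jaw": 1},
    {"x": 0.0115, "y": -0.0015, "z": 0.0085, "wx": 0.2, "wy": 0.5, "wz": 0.2, "jaw": 1},
    {"x": 0.011, "y": -0.0015, "z": 0.0085, "wx": 0.2, "wy": 0.5, "wz": 0.2, "jaw": 1},
    {"x": 0.006, "y": 0, "z": 0.006, "wx": 0, "wy": 0, "wz": 0, "jaw": 1},
    {"x": 0.004, "y": 0, "z": 0.004, "wx": 0, "wy": 0, "wz": 0, "jaw": 1},
    {"x": 0, "y": 0, "z": 0, "wx": 0, "wy": 0, "wz": 0, "jaw": 1},
  ],
)

```text
time_s: 23.7
ee_pos: [0.4834, -0.2364, -0.0214]
eef_rot: [0.826, -0.412, -0.343, -0.173]
ft_force: [-0.0, -0.1, 0.2]
width: 0.0855
```

Run:
```python
from mv import *
w=np.array([.5078,-.2694,.013]);c=RS.inv().apply(w-SO)
p,r=ringpose(c,[0,0,-1],45,.056)
lmove([(p,r)],1)
cap('wrist','w26.png')
```

```text
t 23.70 q [-0.633  1.015  1.101  0.214  1.788  1.825] p [ 0.4834 -0.2364 -0.0214] F [-0.  -0.1  0.2] M [-0.27 -0.18 -0.02] w 0.0855
[{"x":0.0047,"y":0.0004,"z":0.0026,"wx":-0.2,"wy":0.2,"wz":0.1,"jaw":1}]
```

View pics/w26.png

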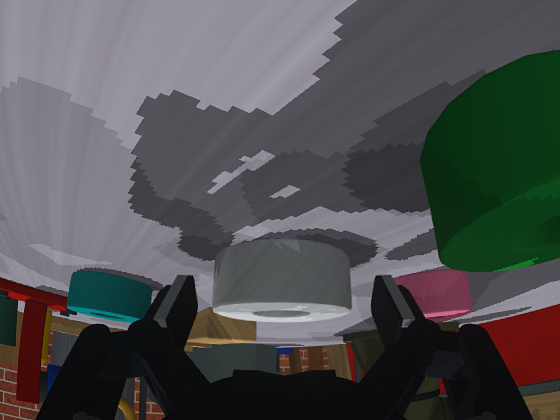

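Run:
```python
from mv import *
d=cap('wrist');print(d['cam_to_world'][:3,3].round(3))
C=wcloud(d);F=d['frame'].astype(int);z=d['range_z']
m=(F[...,1]>80)&(F[...,0]<40)&(F[...,2]<60)&(z>0)
print('green nearest',C[m][np.argmin(np.linalg.norm(C[m]-d['cam_to_world'][:3,3],axis=1))].round(3),C[m].max(0).round(3))
```

```text
[ 0.597 -0.389  0.048]
green nearest [ 0.498 -0.375  0.028] [ 0.499 -0.335  0.028]
```

Emit:
carry_out(
  rows=[
    {"x": 0.0035, "y": 0.0005, "z": 0.002, "wx": -0.2, "wy": 0.2, "wz": 0.1, "jaw": 1},
    {"x": 0, "y": 0, "z": 0, "wx": 0, "wy": 0, "wz": 0, "jaw": 1},
    {"x": 0, "y": 0, "z": 0, "wx": 0, "wy": 0, "wz": 0, "jaw": -1},
    {"x": 0, "y": 0, "z": 0, "wx": 0, "wy": 0, "wz": 0, "jaw": -1},
    {"x": 0, "y": 0, "z": 0, "wx": 0, "wy": 0, "wz": 0, "jaw": -1},
    {"x": 0, "y": 0, "z": 0, "wx": 0, "wy": 0, "wz": 0, "jaw": -1},
  ],
  force=50,
)

```text
time_s: 24.55
ee_pos: [0.4846, -0.2385, -0.0237]
eef_rot: [0.828, -0.413, -0.341, -0.17]
ft_force: [0.7, -0.9, 1.3]
width: 0.0635
```

```bash
python3 - <<'E'
from mv import *
stat();setgrasp([.5078,-.2694,.013]);cap('wrist','w27.png')
E
python3 - <<'E'
from mv import *
c,d=ringnow()
p,r=gpose(c+[0,0,.22],[0,0,-1],45)
p2,r2=gpose([-.146,0,.225],[0,0,-1],40)
jvia([(p,r),(p2,r2)],-1,[6,10])
E
```

```text
t 24.55 q [-0.633  1.018  1.096  0.209  1.782  1.826] p [ 0.4846 -0.2385 -0.0237] F [ 0.7 -0.9  1.3] M [-0.38 -0.27 -0.02] w 0.0635
grasp c [  1.6   0.  -53.3] axis [0.704 0.    0.71 ]
ring stand mm [ -90.9 -351.    13. ] axis [ 0.  0. -1.]
t 24.60 q [-0.633  1.018  1.096  0.209  1.782  1.826] p [ 0.4846 -0.2385 -0.0237] F [ 0.6 -1.   1. ] M [-0.31 -0.21  0.05] w 0.0632
goal [-0.63  0.76  1.01  0.24  2.11  1.91] 0.64
goal [-0.12  0.51  1.43  0.5   1.81  2.26] 0.29
tip [ 0.506 -0.267  0.012] wrist [ 0.605 -0.398  0.178]
tip [ 0.51  -0.269  0.048] wrist [ 0.608 -0.401  0.214]
tip [ 0.512 -0.27   0.084] wrist [ 0.611 -0.402  0.25 ]
tip [ 0.513 -0.271  0.121] wrist [ 0.612 -0.403  0.287]
tip [ 0.512 -0.27   0.158] wrist [ 0.611 -0.402  0.324]
tip [ 0.51  -0.269  0.195] wrist [ 0.609 -0.401  0.361]
tip [ 0.506 -0.267  0.232] wrist [ 0.605 -0.398  0.398]
tip [ 0.516 -0.231  0.231] wrist [ 0.616 -0.36   0.397]
tip [ 0.524 -0.195  0.23 ] wrist [ 0.625 -0.323  0.397]
tip [ 0.529 -0.159  0.229] wrist [ 0.631 -0.285  0.397]
tip [ 0.532 -0.122  0.228] wrist [ 0.635 -0.248  0.396]
tip [ 0.533 -0.
[... 889 characters left out ...]
,"jaw":-1},
{"x":-0.0160,"y":-0.0279,"z":0.0172,"wx":-0.4,"wy":0.2,"wz":-0.6,"jaw":-1},
{"x":-0.0171,"y":-0.0265,"z":0.0181,"wx":-0.4,"wy":0.1,"wz":-0.5,"jaw":-1},
{"x":-0.0182,"y":-0.0250,"z":0.0190,"wx":-0.4,"wy":0.1,"wz":-0.5,"jaw":-1},
{"x":-0.0192,"y":-0.0234,"z":0.0199,"wx":-0.3,"wy":0.0,"wz":-0.4,"jaw":-1},
{"x":-0.0201,"y":-0.0216,"z":0.0207,"wx":-0.3,"wy":-0.0,"wz":-0.3,"jaw":-1},
{"x":-0.0209,"y":-0.0197,"z":0.0214,"wx":-0.3,"wy":-0.1,"wz":-0.3,"jaw":-1},
{"x":-0.0216,"y":-0.0178,"z":0.0221,"wx":-0.3,"wy":-0.2,"wz":-0.2,"jaw":-1},
{"x":-0.0222,"y":-0.0157,"z":0.0227,"wx":-0.3,"wy":-0.2,"wz":-0.1,"jaw":-1},
{"x":-0.0227,"y":-0.0135,"z":0.0233,"wx":-0.3,"wy":-0.3,"wz":-0.0,"jaw":-1}]
```

View pics/w27.png

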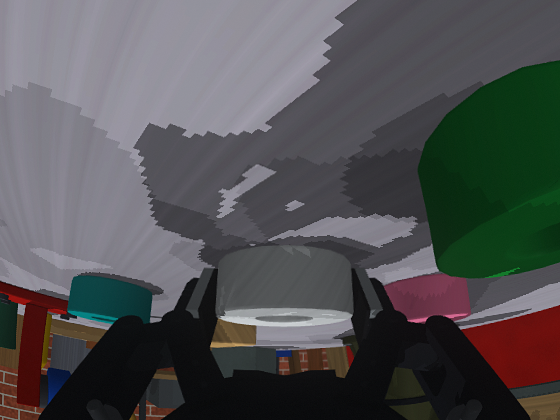

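The collar is gripped (63.5 mm). I'll re-seat it 4 mm deeper, as with the spacer.

Emit:
carry_out(
  rows=[
    {"x": 0, "y": 0, "z": 0, "wx": 0, "wy": 0, "wz": 0, "jaw": 1},
    {"x": 0, "y": 0, "z": 0, "wx": 0, "wy": 0, "wz": 0, "jaw": 1},
    {"x": 0, "y": 0, "z": 0.004, "wx": 0, "wy": 0, "wz": 0, "jaw": 1},
    {"x": 0, "y": 0, "z": 0, "wx": 0, "wy": 0, "wz": 0, "jaw": -1},
    {"x": 0, "y": 0, "z": 0, "wx": 0, "wy": 0, "wz": 0, "jaw": -1},
    {"x": 0, "y": 0, "z": 0, "wx": 0, "wy": 0, "wz": 0, "jaw": -1},
    {"x": 0, "y": 0, "z": 0, "wx": 0, "wy": 0, "wz": 0, "jaw": -1},
  ],
  force=60,
)

```text
time_s: 25.48
ee_pos: [0.4831, -0.2364, -0.0257]
eef_rot: [0.828, -0.413, -0.34, -0.17]
ft_force: [0.1, -0.4, -0.9]
width: 0.063
```

```bash
python3 - <<'E'
from mv import *
d=cap('wrist','w28.png');C=wcloud(d).reshape(-1,3);F=d['frame'].reshape(-1,3).astype(int)
m=(np.abs(C[:,2]-.027)<.003)&(np.hypot(C[:,0]-.508,C[:,1]+.269)<.04)&(F.max(1)-F.min(1)<30)&(F.max(1)>120)
print(m.sum(),C[m].mean(0),cv2.minEnclosingCircle((C[m][:,:2]*1000).astype(np.float32)))
stat();setgrasp([.5078,-.2694,.013])
E
python3 - <<'E'
from mv import *
c,d=ringnow()
p,r=gpose(c+[0,0,.22],[0,0,-1],45)
jvia([(p,r)],-1,[6])
E
```

```text
1635 [ 0.51111504 -0.2757675   0.02787294] ((507.4843444824219, -270.4752502441406), 31.539165496826172)
t 25.52 q [-0.631  1.015  1.106  0.21   1.774  1.825] p [ 0.4831 -0.2364 -0.0257] F [ 0.1 -0.5  0.2] M [-0.39 -0.25 -0.06] w 0.0633
grasp c [  2.1   0.  -56.5] axis [0.703 0.001 0.711]
ring stand mm [ -90.8 -351.    13. ] axis [ 0. -0. -1.]
t 25.52 q [-0.631  1.015  1.106  0.21   1.774  1.825] p [ 0.4831 -0.2364 -0.0257] F [ 0.1 -0.5  0.2] M [-0.39 -0.25 -0.06] w 0.0633
goal [-0.63  0.76  1.02  0.24  2.11  1.9 ] 0.65
tip [ 0.504 -0.264  0.01 ] wrist [ 0.603 -0.396  0.176]
tip [ 0.508 -0.267  0.046] wrist [ 0.607 -0.398  0.212]
tip [ 0.511 -0.268  0.083] wrist [ 0.609 -0.4    0.248]
tip [ 0.512 -0.269  0.119] wrist [ 0.61  -0.401  0.285]
tip [ 0.511 -0.268  0.156] wrist [ 0.609 -0.4    0.322]
tip [ 0.508 -0.267  0.193] wrist [ 0.607 -0.398  0.359]
tip [ 0.504 -0.264  0.23 ] wrist [ 0.603 -0.396  0.396]
max turn 0.13114602244221937 shift 0.03711087180478545
[{"x":-0.0223,"y":-0.0020,"z":-0.0288,"wx":0.1,"wy":-0.0,"wz":0.0,"jaw":-1},
{"x":-0.0238,"y":-0.0012,"z":-0.0278,"wx":0.1,"wy":-0.0,"wz":0.0,"jaw":-1},
{"x":-0.0252,"y":-0.0005,"z":-0.0267,"wx":0.0,"wy":-0.0,"wz":-0.0,"jaw":-1},
{"x":-0.0266,"y":0.0003,"z":-0.0256,"wx":-0.0,"wy":0.0,"wz":-0.0,"jaw":-1},
{"x":-0.0279,"y":0.0011,"z":-0.0243,"wx":-0.1,"wy":0.0,"wz":-0.0,"jaw":-1},
{"x":-0.0290,"y":0.0019,"z":-0.0230,"wx":-0.1,"wy":0.0,"wz":-0.0,"jaw":-1}]
```

Emit:
carry_out(
  rows=[
    {"x": -0.012, "y": -0.001, "z": -0.014, "wx": 0, "wy": 0, "wz": 0, "jaw": -1},
    {"x": -0.0225, "y": -0.002, "z": -0.029, "wx": 0.1, "wy": 0, "wz": 0, "jaw": -1},
    {"x": -0.024, "y": -0.001, "z": -0.028, "wx": 0.1, "wy": 0, "wz": 0, "jaw": -1},
    {"x": -0.025, "y": -0.0005, "z": -0.0265, "wx": 0, "wy": 0, "wz": 0, "jaw": -1},
    {"x": -0.0265, "y": 0.0005, "z": -0.0255, "wx": 0, "wy": 0, "wz": 0, "jaw": -1},
    {"x": -0.028, "y": 0.001, "z": -0.0245, "wx": -0.1, "wy": 0, "wz": 0, "jaw": -1},
    {"x": -0.015, "y": 0.001, "z": -0.012, "wx": 0, "wy": 0, "wz": 0, "jaw": -1},
    {"x": 0, "y": 0, "z": 0, "wx": 0, "wy": 0, "wz": 0, "jaw": -1},
  ],
)

```text
time_s: 26.52
ee_pos: [0.4863, -0.2378, 0.2082]
eef_rot: [0.828, -0.413, -0.339, -0.17]
ft_force: [0.1, -0.5, -1.8]
width: 0.0631
```

Run:
```python
from mv import *
ringnow()
p2,r2=gpose([-.146,0,.225],[0,0,-1],40)
jvia([(p2,r2)],-1,[10])
cap('scene','s29.png')
```

```text
ring stand mm [ -87.6 -352.   247. ] axis [ 0.003 -0.    -1.   ]
t 26.52 q [-0.631  0.754  0.997  0.245  2.133  1.914] p [ 0.4863 -0.2378  0.2082] F [ 0.1 -0.5 -1.8] M [-0.41 -0.33 -0.05] w 0.0631
goal [-0.11  0.51  1.44  0.5   1.8   2.25] 0.3
tip [ 0.507 -0.266  0.244] wrist [ 0.606 -0.397  0.41 ]
tip [ 0.518 -0.23   0.241] wrist [ 0.617 -0.36   0.408]
tip [ 0.525 -0.194  0.239] wrist [ 0.626 -0.322  0.407]
tip [ 0.53  -0.158  0.237] wrist [ 0.632 -0.284  0.405]
tip [ 0.533 -0.121  0.235] wrist [ 0.636 -0.246  0.403]
tip [ 0.533 -0.084  0.233] wrist [ 0.637 -0.209  0.401]
tip [ 0.531 -0.048  0.23 ] wrist [ 0.636 -0.172  0.398]
tip [ 0.526 -0.012  0.228] wrist [ 0.632 -0.135  0.396]
tip [0.519 0.023 0.226] wrist [ 0.626 -0.1    0.393]
tip [0.51  0.057 0.224] wrist [ 0.618 -0.065  0.391]
tip [0.498 0.09  0.222] wrist [ 0.608 -0.032  0.388]
max turn 0.8727734213751813 shift 0.03675382817413594
[{"x":-0.0140,"y":-0.0292,"z":0.0174,"wx":-0.5,"wy":0.3,"wz":-0.7,"jaw":-1},
{"x":-0.0152,"y":-0.0279,"z":0.0184,"wx":-0.4,"wy":0.2,"wz":-0.6,"jaw":-1},
{"x":-0.0164,"y":-0.0265,"z":0.0194,"wx":-0.4,"wy":0.1,"wz":-0.5,"jaw":-1},
{"x":-0.0174,"y":-0.0249,"z":0.0203,"wx":-0.4,"wy":0.1,"wz":-0.5,"jaw":-1},
{"x":-0.0185,"y":-0.0232,"z":0.0211,"wx":-0.3,"wy":0.0,"wz":-0.4,"jaw":-1},
{"x":-0.0194,"y":-0.0214,"z":0.0219,"wx":-0.3,"wy":-0.1,"wz":-0.3,"jaw":-1},
{"x":-0.0202,"y":-0.0195,"z":0.0227,"wx":-0.3,"wy":-0.1,"wz":-0.2,"jaw":-1},
{"x":-0.0209,"y":-0.0175,"z":0.0233,"wx":-0.3,"wy":-0.2,"wz":-0.2,"jaw":-1},
{"x":-0.0215,"y":-0.0153,"z":0.0239,"wx":-0.3,"wy":-0.2,"wz":-0.1,"jaw":-1},
{"x":-0.0220,"y":-0.0131,"z":0.0244,"wx":-0.3,"wy":-0.3,"wz":-0.0,"jaw":-1}]
```

View pics/s29.png

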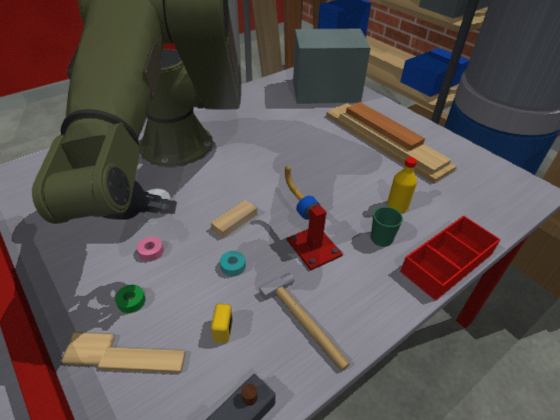

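The collar is in the gripper at scene (157,195) and the spacer still hangs at the shoulder (308,207). Carrying the collar over the rod tip.

Emit:
carry_out(
  rows=[
    {"x": -0.014, "y": -0.029, "z": 0.0175, "wx": -0.5, "wy": 0.3, "wz": -0.7, "jaw": -1},
    {"x": -0.015, "y": -0.028, "z": 0.0185, "wx": -0.4, "wy": 0.2, "wz": -0.6, "jaw": -1},
    {"x": -0.0165, "y": -0.0265, "z": 0.0195, "wx": -0.4, "wy": 0.1, "wz": -0.5, "jaw": -1},
    {"x": -0.0175, "y": -0.025, "z": 0.0205, "wx": -0.4, "wy": 0.1, "wz": -0.5, "jaw": -1},
    {"x": -0.0185, "y": -0.023, "z": 0.021, "wx": -0.3, "wy": 0, "wz": -0.4, "jaw": -1},
    {"x": -0.0195, "y": -0.0215, "z": 0.022, "wx": -0.3, "wy": -0.1, "wz": -0.3, "jaw": -1},
    {"x": -0.02, "y": -0.0195, "z": 0.0225, "wx": -0.3, "wy": -0.1, "wz": -0.2, "jaw": -1},
    {"x": -0.021, "y": -0.0175, "z": 0.0235, "wx": -0.3, "wy": -0.2, "wz": -0.2, "jaw": -1},
    {"x": -0.0205, "y": -0.015, "z": 0.0225, "wx": -0.3, "wy": -0.2, "wz": -0.1, "jaw": -1},
    {"x": -0.013, "y": -0.009, "z": 0.0145, "wx": -0.2, "wy": -0.2, "wz": 0, "jaw": -1},
    {"x": 0, "y": 0, "z": 0, "wx": 0, "wy": 0, "wz": 0, "jaw": -1},
  ],
)

```text
time_s: 27.95
ee_pos: [0.4755, 0.1144, 0.17]
eef_rot: [0.839, -0.378, -0.36, -0.154]
ft_force: [-0.1, -1.2, -1.7]
width: 0.0631
```

Run:
```python
from mv import *
stat()
overlay('side','o30.png',(200,110,320,210),fx=6,L=.026,OD=.064)
overlay('scene','o31.png',(245,120,355,220),fx=6,L=.026,OD=.064)
c,d=ringnow();P=[]
for z in (.21,.205): P.append(gpose([-.146,0,z],[0,0,-1],40))
lmove(P,-1)
```

```text
t 27.95 q [-0.118  0.547  1.438  0.502  1.796  2.248] p [0.4755 0.1144 0.17  ] F [-0.1 -1.2 -1.7] M [-0.38 -0.28 -0.03] w 0.0631
ring stand mm [-143.2   -3.   207.7] axis [-0.028  0.005 -1.   ]
ring stand mm [-142.8   -3.5  208. ] axis [-0.028  0.005 -1.   ]
ring stand mm [-142.8   -3.5  208. ] axis [-0.028  0.005 -1.   ]
t 28.05 q [-0.12   0.547  1.436  0.502  1.796  2.248] p [0.4762 0.1131 0.1703] F [ 1.1  0.6 -1. ] M [-0.37 -0.36  0.01] w 0.0631
[{"x":-0.0033,"y":-0.0009,"z":0.0020,"wx":0.4,"wy":1.4,"wz":-0.8,"jaw":-1},
{"x":0.0035,"y":0.0000,"z":0.0036,"wx":0.0,"wy":0.0,"wz":0.0,"jaw":-1}]
```

View pics/o30.png

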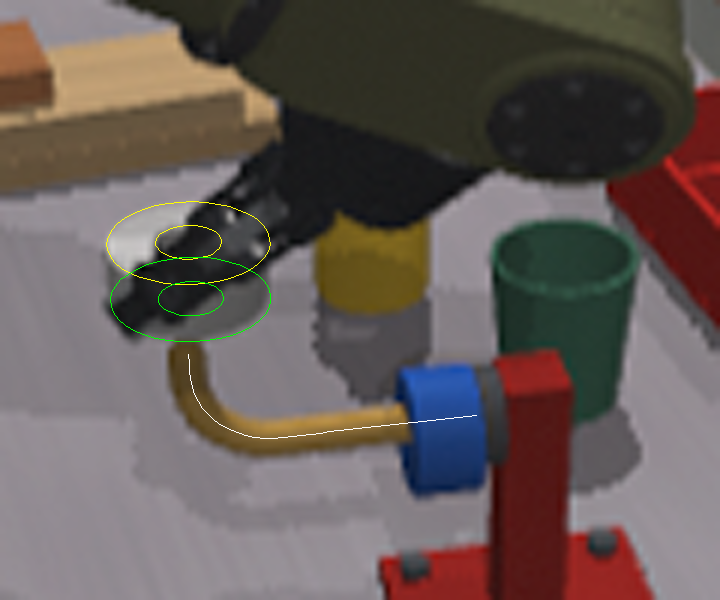

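View pics/o31.png

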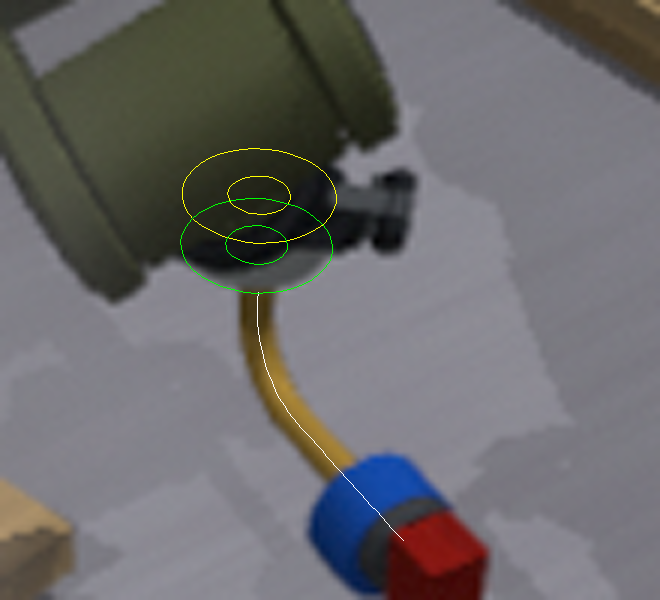

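Overlays agree again: the collar sits above the tip at side crop (187,350) and the spacer touches the dark shoulder at side crop (487,410). Centring, then lowering.

Emit:
carry_out(
  rows=[
    {"x": -0.0035, "y": -0.001, "z": 0.002, "wx": 0.4, "wy": 1.4, "wz": -0.8, "jaw": -1},
    {"x": 0.003, "y": 0, "z": 0.003, "wx": 0, "wy": 0, "wz": 0, "jaw": -1},
    {"x": 0, "y": 0, "z": 0, "wx": 0, "wy": 0, "wz": 0, "jaw": -1},
  ],
)

```text
time_s: 28.42
ee_pos: [0.4749, 0.1151, 0.1668]
eef_rot: [0.845, -0.377, -0.346, -0.155]
ft_force: [0.1, 0.5, -1.4]
width: 0.0633
```

Run:
```python
from mv import *
follow([.186,.179,.172,.165])
```

```text
ring stand mm [-145.4   -1.4  205.6] axis [ 0.003 -0.    -1.   ]
t 28.43 q [-0.115  0.53   1.457  0.495  1.763  2.235] p [0.4749 0.1151 0.1668] F [ 0.1  0.5 -1.4] M [-0.3  -0.36  0.02] w 0.0633
[{"x":0.0025,"y":-0.0005,"z":0.0047,"wx":-0.2,"wy":-0.1,"wz":-0.0,"jaw":-1},
{"x":0.0049,"y":0.0000,"z":0.0050,"wx":0.0,"wy":0.0,"wz":0.0,"jaw":-1},
{"x":0.0049,"y":0.0000,"z":0.0050,"wx":0.0,"wy":0.0,"wz":0.0,"jaw":-1},
{"x":0.0049,"y":0.0000,"z":0.0050,"wx":0.0,"wy":0.0,"wz":0.0,"jaw":-1}]
```

Emit:
carry_out(
  rows=[
    {"x": 0.0025, "y": -0.0005, "z": 0.0045, "wx": -0.2, "wy": -0.1, "wz": 0, "jaw": -1},
    {"x": 0.005, "y": 0, "z": 0.005, "wx": 0, "wy": 0, "wz": 0, "jaw": -1},
    {"x": 0.004, "y": 0, "z": 0.004, "wx": 0, "wy": 0, "wz": 0, "jaw": -1},
    {"x": 0, "y": 0, "z": 0, "wx": 0, "wy": 0, "wz": 0, "jaw": -1},
  ],
)

```text
time_s: 28.92
ee_pos: [0.4744, 0.1162, 0.1474]
eef_rot: [0.845, -0.376, -0.348, -0.154]
ft_force: [-0.5, -0.5, -1.4]
width: 0.0631
```

Run:
```python
from mv import *
where()
follow([.165,.158,.151,.1455,.1425])
```

```text
ring stand mm [-145.8   -0.3  186.1] axis [-0.001 -0.001 -1.   ]
t 28.93 q [-0.112  0.555  1.47   0.492  1.734  2.22 ] p [0.4744 0.1162 0.1474] F [-0.5 -0.5 -1.4] M [-0.38 -0.35  0.  ] w 0.0631
bend: r 46.8 pos 130.1 axis 90.1 (deg) y -0.3 axis_y -0.001 F stand [-0.4 -0.6 -1.4]
outward/mm in tool [-0.87  0.49 -0.04]  along [0.7  0.   0.71]
ring stand mm [-145.8   -0.3  186.1] axis [-0.001 -0.001 -1.   ]
t 28.93 q [-0.112  0.555  1.47   0.492  1.734  2.22 ] p [0.4744 0.1162 0.1474] F [-0.5 -0.5 -1.4] M [-0.38 -0.35  0.  ] w 0.0631
[{"x":0.0045,"y":-0.0002,"z":0.0050,"wx":0.1,"wy":-0.0,"wz":-0.1,"jaw":-1},
{"x":0.0050,"y":-0.0021,"z":0.0049,"wx":2.1,"wy":0.0,"wz":2.1,"jaw":-1},
{"x":0.0050,"y":-0.0021,"z":0.0049,"wx":2.1,"wy":0.0,"wz":2.1,"jaw":-1},
{"x":0.0039,"y":-0.0017,"z":0.0039,"wx":1.6,"wy":0.0,"wz":1.7,"jaw":-1},
{"x":0.0021,"y":-0.0009,"z":0.0021,"wx":0.9,"wy":0.0,"wz":0.9,"jaw":-1}]
```

The tip has entered the bore without contact force. Continuing down.

Emit:
carry_out(
  rows=[
    {"x": 0.0045, "y": 0, "z": 0.005, "wx": 0.1, "wy": 0, "wz": -0.1, "jaw": -1},
    {"x": 0.005, "y": -0.002, "z": 0.005, "wx": 2.1, "wy": 0, "wz": 2.1, "jaw": -1},
    {"x": 0.005, "y": -0.002, "z": 0.005, "wx": 2.1, "wy": 0, "wz": 2.1, "jaw": -1},
    {"x": 0.004, "y": -0.0015, "z": 0.004, "wx": 1.7, "wy": 0, "wz": 1.7, "jaw": -1},
    {"x": 0.001, "y": -0.0005, "z": 0.001, "wx": 0.5, "wy": 0, "wz": 0.5, "jaw": -1},
    {"x": 0, "y": 0, "z": 0, "wx": 0, "wy": 0, "wz": 0, "jaw": -1},
  ],
)

```text
time_s: 29.68
ee_pos: [0.4793, 0.1203, 0.1176]
eef_rot: [0.81, -0.446, -0.333, -0.185]
ft_force: [0.1, -0.2, -1.6]
width: 0.063
```

Run:
```python
from mv import *
where()
follow([.141,.1375,.134,.1305,.127])
```

```text
ring stand mm [-146.6   -0.7  156.3] axis [ 0.001  0.001 -1.   ]
t 29.68 q [-0.145  0.552  1.555  0.565  1.601  2.281] p [0.4793 0.1203 0.1176] F [ 0.1 -0.2 -1.6] M [-0.39 -0.28 -0.02] w 0.0630
bend: r 36.6 pos 90.4 axis 90.0 (deg) y -0.7 axis_y 0.001 F stand [ 0.1 -0.1 -1.6]
outward/mm in tool [-0.47  0.76  0.45]  along [0.7  0.   0.71]
ring stand mm [-146.6   -0.7  156.3] axis [ 0.001  0.001 -1.   ]
t 29.68 q [-0.145  0.552  1.555  0.565  1.601  2.281] p [0.4793 0.1203 0.1176] F [ 0.1 -0.2 -1.6] M [-0.39 -0.28 -0.02] w 0.0630
[{"x":0.0011,"y":-0.0020,"z":0.0006,"wx":1.1,"wy":0.6,"wz":0.2,"jaw":-1},
{"x":0.0061,"y":-0.0069,"z":0.0018,"wx":6.4,"wy":3.4,"wz":0.2,"jaw":-1},
{"x":0.0056,"y":-0.0071,"z":0.0018,"wx":6.6,"wy":3.0,"wz":-0.0,"jaw":-1},
{"x":0.0051,"y":-0.0070,"z":0.0019,"wx":6.8,"wy":2.6,"wz":-0.2,"jaw":-1},
{"x":0.0045,"y":-0.0069,"z":0.0020,"wx":6.9,"wy":2.2,"wz":-0.3,"jaw":-1}]
```

Emit:
carry_out(
  rows=[
    {"x": 0.001, "y": -0.002, "z": 0.0005, "wx": 1.1, "wy": 0.6, "wz": 0.2, "jaw": -1},
    {"x": 0.006, "y": -0.0065, "z": 0.002, "wx": 6.5, "wy": 3.5, "wz": 0.2, "jaw": -1},
    {"x": 0.0055, "y": -0.0065, "z": 0.002, "wx": 6.8, "wy": 3.1, "wz": 0, "jaw": -1},
    {"x": 0.005, "y": -0.0065, "z": 0.002, "wx": 6.9, "wy": 2.7, "wz": -0.2, "jaw": -1},
    {"x": 0, "y": 0, "z": 0, "wx": 0, "wy": 0, "wz": 0, "jaw": -1},
  ],
)

```text
time_s: 30.3
ee_pos: [0.5052, 0.1229, 0.1037]
eef_rot: [0.787, -0.516, -0.167, -0.294]
ft_force: [0.4, -0.4, -1.6]
width: 0.0632
```

Run:
```python
from mv import *
where()
follow([.1275,.124,.1205,.117])
```

```text
ring stand mm [-144.1   -0.2  146.1] axis [ 0.322 -0.006 -0.947]
t 30.30 q [-0.189  0.375  1.817  0.754  1.176  2.159] p [0.5052 0.1229 0.1037] F [ 0.4 -0.4 -1.6] M [-0.38  0.03 -0.01] w 0.0632
bend: r 35.5 pos 73.8 axis 71.2 (deg) y -0.2 axis_y -0.006 F stand [ 0.4 -0.4 -1.6]
outward/mm in tool [-0.33  0.91  0.26]  along [0.7  0.   0.71]
ring stand mm [-144.1   -0.2  146.1] axis [ 0.322 -0.006 -0.947]
t 30.30 q [-0.189  0.375  1.817  0.754  1.176  2.159] p [0.5052 0.1229 0.1037] F [ 0.4 -0.4 -1.6] M [-0.38  0.03 -0.01] w 0.0632
[{"x":0.0039,"y":-0.0057,"z":0.0023,"wx":4.7,"wy":1.1,"wz":-0.1,"jaw":-1},
{"x":0.0042,"y":-0.0070,"z":0.0020,"wx":7.0,"wy":1.8,"wz":-0.4,"jaw":-1},
{"x":0.0037,"y":-0.0071,"z":0.0019,"wx":7.1,"wy":1.4,"wz":-0.5,"jaw":-1},
{"x":0.0033,"y":-0.0072,"z":0.0019,"wx":7.2,"wy":1.0,"wz":-0.6,"jaw":-1}]
```

Well centred (r 35.5 mm, no force). Continuing round the bend.

Emit:
carry_out(
  rows=[
    {"x": 0.004, "y": -0.005, "z": 0.0025, "wx": 4.9, "wy": 1.2, "wz": -0.1, "jaw": -1},
    {"x": 0.004, "y": -0.0065, "z": 0.002, "wx": 7.2, "wy": 1.9, "wz": -0.4, "jaw": -1},
    {"x": 0.0035, "y": -0.0065, "z": 0.002, "wx": 7.3, "wy": 1.4, "wz": -0.5, "jaw": -1},
    {"x": 0, "y": 0, "z": 0, "wx": 0, "wy": 0, "wz": 0, "jaw": -1},
  ],
)

```text
time_s: 30.8
ee_pos: [0.5292, 0.1236, 0.1012]
eef_rot: [0.737, -0.538, -0.044, -0.406]
ft_force: [1.1, 0.1, -1.3]
width: 0.0633
```

Run:
```python
from mv import *
where()
follow([.117,.1135,.110,.1065])
```

```text
ring stand mm [-138.9    0.7  137.9] axis [ 0.562  0.003 -0.827]
t 30.80 q [-0.225  0.305  2.018  1.128  0.907  1.826] p [0.5292 0.1236 0.1012] F [ 1.1  0.1 -1.3] M [-0.47  0.28  0.01] w 0.0633
bend: r 34.1 pos 57.9 axis 55.8 (deg) y 0.7 axis_y 0.003 F stand [ 1.1  0.2 -1.3]
outward/mm in tool [-0.17  0.98  0.12]  along [0.7  0.   0.71]
ring stand mm [-138.9    0.7  137.9] axis [ 0.562  0.003 -0.827]
t 30.80 q [-0.225  0.305  2.018  1.128  0.907  1.826] p [0.5292 0.1236 0.1012] F [ 1.1  0.1 -1.3] M [-0.47  0.28  0.01] w 0.0633
[{"x":0.0043,"y":-0.0059,"z":0.0022,"wx":6.4,"wy":1.0,"wz":-0.3,"jaw":-1},
{"x":0.0028,"y":-0.0072,"z":0.0019,"wx":7.2,"wy":0.5,"wz":-0.6,"jaw":-1},
{"x":0.0024,"y":-0.0072,"z":0.0019,"wx":7.2,"wy":0.1,"wz":-0.6,"jaw":-1},
{"x":0.0019,"y":-0.0072,"z":0.0019,"wx":7.2,"wy":-0.4,"wz":-0.6,"jaw":-1}]
```

Emit:
carry_out(
  rows=[
    {"x": 0.002, "y": -0.0025, "z": 0.001, "wx": 3.4, "wy": 0.5, "wz": -0.2, "jaw": -1},
    {"x": 0.002, "y": -0.0025, "z": 0.001, "wx": 3.4, "wy": 0.5, "wz": -0.2, "jaw": -1},
    {"x": 0.0015, "y": -0.003, "z": 0.001, "wx": 3.7, "wy": 0.3, "wz": -0.3, "jaw": -1},
    {"x": 0.0015, "y": -0.003, "z": 0.001, "wx": 3.7, "wy": 0.3, "wz": -0.3, "jaw": -1},
    {"x": 0, "y": 0, "z": 0, "wx": 0, "wy": 0, "wz": 0, "jaw": -1},
  ],
)

```text
time_s: 31.42
ee_pos: [0.5462, 0.1243, 0.1057]
eef_rot: [0.69, -0.532, 0.031, -0.489]
ft_force: [-7.7, -4.9, -6.5]
width: 0.0632
```

Run:
```python
from mv import *
where()
follow([.111,.109,.107,.105,.103,.101])
```

```text
ring stand mm [-132.9    2.4  134.1] axis [ 0.709  0.016 -0.705]
t 31.43 q [-0.242  0.323  2.126  1.533  0.861  1.436] p [0.5462 0.1243 0.1057] F [-7.7 -4.9 -6.5] M [-1.34  1.57  0.47] w 0.0632
bend: r 31.7 pos 46.2 axis 44.9 (deg) y 2.4 axis_y 0.016 F stand [-7.  -5.9 -6.5]
outward/mm in tool [-0.06  1.    0.02]  along [0.7  0.   0.71]
ring stand mm [-132.9    2.4  134.1] axis [ 0.709  0.016 -0.705]
t 31.43 q [-0.242  0.323  2.126  1.533  0.861  1.436] p [0.5462 0.1243 0.1057] F [-7.7 -4.9 -6.5] M [-1.34  1.57  0.47] w 0.0632
[{"x":0.0046,"y":-0.0019,"z":0.0002,"wx":4.9,"wy":1.0,"wz":-0.0,"jaw":-1},
{"x":0.0012,"y":-0.0041,"z":0.0012,"wx":4.1,"wy":-0.1,"wz":-0.4,"jaw":-1},
{"x":0.0011,"y":-0.0041,"z":0.0012,"wx":4.1,"wy":-0.2,"wz":-0.4,"jaw":-1},
{"x":0.0010,"y":-0.0031,"z":0.0013,"wx":3.2,"wy":-0.4,"wz":-1.3,"jaw":-1},
{"x":0.0009,"y":-0.0022,"z":0.0013,"wx":2.2,"wy":-0.4,"wz":-2.2,"jaw":-1},
{"x":0.0009,"y":-0.0022,"z":0.0013,"wx":2.2,"wy":-0.4,"wz":-2.2,"jaw":-1}]
```

Emit:
carry_out(
  rows=[
    {"x": 0.0015, "y": 0.002, "z": -0.0015, "wx": 0, "wy": 0, "wz": 0, "jaw": -1},
    {"x": 0, "y": 0.0015, "z": 0, "wx": 0, "wy": 0, "wz": 0, "jaw": -1},
    {"x": 0, "y": 0, "z": 0, "wx": 0, "wy": 0, "wz": 0, "jaw": -1},
  ],
)

```text
time_s: 31.8
ee_pos: [0.5451, 0.1231, 0.1049]
eef_rot: [0.692, -0.53, 0.03, -0.49]
ft_force: [0.4, -0.0, -1.1]
width: 0.0631
```

Run:
```python
from mv import *
where()
follow([.112,.110,.108,.106,.104,.102])
```

```text
ring stand mm [-133.5    0.8  133.3] axis [ 0.708  0.021 -0.706]
t 31.80 q [-0.248  0.326  2.125  1.526  0.87   1.433] p [0.5451 0.1231 0.1049] F [ 0.4 -0.  -1.1] M [-0.44  0.33 -0.03] w 0.0631
bend: r 32.7 pos 46.0 axis 44.9 (deg) y 0.8 axis_y 0.021 F stand [ 0.4  0.  -1.1]
outward/mm in tool [-0.05  1.    0.03]  along [0.7  0.   0.71]
ring stand mm [-133.5    0.8  133.3] axis [ 0.708  0.021 -0.706]
t 31.80 q [-0.248  0.326  2.125  1.526  0.87   1.433] p [0.5451 0.1231 0.1049] F [ 0.4 -0.  -1.1] M [-0.44  0.33 -0.03] w 0.0631
[{"x":0.0030,"y":-0.0011,"z":0.0007,"wx":2.9,"wy":1.3,"wz":0.3,"jaw":-1},
{"x":0.0013,"y":-0.0041,"z":0.0012,"wx":4.1,"wy":-0.0,"wz":-0.4,"jaw":-1},
{"x":0.0012,"y":-0.0041,"z":0.0012,"wx":4.1,"wy":-0.2,"wz":-0.4,"jaw":-1},
{"x":0.0010,"y":-0.0041,"z":0.0012,"wx":4.1,"wy":-0.3,"wz":-0.3,"jaw":-1},
{"x":0.0009,"y":-0.0022,"z":0.0013,"wx":2.2,"wy":-0.4,"wz":-2.2,"jaw":-1},
{"x":0.0009,"y":-0.0022,"z":0.0013,"wx":2.2,"wy":-0.4,"wz":-2.2,"jaw":-1}]
```

Emit:
carry_out(
  rows=[
    {"x": 0.003, "y": 0, "z": 0.0005, "wx": 3.0, "wy": 1.3, "wz": 0.3, "jaw": -1},
    {"x": 0.0015, "y": -0.003, "z": 0.001, "wx": 4.2, "wy": 0, "wz": -0.4, "jaw": -1},
    {"x": 0.0015, "y": -0.003, "z": 0.001, "wx": 4.2, "wy": -0.1, "wz": -0.4, "jaw": -1},
    {"x": 0, "y": 0, "z": 0, "wx": 0, "wy": 0, "wz": 0, "jaw": -1},
  ],
)

```text
time_s: 32.3
ee_pos: [0.5548, 0.1194, 0.1073]
eef_rot: [0.641, -0.525, 0.094, -0.552]
ft_force: [0.1, -0.5, -2.3]
width: 0.0633
```

Run:
```python
from mv import *
where()
follow([.106,.1035,.101,.0985,.096])
```

```text
ring stand mm [-131.6   -0.6  127.4] axis [ 0.809 -0.002 -0.588]
t 32.30 q [-0.25   0.381  2.206  1.89   0.934  1.086] p [0.5548 0.1194 0.1073] F [ 0.1 -0.5 -2.3] M [-0.35  0.52 -0.04] w 0.0633
bend: r 35.8 pos 37.1 axis 36.0 (deg) y -0.6 axis_y -0.002 F stand [ 0.1 -0.5 -2.3]
outward/mm in tool [ 0.04  1.   -0.07]  along [0.7  0.   0.71]
ring stand mm [-131.6   -0.6  127.4] axis [ 0.809 -0.002 -0.588]
t 32.30 q [-0.25   0.381  2.206  1.89   0.934  1.086] p [0.5548 0.1194 0.1073] F [ 0.1 -0.5 -2.3] M [-0.35  0.52 -0.04] w 0.0633
[{"x":0.0007,"y":-0.0048,"z":0.0019,"wx":3.5,"wy":-0.4,"wz":-0.1,"jaw":-1},
{"x":0.0011,"y":-0.0027,"z":0.0016,"wx":2.8,"wy":-0.5,"wz":-2.8,"jaw":-1},
{"x":0.0011,"y":-0.0027,"z":0.0016,"wx":2.8,"wy":-0.5,"wz":-2.8,"jaw":-1},
{"x":0.0011,"y":-0.0027,"z":0.0016,"wx":2.8,"wy":-0.5,"wz":-2.8,"jaw":-1},
{"x":0.0011,"y":-0.0027,"z":0.0016,"wx":2.8,"wy":-0.5,"wz":-2.8,"jaw":-1}]
```

On the centreline again (r 35.8 mm). Next steps.

Emit:
carry_out(
  rows=[
    {"x": 0.0005, "y": -0.0045, "z": 0.002, "wx": 3.6, "wy": -0.4, "wz": -0.1, "jaw": -1},
    {"x": 0.001, "y": -0.0025, "z": 0.0015, "wx": 2.9, "wy": -0.5, "wz": -2.8, "jaw": -1},
    {"x": 0.001, "y": -0.0025, "z": 0.0015, "wx": 2.9, "wy": -0.5, "wz": -2.8, "jaw": -1},
    {"x": 0.001, "y": -0.0025, "z": 0.0015, "wx": 2.9, "wy": -0.5, "wz": -2.8, "jaw": -1},
    {"x": 0, "y": 0, "z": 0, "wx": 0, "wy": 0, "wz": 0, "jaw": -1},
  ],
)

```text
time_s: 32.92
ee_pos: [0.5693, 0.1198, 0.1169]
eef_rot: [-0.618, 0.45, -0.18, 0.618]
ft_force: [0.6, -0.2, -1.1]
width: 0.0632
```

Run:
```python
from mv import *
where()
follow([.0965,.0935,.0905,.0875,.085])
```

```text
ring stand mm [-121.6    1.6  125.9] axis [ 0.934  0.009 -0.357]
t 32.92 q [-0.249  0.511  2.216  2.131  1.159  0.7  ] p [0.5693 0.1198 0.1169] F [ 0.6 -0.2 -1.1] M [-0.39  0.61  0.  ] w 0.0632
bend: r 32.3 pos 21.0 axis 20.9 (deg) y 1.6 axis_y 0.009 F stand [ 0.7 -0.1 -1.1]
outward/mm in tool [ 0.09  0.99 -0.09]  along [0.7  0.   0.71]
ring stand mm [-121.6    1.6  125.9] axis [ 0.934  0.009 -0.357]
t 32.92 q [-0.249  0.511  2.216  2.131  1.159  0.7  ] p [0.5693 0.1198 0.1169] F [ 0.6 -0.2 -1.1] M [-0.39  0.61  0.  ] w 0.0632
[{"x":0.0026,"y":0.0002,"z":-0.0002,"wx":1.9,"wy":0.2,"wz":-1.9,"jaw":-1},
{"x":0.0014,"y":-0.0032,"z":0.0019,"wx":3.4,"wy":-0.6,"wz":-3.3,"jaw":-1},
{"x":0.0014,"y":-0.0028,"z":0.0019,"wx":3.4,"wy":-0.6,"wz":-3.3,"jaw":-1},
{"x":0.0014,"y":-0.0028,"z":0.0020,"wx":3.4,"wy":-0.6,"wz":-3.3,"jaw":-1},
{"x":0.0012,"y":-0.0023,"z":0.0017,"wx":2.8,"wy":-0.5,"wz":-2.8,"jaw":-1}]
```

Emit:
carry_out(
  rows=[
    {"x": 0.0025, "y": 0.001, "z": 0, "wx": 1.9, "wy": 0.2, "wz": -1.9, "jaw": -1},
    {"x": 0.0015, "y": -0.002, "z": 0.002, "wx": 3.5, "wy": -0.6, "wz": -3.4, "jaw": -1},
    {"x": 0.0015, "y": -0.002, "z": 0.002, "wx": 3.5, "wy": -0.6, "wz": -3.4, "jaw": -1},
    {"x": 0.0015, "y": -0.002, "z": 0.002, "wx": 3.5, "wy": -0.6, "wz": -3.4, "jaw": -1},
    {"x": 0, "y": 0, "z": 0, "wx": 0, "wy": 0, "wz": 0, "jaw": -1},
  ],
)

```text
time_s: 33.55
ee_pos: [0.5805, 0.119, 0.1224]
eef_rot: [-0.596, 0.349, -0.279, 0.667]
ft_force: [0.1, 0.1, -1.4]
width: 0.0628
```

Run:
```python
from mv import *
where()
follow([.083,.077,.071,.065])
overlay('side','o32.png',(200,120,320,210),fx=6,L=.026,OD=.064)
```

```text
ring stand mm [-111.2    2.3  119.5] axis [ 0.998  0.011 -0.061]
t 33.55 q [-0.246  0.684  2.169  2.24   1.436  0.358] p [0.5805 0.119  0.1224] F [ 0.1  0.1 -1.4] M [-0.43  0.55 -0.05] w 0.0628
bend: r 36.6 pos 1.9 axis 3.5 (deg) y 2.3 axis_y 0.011 F stand [ 0.1  0.1 -1.4]
outward/mm in tool [ 0.11  0.99 -0.07]  along [0.7  0.   0.71]
ring stand mm [-111.2    2.3  119.5] axis [ 0.998  0.011 -0.061]
t 33.55 q [-0.246  0.684  2.169  2.24   1.436  0.358] p [0.5805 0.119  0.1224] F [ 0.1  0.1 -1.4] M [-0.43  0.55 -0.05] w 0.0628
[{"x":0.0039,"y":-0.0032,"z":0.0007,"wx":2.3,"wy":0.2,"wz":-2.7,"jaw":-1},
{"x":0.0042,"y":0.0000,"z":0.0043,"wx":0.0,"wy":0.0,"wz":0.0,"jaw":-1},
{"x":0.0042,"y":0.0000,"z":0.0043,"wx":0.0,"wy":0.0,"wz":0.0,"jaw":-1},
{"x":0.0042,"y":0.0000,"z":0.0043,"wx":0.0,"wy":0.0,"wz":0.0,"jaw":-1}]
ring stand mm [-111.2    2.2  119.9] axis [ 0.998  0.011 -0.061]
```

View pics/o32.png

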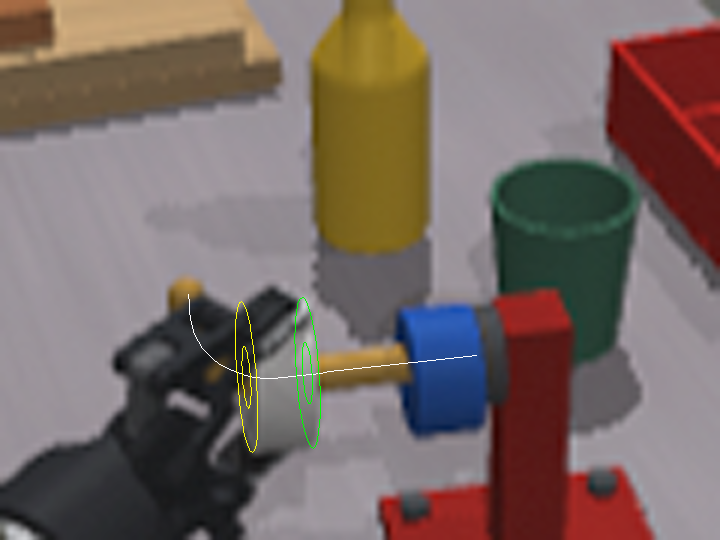

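The collar is round the bend and level, and the spacer is still at the shoulder. Sliding the collar along.

Emit:
carry_out(
  rows=[
    {"x": 0.004, "y": -0.0025, "z": 0.0005, "wx": 2.4, "wy": 0.2, "wz": -2.8, "jaw": -1},
    {"x": 0.004, "y": 0.0005, "z": 0.0045, "wx": 0, "wy": 0, "wz": 0, "jaw": -1},
    {"x": 0.004, "y": 0.0005, "z": 0.0045, "wx": 0, "wy": 0, "wz": 0, "jaw": -1},
    {"x": 0.004, "y": 0.0005, "z": 0.0045, "wx": 0, "wy": 0, "wz": 0, "jaw": -1},
    {"x": 0, "y": 0, "z": 0, "wx": 0, "wy": 0, "wz": 0, "jaw": -1},
  ],
)

```text
time_s: 34.22
ee_pos: [0.6033, 0.115, 0.1254]
eef_rot: [-0.591, 0.33, -0.3, 0.672]
ft_force: [-0.8, -0.3, -1.3]
width: 0.0634
```

Run:
```python
from mv import *
where()
follow([.061,.056,.051,.047,.043],lower=.002)
```

```text
ring stand mm [-88.2   1.8 120.5] axis [ 1.     0.004 -0.004]
t 34.23 q [-0.238  0.72   2.108  2.259  1.454  0.331] p [0.6033 0.115  0.1254] F [-0.8 -0.3 -1.3] M [-0.4   0.56 -0.  ] w 0.0634
bend: r 41.7 pos -31.6 axis 0.2 (deg) y 1.8 axis_y 0.004 F stand [-0.7 -0.4 -1.3]
outward/mm in tool [0.45 0.84 0.3 ]  along [0.7  0.   0.71]
ring stand mm [-88.2   1.8 120.5] axis [ 1.     0.004 -0.004]
t 34.23 q [-0.238  0.72   2.108  2.259  1.454  0.331] p [0.6033 0.115  0.1254] F [-0.8 -0.3 -1.3] M [-0.4   0.56 -0.  ] w 0.0634
[{"x":0.0032,"y":0.0021,"z":0.0001,"wx":0.2,"wy":0.2,"wz":-0.2,"jaw":-1},
{"x":0.0035,"y":0.0000,"z":0.0036,"wx":0.0,"wy":0.0,"wz":0.0,"jaw":-1},
{"x":0.0035,"y":0.0000,"z":0.0036,"wx":0.0,"wy":0.0,"wz":0.0,"jaw":-1},
{"x":0.0028,"y":0.0000,"z":0.0028,"wx":0.0,"wy":0.0,"wz":0.0,"jaw":-1},
{"x":0.0028,"y":0.0000,"z":0.0028,"wx":0.0,"wy":0.0,"wz":0.0,"jaw":-1}]
```

Emit:
carry_out(
  rows=[
    {"x": 0.003, "y": 0.002, "z": 0, "wx": 0.2, "wy": 0.2, "wz": -0.2, "jaw": -1},
    {"x": 0.0035, "y": 0, "z": 0.0035, "wx": 0, "wy": 0, "wz": 0, "jaw": -1},
    {"x": 0.0035, "y": 0, "z": 0.0035, "wx": 0, "wy": 0, "wz": 0, "jaw": -1},
    {"x": 0, "y": 0, "z": 0, "wx": 0, "wy": 0, "wz": 0, "jaw": -1},
  ],
)

```text
time_s: 34.72
ee_pos: [0.6156, 0.1112, 0.1227]
eef_rot: [-0.59, 0.33, -0.303, 0.672]
ft_force: [0.3, -0.9, -2.0]
width: 0.063
```

Run:
```python
from mv import *
where()
EE=1
```

```text
ring stand mm [-7.560e+01 -1.000e-01  1.177e+02] axis [ 1.    -0.001 -0.   ]
t 34.73 q [-0.238  0.738  2.075  2.262  1.446  0.339] p [0.6156 0.1112 0.1227] F [ 0.3 -0.9 -2. ] M [-0.41  0.5  -0.01] w 0.0630
bend: r 51.5 pos -41.9 axis 0.0 (deg) y -0.1 axis_y -0.001 F stand [ 0.5 -0.8 -2. ]
outward/mm in tool [0.53 0.74 0.41]  along [0.7  0.   0.71]
```

Emit:
carry_out(
  rows=[
    {"x": 0.0025, "y": 0.001, "z": 0.0025, "wx": 0, "wy": 0, "wz": 0, "jaw": -1},
    {"x": 0.0012, "y": 0, "z": 0.0012, "wx": 0, "wy": 0, "wz": 0, "jaw": -1},
    {"x": 0, "y": 0, "z": 0, "wx": 0, "wy": 0, "wz": 0, "jaw": -1},
  ],
)

```text
time_s: 35.1
ee_pos: [0.6211, 0.1106, 0.1216]
eef_rot: [-0.59, 0.33, -0.303, 0.672]
ft_force: [-0.6, 1.4, -1.4]
width: 0.0632
```

Run:
```python
from mv import *
where()
```

```text
ring stand mm [-7.010e+01  1.000e-01  1.166e+02] axis [ 1.    -0.001 -0.001]
t 35.10 q [-0.236  0.745  2.061  2.262  1.44   0.345] p [0.6211 0.1106 0.1216] F [-0.6  1.4 -1.4] M [-0.42  0.56  0.02] w 0.0632
bend: r 56.1 pos -45.3 axis 0.0 (deg) y 0.1 axis_y -0.001 F stand [-0.8  1.3 -1.4]
outward/mm in tool [0.56 0.7  0.45]  along [0.7  0.   0.71]
```

Emit:
carry_out(
  rows=[
    {"x": 0.001, "y": 0, "z": 0.001, "wx": 0, "wy": 0, "wz": 0, "jaw": -1},
    {"x": 0.0008, "y": 0, "z": 0.0008, "wx": 0, "wy": 0, "wz": 0, "jaw": -1},
  ],
)

```text
time_s: 35.35
ee_pos: [0.6226, 0.1106, 0.1215]
eef_rot: [-0.59, 0.33, -0.302, 0.672]
ft_force: [-24.5, -8.1, 4.5]
width: 0.0634
```

Run:
```python
from mv import *
where()
```

```text
ring stand mm [-68.6   0.2 116.5] axis [ 1.     0.001 -0.001]
t 35.35 q [-0.236  0.746  2.056  2.261  1.439  0.349] p [0.6226 0.1106 0.1215] F [-24.5  -8.1   4.5] M [ 0.25 -0.86  1.35] w 0.0634
bend: r 57.3 pos -46.3 axis 0.1 (deg) y 0.2 axis_y 0.001 F stand [-23.2 -11.5   4.5]
outward/mm in tool [0.57 0.68 0.45]  along [0.7  0.   0.71]
```

Contact at x = −68.6 mm, the same −0.6 mm offset as at the shoulder, so collar, spacer and shoulder are stacked tight. Lowering and releasing.

Emit:
carry_out(
  rows=[
    {"x": 0, "y": 0.001, "z": 0, "wx": 0, "wy": 0, "wz": 0, "jaw": -1},
    {"x": 0.0003, "y": 0.0008, "z": 0.0003, "wx": 0, "wy": 0, "wz": 0, "jaw": -1},
    {"x": 0, "y": 0, "z": 0, "wx": 0, "wy": 0, "wz": 0, "jaw": -1},
    {"x": 0, "y": 0, "z": 0, "wx": 0, "wy": 0, "wz": 0, "jaw": 0.3},
    {"x": 0, "y": 0, "z": 0, "wx": 0, "wy": 0, "wz": 0, "jaw": 0.85},
    {"x": 0, "y": 0, "z": 0, "wx": 0, "wy": 0, "wz": 0, "jaw": 0.85},
    {"x": 0, "y": 0, "z": 0, "wx": 0, "wy": 0, "wz": 0, "jaw": 0.85},
  ],
)

```text
time_s: 36.22
ee_pos: [0.623, 0.1109, 0.1203]
eef_rot: [-0.589, 0.33, -0.302, 0.673]
ft_force: [-0.3, -0.6, 0.8]
width: 0.079
```

Run:
```python
from mv import *
where()
cap('wrist','w33.png')
EX=[((-.040,0,.115),(1,0,0),.030,.056),((-.068,0,.115),(1,0,0),.026,.064)]
EX=[(np.array(a),np.array(b,float),c,d) for a,b,c,d in EX]
overlay('side','o33.png',(200,120,320,210),fx=6,ring=False,extra=[])
```

```text
ring stand mm [-68.2   0.5 115.2] axis [1.    0.001 0.   ]
t 36.23 q [-0.235  0.751  2.054  2.262  1.442  0.347] p [0.623  0.1109 0.1203] F [-0.3 -0.6  0.8] M [-0.3   0.4   0.03] w 0.0790
bend: r 58.4 pos -45.7 axis -0.0 (deg) y 0.5 axis_y 0.001 F stand [-0.2 -0.7  0.8]
outward/mm in tool [0.57 0.69 0.45]  along [0.7  0.   0.71]
```

View pics/w33.png

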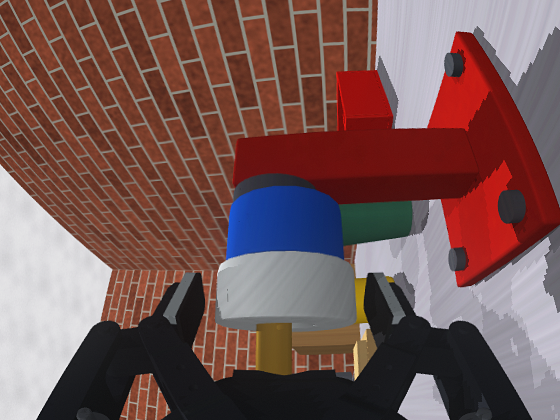

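View pics/o33.png

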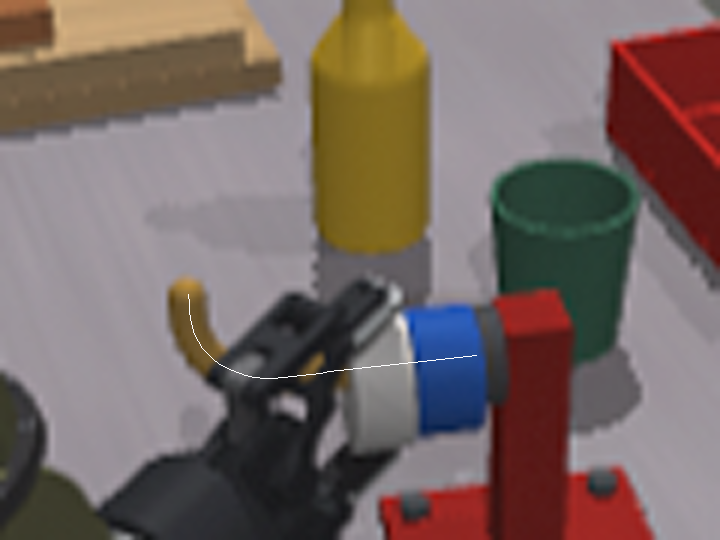

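All three are stacked tight: shoulder, blue spacer, grey collar (side crop (490,360), (450,370), (380,380)). Withdrawing.

Emit:
carry_out(
  rows=[
    {"x": 0, "y": 0, "z": -0.01, "wx": 0, "wy": 0, "wz": 0, "jaw": 0.85},
    {"x": 0, "y": 0, "z": -0.02, "wx": 0, "wy": 0, "wz": 0, "jaw": 0.85},
    {"x": 0, "y": 0, "z": -0.025, "wx": 0, "wy": 0, "wz": 0, "jaw": 0.85},
    {"x": 0, "y": 0, "z": -0.025, "wx": 0, "wy": 0, "wz": 0, "jaw": 0.85},
    {"x": 0.005, "y": -0.03, "z": -0.015, "wx": 0, "wy": 0, "wz": 0, "jaw": 0.85},
    {"x": 0.0, "y": -0.03, "z": -0.02, "wx": 0, "wy": 0, "wz": 0, "jaw": 0.85},
    {"x": 0, "y": 0, "z": 0, "wx": 0, "wy": 0, "wz": 0, "jaw": 0.85},
    {"x": 0, "y": 0, "z": 0, "wx": 0, "wy": 0, "wz": 0, "jaw": 0.85},
  ],
)

```text
time_s: 37.33
ee_pos: [0.5273, 0.0277, 0.1696]
eef_rot: [-0.589, 0.331, -0.302, 0.673]
ft_force: [-0.9, -0.7, -0.3]
width: 0.0789
```

Run:
```python
from mv import *
stat()
cap('scene','s34.png')
EX=[(np.array(a),np.array(b,float),c,d) for a,b,c,d in [((-.040,0,.115),(1,0,0),.030,.056),((-.068,0,.115),(1,0,0),.026,.064)]]
overlay('side','o34.png',(210,150,310,220),fx=7,ring=False)
overlay('scene','o35.png',(265,155,355,250),fx=6,ring=False)
cap('side','e34.png')
```

```text
t 37.33 q [-0.547  0.556  2.257  1.964  1.533  0.394] p [0.5273 0.0277 0.1696] F [-0.9 -0.7 -0.3] M [-0.31  0.42  0.05] w 0.0789
```

View pics/o34.png

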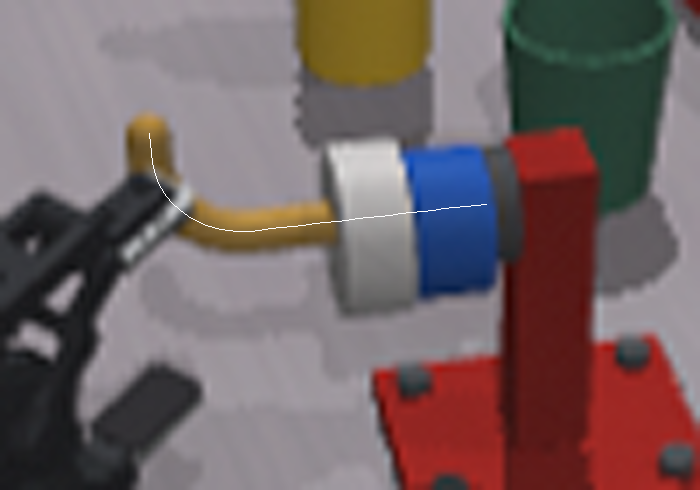

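View pics/s34.png

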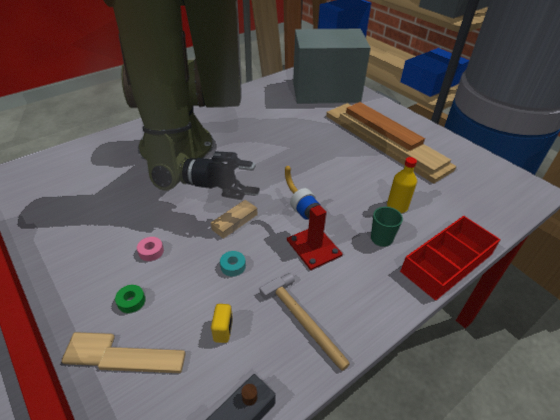

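View pics/e34.png

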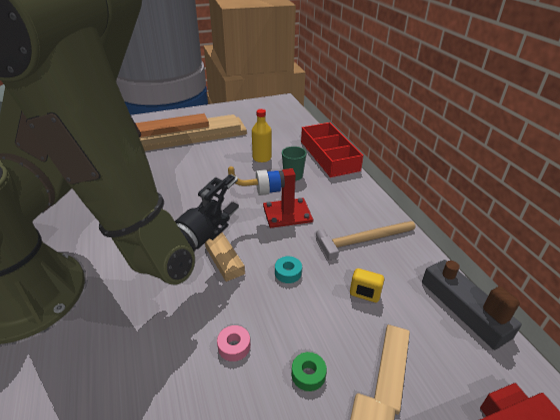

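Run:
```python
from mv import *
import pickle
for s in (pickle.load(open('scene0.pkl','rb')),cap('scene')):
    C=cloud(s);W=C[195:245,205:265].reshape(-1,3);f=s['frame'][195:245,205:265].reshape(-1,3).astype(int)
    m=(W[:,2]>.024)&(W[:,2]<.036)&(f[:,0]>f[:,2]*1.3)
    print(m.sum(),cv2.minAreaRect((W[m][:,:2]*1000).astype(np.float32)))
a=pickle.load(open('side0.pkl','rb'));b=cap('side')
df=np.abs(cloud(a)[...,2]-cloud(b)[...,2]);m=(df>.012)&(np.hypot(cloud(a)[...,0]-.6,cloud(a)[...,1])<.6)
v,u=np.where(m[:,230:]);print('side changed px beyond col 230:',len(v),'excluding stand/collar/arm:',((v>300)&~((abs(u+230-283)<25)&(abs(v-321)<25))).sum())
```

```text
626 ((441.6874694824219, -48.932167053222656), (52.96303176879883, 129.2471160888672), 10.365078926086426)
619 ((441.90008544921875, -47.969970703125), (54.180545806884766, 130.65499877929688), 10.146656036376953)
side changed px beyond col 230: 1544 excluding stand/collar/arm: 134
```

The spacer and collar are flush at the shoulder, the bystanders are where they were (the offcut agrees within 1 mm), and the robot touches nothing. Handing in.

Run:
```python
from mv import *
print(manip.finish_job());
```

```text
the job is handed in; nothing more can be done
None
```

Both arbor parts are on the brass arm in the order asked, and I handed the job in at about 37.5 s. I threaded the blue spacer over the upturned end, eased it round the bend and slid it home against the dark shoulder. The collar followed and sits against the spacer.

**Last checks**
- **Home position:** contact came at ring-centre x = −40.6 mm for the spacer and −68.6 mm for the collar, against −40 and −68 expected. The push along the rod was about 22–24 N each time.
- **Pictures after release:** both cameras show shoulder, spacer and collar with no visible gap. The gripper was clear of everything and the force readings were near zero.
- **Bystanders:** the offcut is within 1 mm of where it started. I judged the others by eye only, and they look the same as in the first pictures. A before/after depth comparison of the side view also flagged 134 changed pixels away from the job, which I did not trace.

**What disagreed or went less than smoothly**
- **Fingertip position:** the real fingertips are about 43 mm short of the reported TCP. Both fixed cameras and the wrist depth agreed, so I planned all grasps with the measured offset.
- **First dry run:** a dry run with the gripper empty hit the joint-4 limit when I tried to bring the tool level. I switched to a 45° tilted grasp.
- **Touches in the bend:** each ring lightly touched the rod once, at about 10–12 N. I corrected it before going on.
- **Rod overlay:** the modelled rod lay up to about 2 mm off the real one in the pictures, about the stated calibration accuracy.

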